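# Load the battery tray and put it on charge

### The arm

A 6-joint arm with a two-finger parallel gripper is mounted at the origin on the work surface. World frame = base frame: x ahead of the robot, y to its left, z up, the work surface at z = 0. Lengths are in mm, angles in degrees, forces in N, time in s.
With the tool pointing down it reaches from about 300 to 850 mm from the base axis. Payload 4.2 kg.
Tool frame: the origin (TCP) lies at the very end of the fingers, on their centre line; the grasp point (between the pads) lies env.grip_point_offset behind it (env.grip_point_offset is the distance from the TCP to the grasp point, in mm); z points along the fingers, y is the direction in which the jaws open and shut (so a half turn about z gives the same grasp; the last joint's range is limited). The gripper opens to 91 mm and grips with 3 to 60 N. Pads are 32 mm wide; open, the fingers measure 118 mm over their backs; the gripper's body (76 mm by 178 mm) begins 60 mm behind the grasp point.
Start: joints at [65.833, 18.312, 89.639, -0, 72.044, -1.146], TCP at [224.873, 529.224, 186.976] pointing down, gripper open.
Joint ranges: [-177.97, 177.97], [-48.28, 115.42], [12.27, 149.76], [-77.06, 257.06], [2.81, 150.46], [-146.56, 146.56]. Speed limits (degrees/s): [147.25, 147.25, 180, 180, 180, 180].

### API

Orientations are given as [roll, pitch, yaw] about the fixed x, y, z axes, in that order (R = Rz(yaw) Ry(pitch) Rx(roll)).
In Python, from workcell import env, grab_frame, camera_params gives the robot as it stands. The module is installed in compiled form; this text tells all that it offers.
- The arm moves only by the shell command python3 -m creep 'ROWS' [OPENING] [FORCE]. ROWS is a JSON object of lists of equal length, an entry for each row: "offset": the shift along the tool's x, y, z in m, a list of three; "rotation": the turn, a rotation vector about the tool's x, y, z in degrees, a list of three. A call has 1 to 5 rows; each row shifts and turns the commanded pose from where the row before left it, along the tool's axes as they then stand; what a row does not reach is not made up. A row lasts 1/8 s, in which the tool goes at most 62.5 mm and 10.7 degrees, less where a joint would pass 70% of its speed; a pose out of reach is approached as far as the arm can. A call is refused whole if a number of a shift passes 0.0625 or a number of a turn 10.7, either way. A call with a gripper value outside its range is refused whole. OPENING is the closure, from 0 (fully open) to 1 (shut), set as the call begins (- or left out, the last holds). The fingers move at their own pace and stop on an object; FORCE is the grip in N (left out, the last holds). Time passes only in rows, so rows that do not move let the fingers close. It gives the time, the measured TCP pose, the force and the opening at its end, in the units of the state.
- env.state(): the state, without advancing time (a new reading comes with each control period).
- grab_frame(name): name is "scene" or "top" or "wrist"; returns the picture (400x640x3 uint8, red, green, blue); there is no depth.
- camera_params(name): a dict with "mtx" (3x3 intrinsics, pixels), "R" (3x3) and "t" (3): a world point X has camera coordinates R X + t. Camera axes: x right, y down, z forward; pixel columns grow to the right and rows downward; lengths in mm; the calibration is good to about 2 mm. The wrist camera is an equidistant fisheye: a pixel r from the principal point sees the ray r / f radians off the axis. A picture is of the moment at which its call begins: read the wrist's pose just before it. camera_params takes no time and is no camera call; for the wrist camera it gives the pose at the moment of the call.
- env.job_done(): hands the job in, once; it reports no verdict.
The state is a dict: "time_s": time; "qpos": joint angles; "qvel": joint speeds; "effort": joint torques, N m; "ee_pos": TCP position; "ee_rot": TCP orientation; "force": force on the tool from outside, world axes, zero at the start; "torque": the same for the moment, N m; "gripper_width": finger opening in mm.
Only numpy, scipy, OpenCV 4.12 (cv2) and the standard library are available. Lean on these libraries where they do the work, as an engineer would, in place of code of your own. Each camera call takes 0.05 s, during which the arm holds its last target.

### The job

Put all the battery sticks on charge before the field day: stand every stick that is lying on the bench in a well of its own in the blue tray, black contact end down and right to the bottom. Then slide the loaded tray fully home into the charger's bay, and only after that throw the red lever all the way over to switch the charger on; leave the flask, the mug and the meter alone.

Things in the scene. Friction and masses are not known exactly. Their poses are not given: they have to be found in the camera images.
- stick0: battery stick, a square bar 24 x 24 x 110 mm, 100 g, green with an orange band round its upper end and a black contact end with a small brass plate. Origin at its centre; its x axis runs along its length towards the orange end (the contact end is at x = -55 mm). Starts lying on the table, orange end roughly towards the robot's right (-y). Four to six of the six sticks are present.
- stick1: battery stick, a square bar 24 x 24 x 110 mm, 100 g, green with an orange band round its upper end and a black contact end with a small brass plate. Origin at its centre; its x axis runs along its length towards the orange end (the contact end is at x = -55 mm). Starts lying on the table, orange end roughly towards the robot's right (-y). Four to six of the six sticks are present.
- stick2: battery stick, a square bar 24 x 24 x 110 mm, 100 g, green with an orange band round its upper end and a black contact end with a small brass plate. Origin at its centre; its x axis runs along its length towards the orange end (the contact end is at x = -55 mm). Starts lying on the table, orange end roughly towards the robot's right (-y). Four to six of the six sticks are present.
- stick3: battery stick, a square bar 24 x 24 x 110 mm, 100 g, green with an orange band round its upper end and a black contact end with a small brass plate. Origin at its centre; its x axis runs along its length towards the orange end (the contact end is at x = -55 mm). Starts lying on the table, orange end roughly towards the robot's right (-y). Four to six of the six sticks are present.
- stick4: battery stick, a square bar 24 x 24 x 110 mm, 100 g, green with an orange band round its upper end and a black contact end with a small brass plate. Origin at its centre; its x axis runs along its length towards the orange end (the contact end is at x = -55 mm). Starts lying on the table, orange end roughly towards the robot's right (-y). Four to six of the six sticks are present.
- stick5: battery stick, a square bar 24 x 24 x 110 mm, 100 g, green with an orange band round its upper end and a black contact end with a small brass plate. Origin at its centre; its x axis runs along its length towards the orange end (the contact end is at x = -55 mm). Starts lying on the table, orange end roughly towards the robot's right (-y). Four to six of the six sticks are present.
- tray: blue tray, 110 (x) x 130 (y) x 52 mm, 0.4 kg, loose; origin at the centre of its underside, z up, x away from its handle. Six square wells 34 x 34 mm, open on top, centres at x = -30, +30, y = -40, 0, +40 mm; floor at z = 6, rim at z = 52 mm. Yellow handle in front: an upright fin 22 (x) x 12 (y) mm at x = -84 mm, y = 0, from z = 5 to 85 mm, on a flat bar 30 mm wide, 8 mm high
- charger: grey charger, fixed; origin on the table where the tray's origin is when fully home; x points into the bay, open to -x and above. Cheeks 45 mm high, inner faces y = +-68 mm, x = -45 to 75 mm; orange lead-ins flare to y = +-85 at x = -90 mm. Back stop face at x = 55 mm, 100 mm high; body behind it 130 mm high. The lever stands on the 70 mm wide right (-y) cheek
- power (a joint): the charger's red toggle lever on the right-hand cheek: 0 = off, leaning towards -x of the charger (the robot's side); 1.0 rad = on, leaning as far to +x as it goes; stays where it is left
- power_tip (a point): tip of the red power lever. A 26 mm red ball on a 60 mm arm, whose pivot is at x = 0, y = -104, z = 67 mm in the charger's frame; the arm swings in the charger's x-z plane, 0.5 rad either side of upright. Its grey block is 70 x 50 mm, top at z = 70 mm
- flask: bystander: steel vacuum flask, 70 mm across, 250 mm high; origin at the centre of its underside
- mug: bystander: steel mug, 80 mm across, 110 mm high; origin at the centre of its underside
- meter: bystander: black meter box 110 x 140 x 75 mm; origin at the centre of its underside
Mind the look-alikes: they are no part of the job. Leave any pink or purple look-alike of the stick0 alone.

How it is judged:
By the outcome, as a careful person would: the job done as asked, in the order asked, and still so for the second after the job is handed in, with the robot touching nothing.
Of stick0, stick1, stick2, stick3, stick4, stick5 only 4 to 6 are there at a start; the rules pass over those that are not, and their reading is None.
At some moment in a run one of stick0, stick1, stick2, stick3, stick4, stick5, tray may be knocked a few centimetres aside while the robot is not near it.
It also fails if it takes over 210 s, if anything falls off the work surface, if the arm or the gripper's body presses on something with over 40 N, if the wrist force passes 120 N, or if a joint passes its speed limit or range.

## Working session

There is one attempt and no reset: what is moved stays moved. The work goes in short steps, Python scripts to look and compute and a shell command to move; the robot and the scene stay as the last step left them, time stands still between calls to the robot, and variables do not carry over. Pictures are saved under pics/ and viewed, and the job is handed in when it is done.

```bash
mkdir -p pics; ls
python3 - <<'E'
from workcell import env, grab_frame, camera_params
import cv2
print(env.grip_point_offset, env.state())
for n in ["scene","top","wrist"]:
    p=camera_params(n); print(n,p)
    cv2.imwrite(f"pics/{n}0.png",grab_frame(n)[:,:,::-1])
E
```

```text
pics
18.8 {'time_s': 0.0, 'qpos': array([ 6.58334476e+01,  1.83516646e+01,  8.97072564e+01, -1.56683799e-03,
        7.20404846e+01, -1.14456476e+00]), 'qvel': array([-0.12980928,  0.11855387,  0.07620475, -0.03139851, -0.01695372,
        0.01802569]), 'effort': array([-2.65385243e-04, -4.12474751e+01, -2.31976765e+01,  7.26333540e-02,
        4.58228134e-02, -1.48515524e-04]), 'ee_pos': array([224.64748174, 528.71226718, 186.11429589]), 'ee_rot': array([-1.79900584e+02, -4.96279660e-04,  1.56978496e+02]), 'force': array([0.0511119 , 0.83856749, 0.83789592]), 'torque': array([-0.04082758,  0.05772155, -0.00990976]), 'gripper_width': 91.17364588040792}
scene {'mtx': array([[375.48295683,   0.        , 321.8507373 ],
       [  0.        , 375.48295683, 198.56695428],
       [  0.        ,   0.        ,   1.        ]]), 'R': array([[ 0.19174228,  0.98143642,  0.00417735],
       [ 0.81276535, -0.15640049, -0.56120529],
       [-0.55013397,  0.11100199, -0.8276661 ]]), 't': array([ -74.86545283, -397.92154118, 1546.73615962])}
top {'mtx': array([[419.34577875,   0.        , 322.17850051],
       [  0.        , 419.34577875, 199.97928082],
       [  0.        ,   0.        ,   1.        ]]), 'R': array([[-0.00931846, -0.99982247,  0.01637643],
       [-0.9837814 ,  0.00623274, -0.17926325],
       [ 0.17912936, -0.01778129, -0.98366483]]), 't': array([ -56.02637987,  554.25306037, 1513.76721171])}
wrist {'mtx': array([[309.70691629,   0.        , 321.00195558],
       [  0.        , 309.70691629, 199.65439455],
       [  0.        ,   0.        ,   1.        ]]), 'R': array([[ 0.39073997,  0.92049856, -0.00216401],
       [ 0.88935645, -0.3769121 ,  0.25880955],
       [ 0.23741817, -0.10305181, -0.96592595]]), 't': array([-575.18352737,  -29.96815137,  391.7252534 ])}
```

View pics/top0.png

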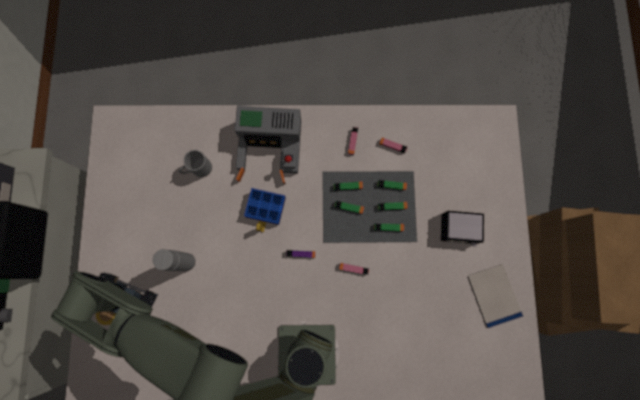

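View pics/scene0.png

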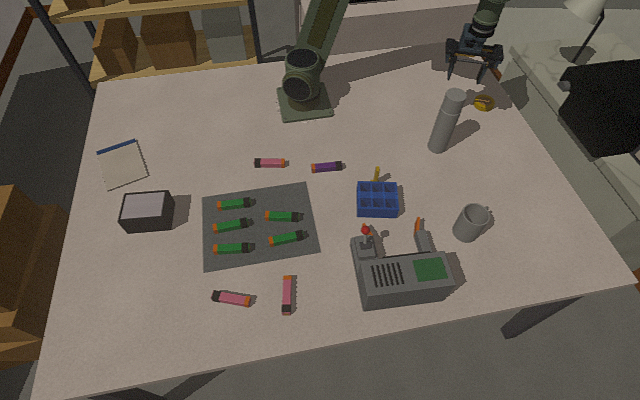

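View pics/wrist0.png

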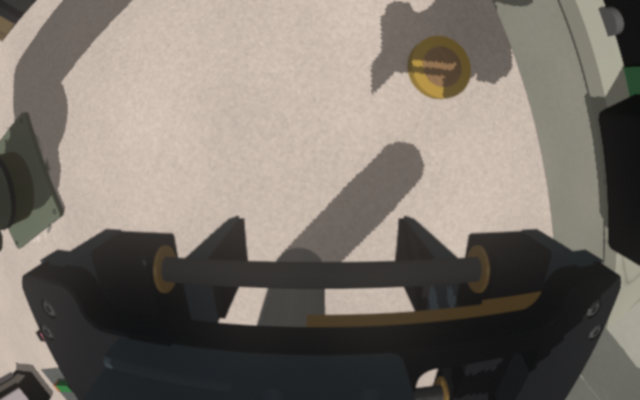

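The green sticks at top-view pixels (348,186), (394,185), (350,208), (395,206) and (391,227) lie on the dark mat, so five are present. The look-alikes are pink at (353,141), (392,145) and (353,268), and purple at (300,254). I'll check the choice in a close crop.

```bash
cat > h.py <<'E'
import numpy as np, cv2
from scipy.spatial.transform import Rotation as Ro
from workcell import env, grab_frame, camera_params
def ray(name,px,p=None):
    p=p or camera_params(name); K=p["mtx"];R=np.array(p["R"]);t=np.array(p["t"])
    x=(px[0]-K[0,2])/K[0,0]; y=(px[1]-K[1,2])/K[1,1]
    if name=="wrist":
        r=np.hypot(x,y); d=np.array([np.sin(r)*x/max(r,1e-9),np.sin(r)*y/max(r,1e-9),np.cos(r)])
    else: d=np.array([x,y,1.])
    return -R.T@t, R.T@d
def onplane(name,px,z,p=None):
    o,d=ray(name,px,p); return o+d*(z-o[2])/d[2]
def two(n1,px1,n2,px2,p1=None,p2=None):
    o1,d1=ray(n1,px1,p1);o2,d2=ray(n2,px2,p2)
    A=np.stack([d1,-d2],1); s=np.linalg.lstsq(A,o2-o1,rcond=None)[0]
    a=o1+d1*s[0];b=o2+d2*s[1]; return (a+b)/2,np.linalg.norm(a-b)
def proj(name,X,p=None):
    p=p or camera_params(name);K=p["mtx"];c=np.array(p["R"])@np.array(X)+p["t"]
    if name=="wrist":
        th=np.arctan2(np.hypot(c[0],c[1]),c[2]);n=np.hypot(c[0],c[1]);x,y=th*c[0]/n,th*c[1]/n
    else:x,y=c[0]/c[2],c[1]/c[2]
    return np.array([K[0,0]*x+K[0,2],K[1,1]*y+K[1,2]])
def hsv(im): return cv2.cvtColor(im,cv2.COLOR_RGB2HSV)
def blobs(m,amin=8):
    n,l,s,c=cv2.connectedComponentsWithStats(m.astype(np.uint8),connectivity=8)
    return [(c[i],s[i,4],l==i) for i in range(1,n) if s[i,4]>=amin]
def save(im,f,box=None,k=1):
    if box: im=im[box[1]:box[3],box[0]:box[2]]
    cv2.imwrite("pics/"+f,cv2.resize(im,None,fx=k,fy=k,interpolation=cv2.INTER_CUBIC)[:,:,::-1])
def tool(): 
    s=env.state(); return s["ee_pos"],Ro.from_euler("xyz",s["ee_rot"],degrees=True)
def go(pos,R,n=None):
    """how far to go in tool axes for target tcp pos & rotation; suggests rows count"""
    p,R0=tool(); d=R0.inv().apply(np.array(pos)-p); rv=(R0.inv()*R).as_rotvec(degrees=True)
    print("tool-offset mm",d.round(1),"rotvec",rv.round(1),"| world d",(np.array(pos)-p).round(1))
    n=n or max(1,int(np.ceil(max(np.abs(d).max()/55,np.linalg.norm(rv)/10))))
    # rows with constant turn: offsets in successive tool axes
    step=Ro.from_rotvec(rv/n,degrees=True); w=(np.array(pos)-p)/n; Rc=R0; o=[]
    for i in range(n):
        o.append((Rc.inv().apply(w)/1000).round(4).tolist()); Rc=Rc*step
    print(n,"rows each turn",(rv/n).round(2).tolist()); print(o)
E
python3 - <<'E'
import cv2
im=cv2.imread("pics/top0.png")[:,:,::-1]
from h import *
save(im,"crop0.png",(230,100,420,280),4)
H=hsv(im)
m={"green":cv2.inRange(H,(45,120,60),(75,255,255)),"orange":cv2.inRange(H,(5,120,120),(20,255,255))}
for k in m:
    for c,a,l in blobs(m[k]>0,4): print(k,c.round(1),a,onplane("top",c,24).round(0))
E
```

```text
green [245.8 113.9] 8 [904. 236.  24.]
green [251.2 120.1] 9 [879. 214.  24.]
green [255.8 121.8] 13 [872. 196.  24.]
green [243.3 122. ] 7 [871. 245.  24.]
green [392.7 184.7] 96 [ 616. -331.   24.]
green [348.8 185.6] 98 [ 614. -163.   24.]
green [349.4 206.9] 101 [ 531. -164.   24.]
green [393.2 205.7] 95 [ 535. -330.   24.]
green [389.9 227.1] 97 [ 453. -314.   24.]
orange [382.  139.7] 11 [ 796. -297.   24.]
orange [350.9 151.1] 12 [ 751. -174.   24.]
orange [238.8 174.5] 6 [660. 257.  24.]
orange [282.6 177.4] 7 [647.  90.  24.]
orange [360.5 184.5] 8 [ 618. -208.   24.]
orange [404.5 185.5] 8 [ 613. -377.   24.]
orange [405.4 204.7] 7 [ 538. -377.   24.]
orange [361.5 209. ] 8 [ 523. -209.   24.]
orange [401.5 227. ] 10 [ 453. -358.   24.]
orange [313.5 254. ] 10 [355. -27.  24.]
orange [341.2 266.2] 13 [ 310. -129.   24.]
```

View pics/crop0.png

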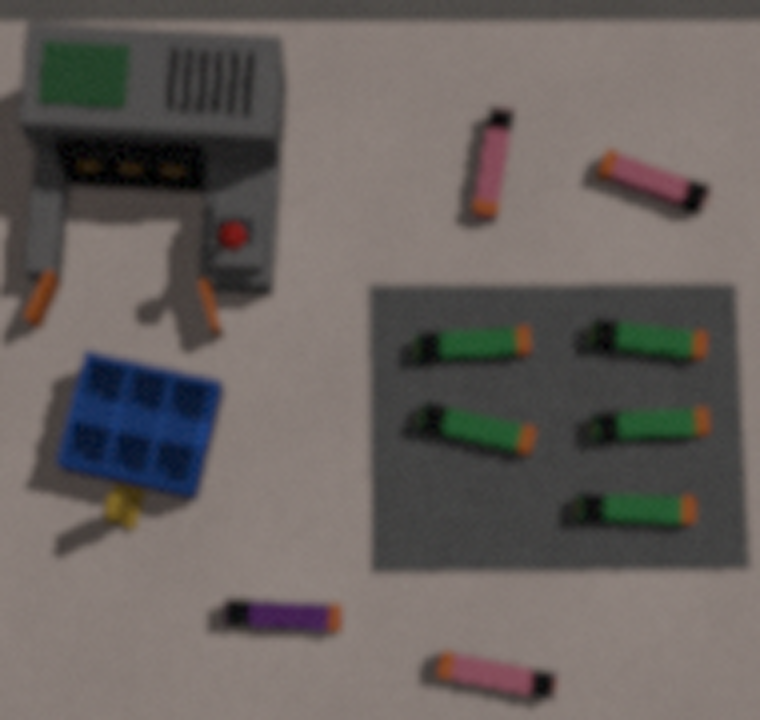

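The crop confirms it: five green sticks with orange ends to the right (-y). Pink and purple ones are excluded. Next I work out the transit.

```bash
python3 - <<'E'
from h import *
print("flask base-ish",onplane("top",(187,263),0),onplane("scene",(440,150),0), "mug",onplane("scene",(468,238),0))
go([500,-130,330],Ro.from_euler("xyz",[180,0,90],degrees=True),15)
E
python3 -m creep '{"offset":[[0,0,-0.05],[0,0,-0.05],[0,0,-0.05]],"rotation":[[0,0,0],[0,0,0],[0,0,0]]}' 0.4
```

```text
flask base-ish [327.22268565 445.31737332   0.        ] [354.27671534 456.73517004   0.        ] mug [722.62269706 408.86527382   0.        ]
tool-offset mm [-511.  -498.9 -143. ] rotvec [-0.1  0.  67. ] | world d [ 275.3 -658.9  143.7]
15 rows each turn [-0.0, 0.0, 4.47]
[[-0.0341, -0.0333, -0.0095], [-0.0366, -0.0305, -0.0095], [-0.0388, -0.0276, -0.0095], [-0.0408, -0.0245, -0.0095], [-0.0426, -0.0212, -0.0096], [-0.0441, -0.0178, -0.0096], [-0.0454, -0.0143, -0.0096], [-0.0464, -0.0108, -0.0096], [-0.0471, -0.0071, -0.0096], [-0.0475, -0.0034, -0.0096], [-0.0476, 0.0003, -0.0096], [-0.0474, 0.004, -0.0096], [-0.047, 0.0077, -0.0096], [-0.0462, 0.0113, -0.0096], [-0.0452, 0.0149, -0.0096]]
time_s: 0.52
ee_pos: [224.7, 528.9, 338.2]
ee_rot: [-180.0, -0.0, 157.0]
force: [0.3, 0.8, -0.1]
gripper_width: 64.1
```

```bash
python3 -m creep '{"offset":[[-0.034,-0.033,0],[-0.037,-0.030,0],[-0.039,-0.028,0],[-0.041,-0.024,0],[-0.043,-0.021,0]],"rotation":[[0,0,4.5],[0,0,4.5],[0,0,4.5],[0,0,4.5],[0,0,4.5]]}'
python3 -m creep '{"offset":[[-0.044,-0.018,0],[-0.045,-0.014,0],[-0.046,-0.011,0],[-0.047,-0.007,0],[-0.047,-0.003,0]],"rotation":[[0,0,4.5],[0,0,4.5],[0,0,4.5],[0,0,4.5],[0,0,4.5]]}'
python3 -m creep '{"offset":[[-0.048,0,0],[-0.047,0.004,0],[-0.047,0.008,0],[-0.046,0.011,0],[-0.045,0.015,0]],"rotation":[[0,0,4.5],[0,0,4.5],[0,0,4.5],[0,0,4.5],[0,0,4]]}'
python3 - <<'E'
from h import *
p=camera_params("wrist"); im=grab_frame("wrist"); save(im,"w1.png"); print(env.state()["qpos"],-p["R"].T@p["t"])
t=grab_frame("top"); save(t,"t1.png",(180,90,440,300),3)
E
```

```text
time_s: 1.15
ee_pos: [318.0, 308.1, 336.7]
ee_rot: [-180.0, 0.0, 134.4]
force: [1.1, 0.1, 0.5]
gripper_width: 54.7
time_s: 1.78
ee_pos: [408.3, 89.5, 336.8]
ee_rot: [180.0, -0.0, 111.8]
force: [0.1, -0.4, 0.1]
gripper_width: 54.4
time_s: 2.4
ee_pos: [498.4, -130.3, 336.7]
ee_rot: [-180.0, -0.0, 89.8]
force: [0.6, 0.7, -0.2]
gripper_width: 54.6
[-16.24741433   9.81189164  80.18790314  -0.2612404   89.92304788
 -15.78407753] [499.34878693 -56.52860063 535.3901956 ]
```

View pics/w1.png

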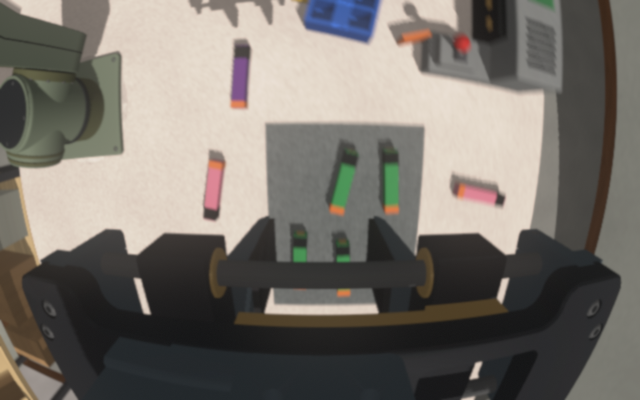

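View pics/t1.png

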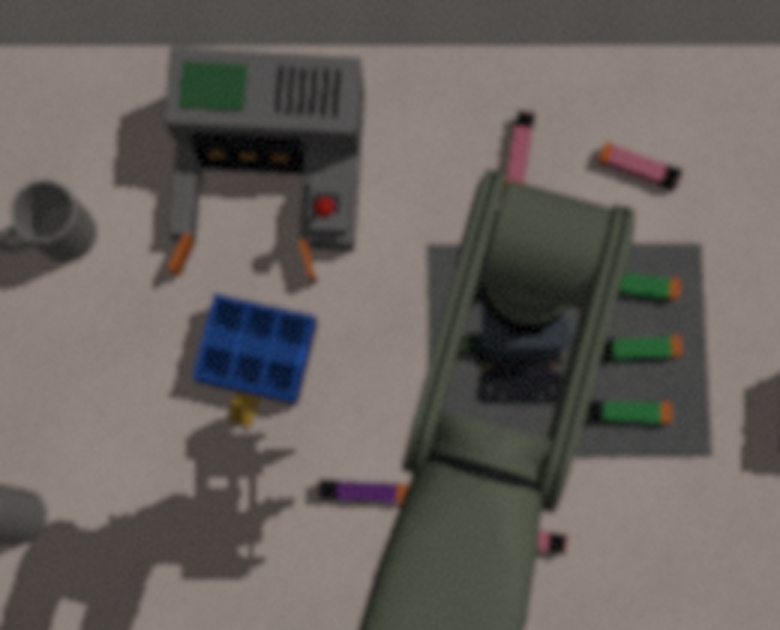

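The wrist picture shows sticks B near (344,182) and A near (391,180), with orange ends downward (-y). C, D and E are partly hidden by the gripper. Now I measure.

```bash
cat >> h.py <<'E'
def sticks(name,ztop=25,amin=40,im=None,p=None):
    p=p or camera_params(name); im=grab_frame(name) if im is None else im
    H=hsv(im); g=cv2.inRange(H,(45,110,40),(78,255,255)); o=cv2.inRange(H,(4,120,90),(22,255,255))
    ob=blobs(o>0,4); out=[]
    for c,a,l in blobs(g>0,amin):
        G=onplane(name,c,ztop,p)
        best=None
        for oc,oa,ol in ob:
            O=onplane(name,oc,ztop,p); d=np.linalg.norm(O-G)
            if 25<d<65 and (best is None or d<best[0]): best=(d,O,ol)
        if best is None: print(name,"green",c.round(0),a,"no orange",G.round(0)); continue
        ys,xs=np.where(l|best[2]); P=np.array([onplane(name,q,ztop,p) for q in zip(xs,ys)])[:,:2]
        vx,vy,cx,cy=cv2.fitLine(P.astype(np.float32),cv2.DIST_L2,0,.01,.01).ravel()
        u=np.array([vx,vy]); u*=np.sign(u@(best[1]-G)[:2])
        s=(P-[cx,cy])@u; e=np.array([cx,cy])+u*np.percentile(s,99.5); ctr=e-55*u
        out.append((ctr,np.degrees(np.arctan2(u[1],u[0]))))
        print(name,"green px",c.round(0),"area",a,"centre",ctr.round(1),"yaw",out[-1][1].round(1),"green+orange len",np.ptp(s).round(0))
    return out
E
python3 - <<'E'
from h import *
sticks("wrist",25)
t=cv2.imread("pics/top0.png")[:,:,::-1]; sticks("top",25,im=t)
E
```

```text
wrist green px [342. 181.] area 523 centre [ 535.1 -159. ] yaw -103.3 green+orange len 85.0
wrist green px [390. 180.] area 470 centre [ 616.7 -156.8] yaw -86.2 green+orange len 84.0
wrist green [299. 253.] 198 no orange [ 458. -295.   25.]
wrist green [342. 257.] 104 no orange [ 537. -304.   25.]
top green [251. 119.] 211 no orange [885. 216.  25.]
top green px [393. 185.] area 118 centre [ 616.2 -327.6] yaw -95.5 green+orange len 85.0
top green px [348. 186.] area 119 centre [ 612.8 -159.3] yaw -84.8 green+orange len 89.0
top green px [349. 207.] area 123 centre [ 531.  -160.7] yaw -101.8 green+orange len 90.0
top green px [393. 206.] area 120 centre [ 534.  -327.7] yaw -86.6 green+orange len 89.0
top green px [390. 227.] area 123 centre [ 453.4 -308.9] yaw -91.7 green+orange len 87.0
top green [  3. 285.] 90 no orange [ 253. 1094.   25.]
```

```bash
cat >> h.py <<'E'
def lie_pose(ctr,yaw,up=0,th=40,du=22,h=30):
    u=np.array([np.cos(np.radians(yaw)),np.sin(np.radians(yaw)),0]); j=np.array([-u[1],u[0],0]); z=np.array([0,0,1.])
    s,c=np.sin(np.radians(th)),np.cos(np.radians(th)); a=-s*u-c*z; x=np.cross(j,a)
    G=np.array([ctr[0],ctr[1],0])+du*u+z*(h+up)
    return G+18.8*a, Ro.from_matrix(np.stack([x,j,a],1))
E
python3 - <<'E'
from h import *
print("B hover"); go(*lie_pose((533,-160),-102.5,up=100))
E
```

```text
B hover
tool-offset mm [-39.4  33.1 220.1] rotvec [-4.4 39.8 11.8] | world d [  32.6  -39.3 -220.2]
5 rows each turn [-0.88, 7.96, 2.35]
[[-0.0079, 0.0066, 0.044], [-0.0136, 0.0064, 0.0426], [-0.0192, 0.0064, 0.0404], [-0.0243, 0.0067, 0.0375], [-0.029, 0.0073, 0.0339]]
```

```bash
python3 -m creep '{"offset":[[-0.008,0.0066,0.044],[-0.0136,0.0064,0.0426],[-0.019,0.0064,0.0404],[-0.0243,0.0067,0.0375],[-0.029,0.0073,0.034]],"rotation":[[-0.9,8,2.35],[-0.9,8,2.35],[-0.9,8,2.35],[-0.9,8,2.35],[-0.9,8,2.35]]}' 0.4
python3 - <<'E'
from h import *
print(env.state()["qpos"].round(1))
p=camera_params("wrist");im=grab_frame("wrist"); save(im,"w2.png"); sticks("wrist",25,im=im,p=p)
go(*lie_pose((533,-160),-102.5,up=0))
E
```

```text
time_s: 3.18
ee_pos: [532.0, -167.2, 116.7]
ee_rot: [179.6, -40.4, 77.9]
force: [0.4, -0.0, -0.1]
gripper_width: 54.9
[-40.6  30.   95.1  35.7  79.1 -43. ]
wrist green [400. 227.] 645 no orange [ 619. -150.   25.]
wrist green px [324. 244.] area 718 centre [ 537.2 -160.9] yaw -105.0 green+orange len 85.0
wrist green px [323. 293.] area 187 centre [ 516.4 -174. ] yaw -65.9 green+orange len 39.0
tool-offset mm [-58.7   3.6  68. ] rotvec [-0.4 -0.7 -0.6] | world d [  2.4  -0.7 -89.8]
2 rows each turn [-0.21, -0.36, -0.28]
[[-0.0293, 0.0018, 0.034], [-0.0291, 0.0015, 0.0342]]
```

View pics/w2.png

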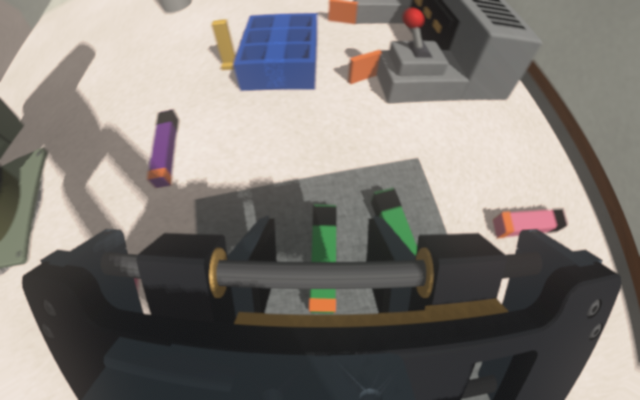

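The wrist view shows stick B centred between the fingers, its body at about (324,244) and its orange end at (323,305). Going down to grip.

```bash
python3 -m creep '{"offset":[[-0.029,0.002,0.034],[-0.029,0.002,0.034]],"rotation":[[0,0,0],[0,0,0]]}' 0.4
python3 -m creep '{"offset":[[0,0,0],[0,0,0],[0,0,0],[0,0,0]],"rotation":[[0,0,0],[0,0,0],[0,0,0],[0,0,0]]}' 1 30
```

```text
time_s: 3.48
ee_pos: [535.8, -168.4, 27.1]
ee_rot: [179.7, -40.1, 77.9]
force: [-0.2, -0.3, 0.1]
gripper_width: 55.2
time_s: 3.98
ee_pos: [536.1, -169.5, 29.1]
ee_rot: [179.6, -40.1, 78.0]
force: [0.8, 0.1, -0.1]
gripper_width: 17.2
```

Run:
```python
from h import *
for i in range(3): s=env.state(); print(s["time_s"],s["ee_pos"],s["gripper_width"])
im=grab_frame("wrist"); save(im,"w3.png")
s=env.state(); print(s["time_s"],s["ee_pos"],s["gripper_width"])
```

```text
3.975 [ 536.06442933 -169.46983366   29.06943955] 17.196631726810057
3.975 [ 536.06442933 -169.46983366   29.06943955] 17.196631726810057
3.975 [ 536.06442933 -169.46983366   29.06943955] 17.196631726810057
4.025 [ 535.89118141 -169.42290973   28.74887127] 13.649586876603784
```

View pics/w3.png

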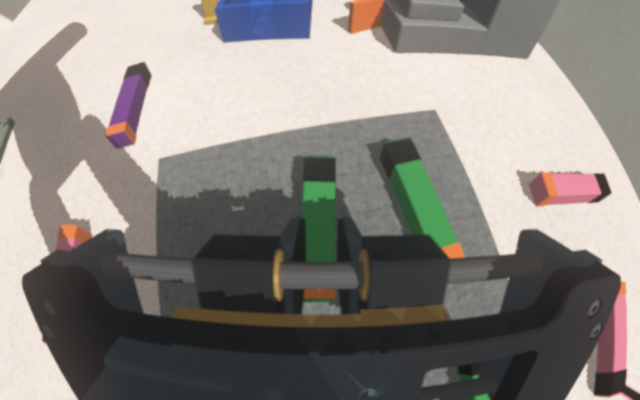

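The tips stopped about 12 mm too high because my reading was taken mid-settling, so the jaws closed above the stick. I reopen, go down and grip again.

```bash
python3 -m creep '{"offset":[[0,0,0],[0,0,0],[0,0,0]],"rotation":[[0,0,0],[0,0,0],[0,0,0]]}' 0.4
python3 - <<'E'
from h import *
go(*lie_pose((534,-160),-103,up=0))
E
```

```text
time_s: 4.4
ee_pos: [535.4, -169.2, 27.5]
ee_rot: [179.8, -40.2, 77.8]
force: [0.2, 0.1, 0.3]
gripper_width: 40.7
tool-offset mm [-8.6 -3.5  8.3] rotvec [-0.3 -0.2  0.6] | world d [ -3.6  -0.5 -11.9]
1 rows each turn [-0.28, -0.19, 0.61]
[[-0.0086, -0.0035, 0.0083]]
```

```bash
python3 -m creep '{"offset":[[0,0,0],[0,0,0],[-0.0086,-0.0025,0.0083],[0,0,0]],"rotation":[[0,0,0],[0,0,0],[0,0,0],[0,0,0]]}' 0.4
python3 -m creep '{"offset":[[0,0,0],[0,0,0],[0,0,0],[0,0,0]],"rotation":[[0,0,0],[0,0,0],[0,0,0],[0,0,0]]}' 1 35
```

```text
time_s: 4.9
ee_pos: [531.9, -169.4, 14.5]
ee_rot: [179.9, -40.2, 77.7]
force: [-0.2, 0.2, 0.2]
gripper_width: 54.6
time_s: 5.4
ee_pos: [532.9, -169.9, 15.7]
ee_rot: [179.7, -40.2, 77.8]
force: [0.4, 0.5, 0.4]
gripper_width: 17.4
```

Run:
```python
from h import *
im=grab_frame("wrist"); save(im,"w4.png")
s=env.state(); print(s["time_s"],s["ee_pos"],s["gripper_width"])
t=grab_frame("scene"); save(t,"s4.png",(180,150,380,290),4)
```

```text
5.45 [ 532.84366174 -169.84096421   15.71813532] 13.663656741034947
```

View pics/w4.png

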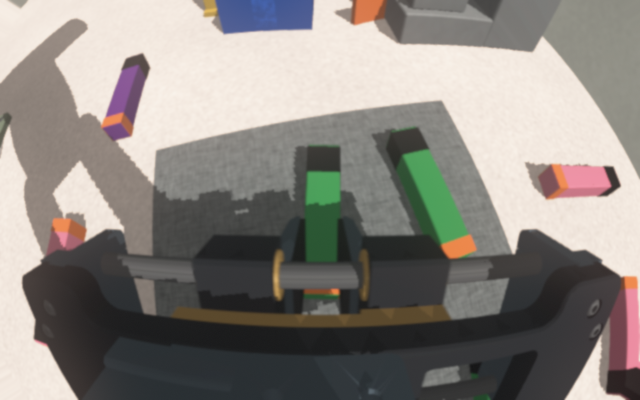

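View pics/s4.png

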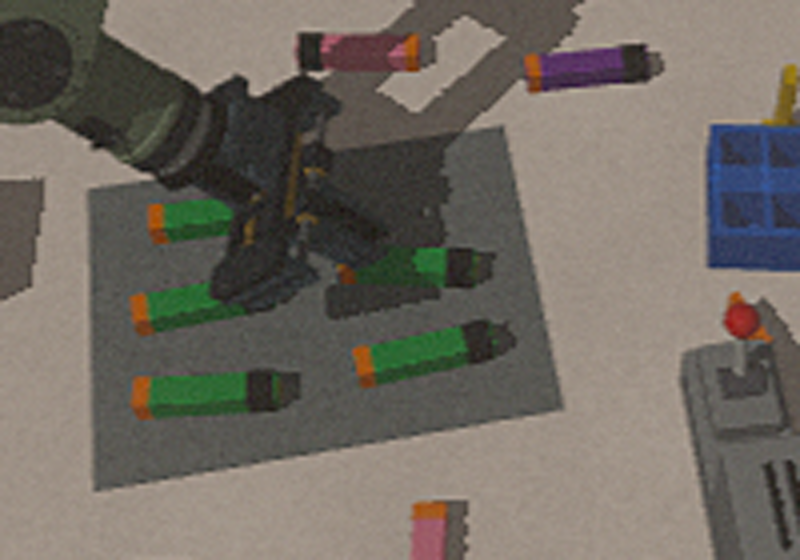

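Run:
```python
from h import *
p,R=tool(); a=R.as_matrix()[:,2]
for n in("scene","top","wrist"): print(n,proj(n,p).round(1),proj(n,p-18.8*a).round(1),"stick centre/orange end",proj(n,[533,-160,14]).round(1),proj(n,[521,-214,14]).round(1))
print(((proj("scene",p)-[180,150])*4).round())
print(R.as_matrix().round(2), env.state()["force"], env.state()["gripper_width"])
t=grab_frame("top"); save(t,"t4.png",(310,160,430,250),6)
```

```text
scene [279.  214.8] [274.9 212.4] stick centre/orange end [282.1 214.7] [265.2 214.2]
top [350.8 206.9] [354.3 206.9] stick centre/orange end [348.2 206.9] [362.4 209.9]
wrist [320.4 229.7] [320.3 240.3] stick centre/orange end [317.6 217.5] [317. 297.]
[396. 259.]
[[ 0.16  0.98  0.14]
 [ 0.75 -0.21  0.63]
 [ 0.65  0.   -0.76]] [ 0.04662451 -0.04236575  0.20225038] 9.512669632806746
```

View pics/t4.png

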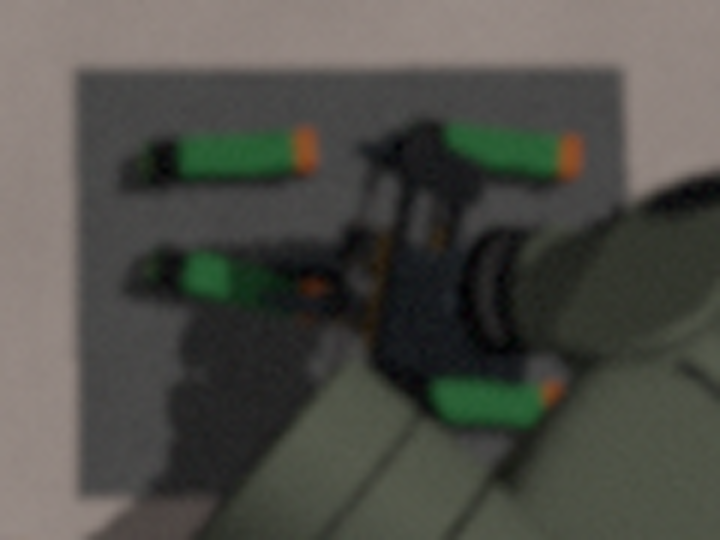

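Run:
```python
from h import *
print(two("scene",(275,211),"top",(366,205)))
im=grab_frame("top"); print(env.state()["gripper_width"],env.state()["time_s"]); s=grab_frame("scene")
t0=cv2.imread("pics/top0.png")[:,:,::-1]
d=np.hstack([cv2.resize(x[165:245,315:425],None,fx=5,fy=5,interpolation=cv2.INTER_CUBIC) for x in ((np.clip(im.astype(float)*2,0,255)).astype(np.uint8),)])
e=cv2.resize(np.clip(s[180:260,220:310].astype(float)*2.,0,255).astype(np.uint8),None,fx=5,fy=5,interpolation=cv2.INTER_CUBIC)
cv2.imwrite("pics/t5.png",d[:,:,::-1]);cv2.imwrite("pics/s5.png",e[:,:,::-1])
```

```text
(array([ 535.68673369, -201.62489107,   53.03259124]), np.float64(43.38233674139614))
2.0950984841478286 5.6
```

View pics/s5.png

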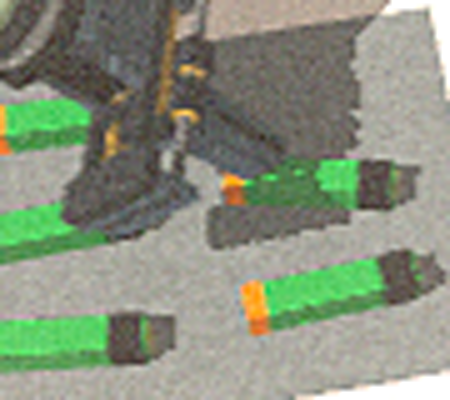

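View pics/t5.png

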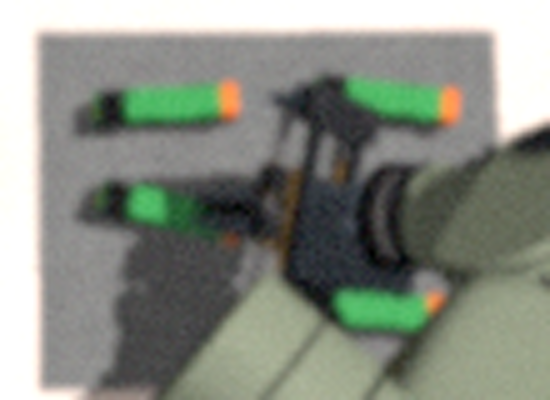

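Run:
```python
from h import *
print(two("scene",(277.5,211.5),"top",(353.5,206.5)),two("scene",(277,212),"top",(353,206.5)))
print(env.state()["ee_pos"])
```

```text
(array([ 531.18695245, -175.56798766,   34.98110693]), np.float64(5.405487411769904)) (array([ 531.45087804, -175.67058373,   32.51391191]), np.float64(1.8864671952399847))
[ 532.80762662 -169.82267897   15.64674372]
```

Run:
```python
from h import *
im=grab_frame("wrist"); save(im,"w5.png",(220,180,420,310),4)
```

```text
(no output)
```

View pics/w5.png

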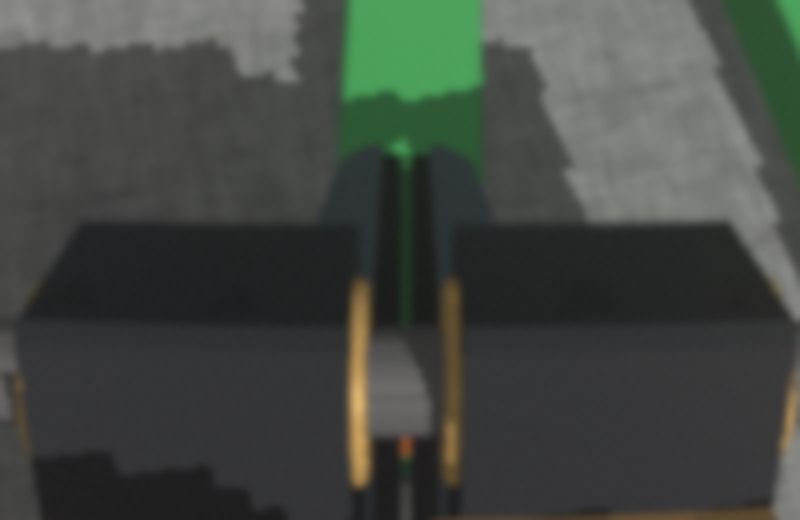

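Run:
```python
from h import *
p,R=tool(); M=R.as_matrix()
for k in (0,-10,-18.8):
  for x in (16,8,0,-16): print(k,x,proj("wrist",p+k*M[:,2]+x*M[:,0]).round(1))
c=camera_params("wrist"); print(M.T@(-c["R"].T@c["t"]-p), (M.T@c["R"].T).round(3))
```

```text
0 16 [320.4 207.2]
0 8 [320.4 218.6]
0 0 [320.4 229.8]
0 -16 [320.4 251.1]
-10 16 [320.3 211.7]
-10 8 [320.3 223.6]
-10 0 [320.3 235.2]
-10 -16 [320.3 257.3]
-18.8 16 [320.3 216. ]
-18.8 8 [320.3 228.4]
-18.8 0 [320.3 240.3]
-18.8 -16 [320.3 263.2]
[  74.37307802    0.50601179 -197.73946136] [[ 0.    -0.966 -0.26 ]
 [ 1.     0.    -0.   ]
 [ 0.    -0.26   0.966]]
```

The closed fingers sit above the stick with no contact, although the TCP reads z=16. The real tips look roughly 15 mm shorter than stated. I'll open and creep down, watching the force.

```bash
python3 -m creep '{"offset":[[0,0,0],[0,0,0],[0,0,0],[0,0,0],[0,0,0]],"rotation":[[0,0,0],[0,0,0],[0,0,0],[0,0,0],[0,0,0]]}' 0.4
python3 -m creep '{"offset":[[-0.0026,0,0.003],[0,0,0]],"rotation":[[0,0,0],[0,0,0]]}'
python3 -m creep '{"offset":[[-0.0026,0,0.003],[0,0,0]],"rotation":[[0,0,0],[0,0,0]]}'
```

```text
time_s: 6.32
ee_pos: [532.8, -169.8, 15.6]
ee_rot: [179.8, -40.2, 77.8]
force: [0.4, 0.7, 0.5]
gripper_width: 47.2
time_s: 6.58
ee_pos: [532.6, -169.7, 11.2]
ee_rot: [179.8, -40.2, 77.8]
force: [-0.3, -0.4, -0.6]
gripper_width: 54.9
time_s: 6.82
ee_pos: [532.6, -169.8, 7.3]
ee_rot: [179.8, -40.2, 77.8]
force: [0.2, 0.1, -0.6]
gripper_width: 54.1
```

```bash
python3 -m creep '{"offset":[[-0.0026,0,0.003],[0,0,0]],"rotation":[[0,0,0],[0,0,0]]}'
python3 -m creep '{"offset":[[-0.0026,0,0.003],[0,0,0]],"rotation":[[0,0,0],[0,0,0]]}'
python3 -m creep '{"offset":[[-0.0026,0,0.003],[0,0,0]],"rotation":[[0,0,0],[0,0,0]]}'
```

```text
time_s: 7.08
ee_pos: [532.6, -169.9, 3.4]
ee_rot: [179.8, -40.2, 77.8]
force: [-0.2, 0.2, 0.3]
gripper_width: 54.8
time_s: 7.32
ee_pos: [532.6, -169.9, -0.6]
ee_rot: [179.8, -40.2, 77.8]
force: [0.9, 0.2, 0.6]
gripper_width: 54.4
time_s: 7.58
ee_pos: [532.6, -170.0, -4.5]
ee_rot: [179.8, -40.2, 77.8]
force: [-0.1, 0.6, 0.4]
gripper_width: 54.7
```

```bash
python3 -m creep '{"offset":[[0,0,0],[0,0,0],[0,0,0],[0,0,0],[0,0,0]],"rotation":[[0,0,0],[0,0,0],[0,0,0],[0,0,0],[0,0,0]]}' 1 35
python3 - <<'E'
from h import *
im=grab_frame("wrist"); save(im,"w6.png",(220,180,420,310),4)
s=grab_frame("scene");e=cv2.resize(np.clip(s[180:260,220:310].astype(float)*2.,0,255).astype(np.uint8),None,fx=5,fy=5,interpolation=cv2.INTER_CUBIC)
cv2.imwrite("pics/s6.png",e[:,:,::-1]); print(env.state()["gripper_width"])
E
```

```text
time_s: 8.2
ee_pos: [532.8, -170.1, -4.2]
ee_rot: [179.7, -40.2, 77.8]
force: [0.2, -0.1, -0.2]
gripper_width: 23.7
23.358843937819863
```

View pics/s6.png

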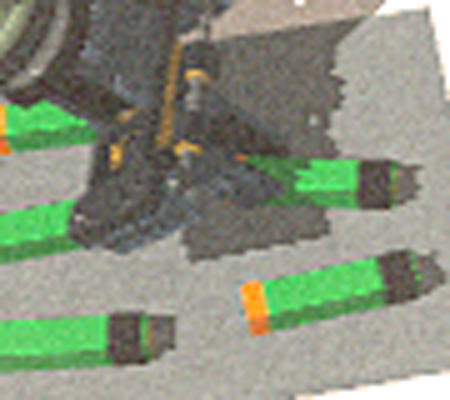

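View pics/w6.png

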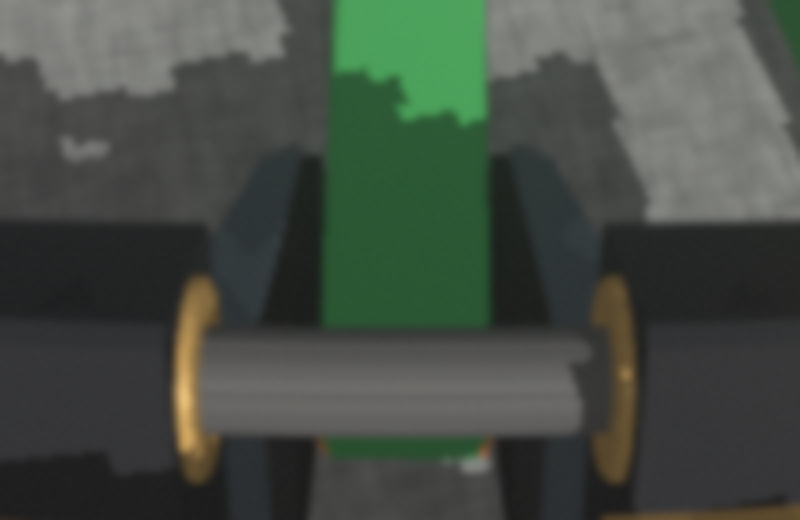

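Stick B is held now, with the width stalled at 23.7. I lift it and measure the tray from the top view.

```bash
python3 - <<'E'
import json
from h import *
p,R=tool(); json.dump([p.tolist(),R.as_quat().tolist()],open("g.json","w"))
E
python3 -m creep '{"offset":[[0.02,0,-0.024],[0.032,0,-0.038],[0.032,0,-0.038],[0.032,0,-0.038],[0,0,0]],"rotation":[[0,0,0],[0,0,0],[0,0,0],[0,0,0],[0,0,0]]}' 1 35
cat >> h.py <<'E'
import json
def bluetray(name="top",im=None,p=None,z=52):
    p=p or camera_params(name); im=grab_frame(name) if im is None else im
    H=hsv(im); m=cv2.inRange(H,(105,110,40),(125,255,255))
    b=max(blobs(m>0,50),key=lambda q:q[1]); ys,xs=np.where(b[2])
    P=np.array([onplane(name,q,z,p)[:2] for q in zip(xs,ys)]).astype(np.float32)
    r=cv2.minAreaRect(P); 
    print(name,"blue px",b[0].round(1),b[1],"rect",r,"corners",cv2.boxPoints(r).round(0).tolist()); return r
def stand_pose(xy,zc,yaw_tray,S0,yaw0,extra=None):
    """tcp target to have held stick (recorded at S0,yaw0 lying with g.json tool pose) upright with centre at xy,zc, jaw along tray x"""
    q=json.load(open("g.json")); p0=np.array(q[0]); R0=Ro.from_quat(q[1])
    y=np.radians(yaw0); u=np.array([np.cos(y),np.sin(y),0]); j=np.array([-u[1],u[0],0]); A=np.stack([u,j,np.cross(u,j)],1)
    t=np.radians(yaw_tray); jt=np.array([np.cos(t),np.sin(t),0]); k=np.array([0,0,1.]); B=np.stack([k,jt,np.cross(k,jt)],1)
    Q=B@A.T
    return np.array([xy[0],xy[1],zc])+Q@(p0-np.array(S0)), Ro.from_matrix(Q)*R0
E
python3 - <<'E'
from h import *
t=grab_frame("top"); bluetray("top",t); save(t,"t7.png",(230,100,420,280),4)
print(env.state()["gripper_width"])
go(*stand_pose((540,130),260,-13,(533,-160,13.5),-102.5))
E
```

```text
time_s: 8.93
ee_pos: [533.6, -171.5, 179.5]
ee_rot: [179.2, -40.0, 78.2]
force: [-0.7, -0.6, -0.8]
gripper_width: 23.8
top blue px [264.3 206.1] 1000 rect ((532.5150756835938, 154.741943359375), (130.17442321777344, 107.53839874267578), 76.91520690917969) corners [[465.0, 104.0], [570.0, 79.0], [600.0, 206.0], [495.0, 230.0]]
23.912460592388495
tool-offset mm [272.7 -54.5 107.5] rotvec [  0.6 -89.8   0.5] | world d [  5.6 283.3  92.8]
9 rows each turn [0.07, -9.98, 0.05]
[[0.0303, -0.0061, 0.0119], [0.0319, -0.0061, 0.0065], [0.0326, -0.0061, 0.0009], [0.0322, -0.0061, -0.0048], [0.0309, -0.0062, -0.0103], [0.0286, -0.0062, -0.0155], [0.0255, -0.0063, -0.0202], [0.0216, -0.0063, -0.0243], [0.0171, -0.0064, -0.0277]]
```

View pics/t7.png

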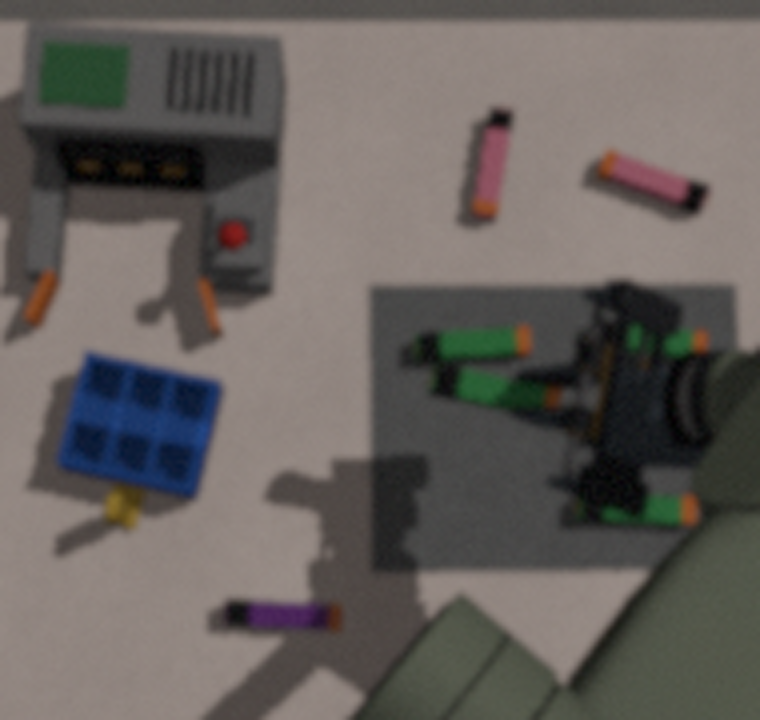

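The stick is held, with its contact end towards +y. The tray reads as a 130 x 107.5 mm rectangle centred at (532.5,154.7) with yaw -13.1°, which fits its stated size. Moving over and turning upright.

```bash
python3 -m creep '{"offset":[[0.030,-0.006,0.012],[0.032,-0.006,0.0065],[0.0326,-0.006,0.001],[0.032,-0.006,-0.005],[0.031,-0.006,-0.010]],"rotation":[[0,-10,0],[0,-10,0],[0,-10,0],[0,-10,0],[0,-10,0]]}'
python3 -m creep '{"offset":[[0.0286,-0.006,-0.0155],[0.0255,-0.006,-0.020],[0.0216,-0.006,-0.0243],[0.017,-0.006,-0.0277],[0,0,0]],"rotation":[[0,-10,0],[0,-10,0],[0,-10,0],[0,-10,0],[0,0,0]]}'
python3 - <<'E'
from h import *
print(env.state()["qpos"].round(1))
t=grab_frame("top"); save(t,"t8.png",(230,130,350,250),5);s=grab_frame("scene"); save(s,"s8.png",(300,80,500,280),3);bluetray("top",t)
go(*stand_pose((552.6,108.9),150,-13,(533,-160,13.5),-102.5))
E
```

```text
time_s: 9.6
ee_pos: [534.9, -12.6, 227.2]
ee_rot: [179.8, 10.2, 77.6]
force: [0.6, -0.9, -2.6]
gripper_width: 23.4
time_s: 10.22
ee_pos: [538.2, 116.4, 262.6]
ee_rot: [-179.5, 50.2, 78.5]
force: [0.0, 0.4, -0.6]
gripper_width: 23.5
[ 32.1  32.7  73.9 -35.6 109.4  43. ]
top blue px [265.  207.9] 864 rect ((532.3848266601562, 154.772216796875), (130.17442321777344, 107.80560302734375), 76.91515350341797) corners [[465.0, 104.0], [570.0, 79.0], [600.0, 206.0], [495.0, 230.0]]
tool-offset mm [69.9 16.7 82.6] rotvec [0.5 0.2 0.3] | world d [  12.4  -21.4 -106.7]
2 rows each turn [0.25, 0.08, 0.13]
[[0.035, 0.0084, 0.0413], [0.0349, 0.0085, 0.0413]]
```

View pics/t8.png

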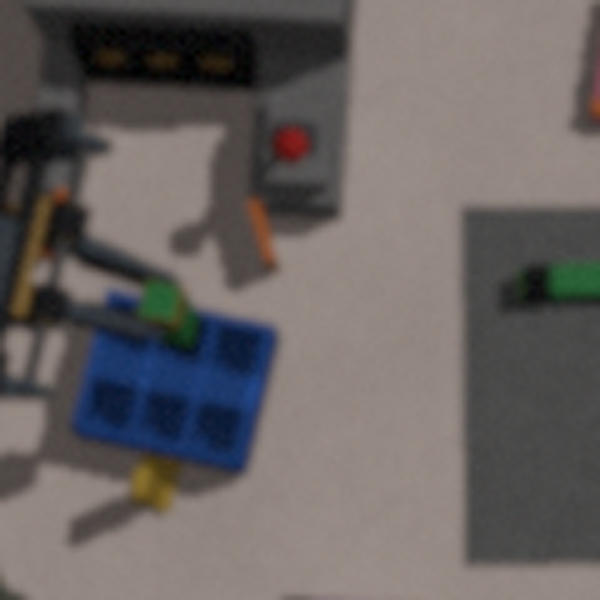

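View pics/s8.png

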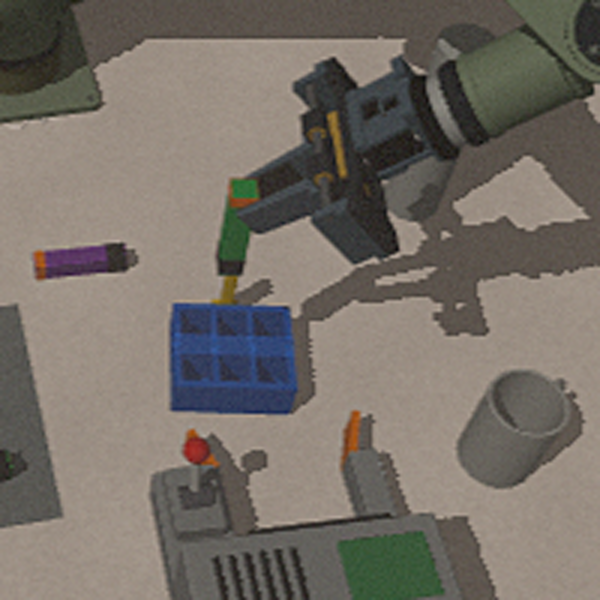

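Run:
```python
from h import *
s=grab_frame("scene");t=grab_frame("top")
for n,im,box in(("scene",s,(300,80,420,200)),("top",t,(240,170,290,220))):
    H=hsv(im); m=np.zeros(im.shape[:2],bool); m[box[1]:box[3],box[0]:box[2]]=1
    o=(cv2.inRange(H,(4,120,70),(22,255,255))>0)&m; g=(cv2.inRange(H,(45,110,40),(78,255,255))>0)&m
    for k,q in(("o",o),("g",g)):
        for c,a,l in blobs(q,5): print(n,k,c.round(1),a)
print(two("scene",(381.3,143.7),"top",(262,190)))
print("expect now", stand_pose((540,130),260,-13,(533,-160,13.5),-102.5)[0], tool()[0])
for n in ("scene","top"): print(n,proj(n,[540,130,313]),proj(n,[540,130,204]))
```

```text
scene o [411.6 127. ] 66
scene o [404.1 123.3] 10
scene o [406.6 138.1] 11
scene o [379.  146.7] 22
scene o [312.9 167.6] 28
scene o [375.9 176.7] 27
scene g [380.7 141.9] 50
scene g [376.8 157.7] 58
top o [240.4 171.8] 9
top o [281.8 175.2] 31
top g [263.2 189.8] 41
top g [268.1 194.9] 16
(array([541.09002781, 132.49030452, 301.6546083 ]), np.float64(0.7613493657361147))
expect now [538.01895223 112.33284961 269.91930116] [538.18285557 111.00972025 268.87037567]
scene [380.71906814 140.65207444] [375.71399159 166.39380513]
top [262.22276887 189.56640051] [266.25815376 196.18113139]
```

The prediction for the held stick matches both pictures within about 3 mm: the top face is seen at scene (380.7,141.9) against (380.7,140.7) predicted, and at top (263.2,189.8) against (262.2,189.6). Going down over the well at tray (+30,-40).

```bash
python3 -m creep '{"offset":[[0.035,0.008,0.041],[0.035,0.008,0.041],[0,0,0],[0,0,0]],"rotation":[[0,0,0],[0,0,0],[0,0,0],[0,0,0]]}'
python3 - <<'E'
from h import *
t=grab_frame("top"); save(t,"t9.png",(230,150,310,230),7);s=grab_frame("scene"); save(s,"s9.png",(330,120,430,220),6);
w=grab_frame("wrist");save(w,"w9.png")
go(*stand_pose((552.6,108.9),66,-13,(533,-160,13.5),-102.5))
E
```

```text
time_s: 10.92
ee_pos: [551.2, 91.0, 165.1]
ee_rot: [179.4, 49.7, 77.1]
force: [0.6, 0.1, -0.5]
gripper_width: 23.8
tool-offset mm [67.1 -1.2 58.3] rotvec [ 0.7 -0.2 -0.1] | world d [ -0.8  -0.8 -88.9]
2 rows each turn [0.35, -0.09, -0.07]
[[0.0336, -0.0006, 0.0292], [0.0336, -0.0004, 0.0291]]
```

View pics/t9.png

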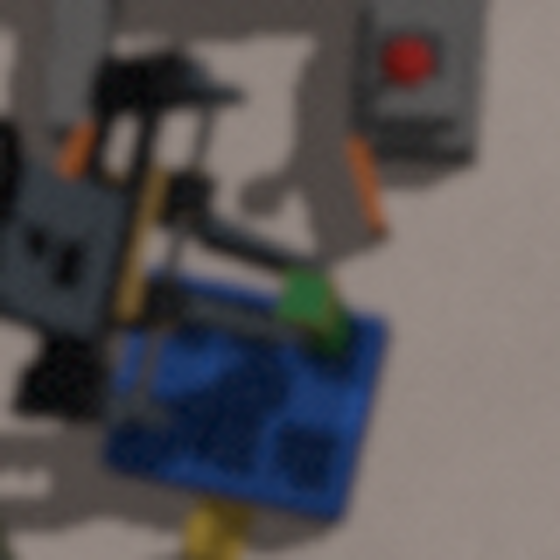

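View pics/s9.png

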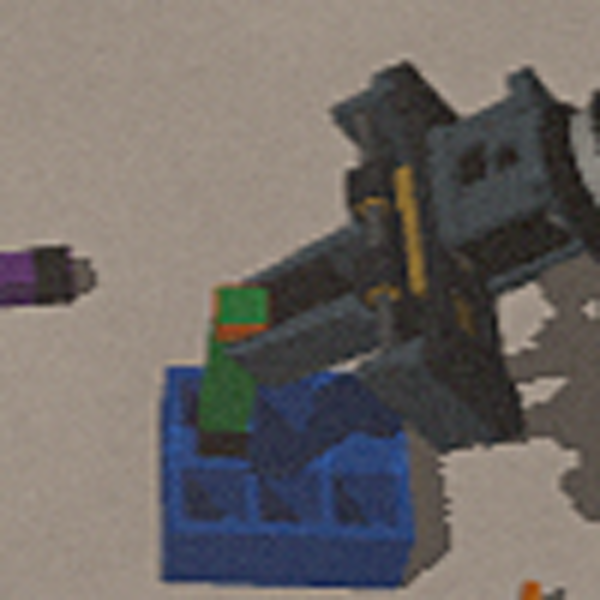

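View pics/w9.png

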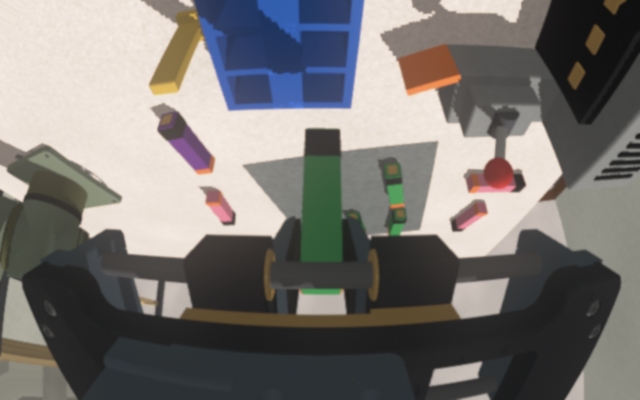

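```bash
python3 -m creep '{"offset":[[0.020,0,0.0174],[0.0125,0,0.011],[0,0,0]],"rotation":[[0,0,0],[0,0,0],[0,0,0]]}'
python3 - <<'E'
from h import *
s=grab_frame("scene"); save(s,"s10.png",(330,120,430,220),6)
go(*stand_pose((552.6,108.9),66,-13,(533,-160,13.5),-102.5))
E
```

```text
time_s: 11.45
ee_pos: [550.2, 90.8, 119.0]
ee_rot: [179.8, 49.9, 77.5]
force: [-0.0, -1.4, -0.7]
gripper_width: 23.9
tool-offset mm [33.7 -0.3 28. ] rotvec [0.6 0.  0. ] | world d [ -0.1   0.4 -43.8]
1 rows each turn [0.58, 0.04, 0.04]
[[0.0337, -0.0003, 0.028]]
```

View pics/s10.png

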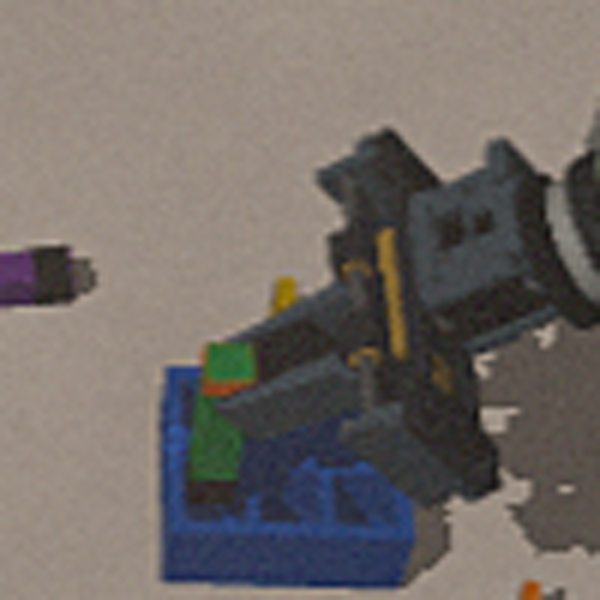

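The contact end is at the mouth of the near-right well, around crop (212,500), with no force. Continuing down.

```bash
python3 -m creep '{"offset":[[0.012,0,0.010],[0.011,0,0.009],[0.010,0,0.0085],[0,0,0]],"rotation":[[0,0,0],[0,0,0],[0,0,0],[0,0,0]]}'
python3 -m creep '{"offset":[[0,0,0],[0,0,0],[0,0,0]],"rotation":[[0,0,0],[0,0,0],[0,0,0]]}' 0.5
python3 - <<'E'
from h import *
s=grab_frame("scene"); save(s,"s11.png",(330,120,430,220),6); print(env.state()["gripper_width"])
E
```

```text
time_s: 12.0
ee_pos: [550.2, 90.8, 75.1]
ee_rot: [179.9, 49.9, 77.6]
force: [0.6, -0.9, -1.6]
gripper_width: 23.9
time_s: 12.38
ee_pos: [551.0, 91.1, 76.9]
ee_rot: [179.6, 49.8, 77.4]
force: [1.1, 0.2, 0.4]
gripper_width: 45.7
45.14803041745331
```

View pics/s11.png

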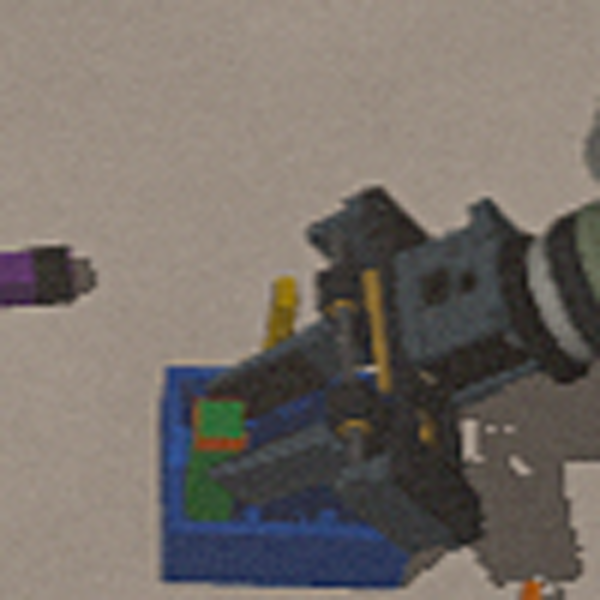

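Stick B is in the well, contact end down. I retract along the fingers and head for stick A.

```bash
python3 -m creep '{"offset":[[0,0,-0.04],[0,0,-0.05],[-0.03,0,-0.04],[-0.045,0,-0.035],[0,0,0]],"rotation":[[0,0,0],[0,0,0],[0,0,0],[0,0,0],[0,0,0]]}' 0.4
python3 - <<'E'
from h import *
t=grab_frame("top"); save(t,"t12.png",(230,100,420,280),4); sticks("top",25,im=t); bluetray("top",t)
go(*lie_pose((615,-158),-85.5,up=100,h=11))
E
```

```text
time_s: 13.05
ee_pos: [568.1, 167.8, 244.9]
ee_rot: [179.0, 49.4, 76.9]
force: [0.1, 0.5, -0.3]
gripper_width: 54.7
top green [250. 118.] 203 no orange [885. 218.  25.]
top green px [393. 185.] area 119 centre [ 616.2 -327.6] yaw -96.2 green+orange len 89.0
top green px [348. 186.] area 120 centre [ 612.7 -159.2] yaw -86.5 green+orange len 89.0
top green px [393. 206.] area 116 centre [ 533.6 -325.1] yaw -85.7 green+orange len 86.0
top green px [389. 227.] area 123 centre [ 453.1 -309. ] yaw -91.4 green+orange len 87.0
top green [  3. 285.] 88 no orange [ 253. 1094.   25.]
top blue px [263.  206.8] 911 rect ((532.3958129882812, 155.1806640625), (130.97508239746094, 107.9693832397461), 76.91519927978516) corners [[465.0, 104.0], [570.0, 79.0], [600.0, 207.0], [495.0, 231.0]]
tool-offset mm [-94.2 118.  336.4] rotvec [ -1.1  88.9 -18.7] | world d [  48.5 -335.4 -145.5]
10 rows each turn [-0.11, 8.89, -1.87]
[[-0.0094, 0.0118, 0.0336], [-0.0149, 0.0113, 0.0318], [-0.02, 0.0107, 0.0291], [-0.0246, 0.0099, 0.0256], [-0.0286, 0.009, 0.0215], [-0.0318, 0.008, 0.0168], [-0.0343, 0.0069, 0.0117], [-0.0359, 0.0057, 0.0063], [-0.0366, 0.0045, 0.0006], [-0.0364, 0.0034, -0.005]]
```

View pics/t12.png

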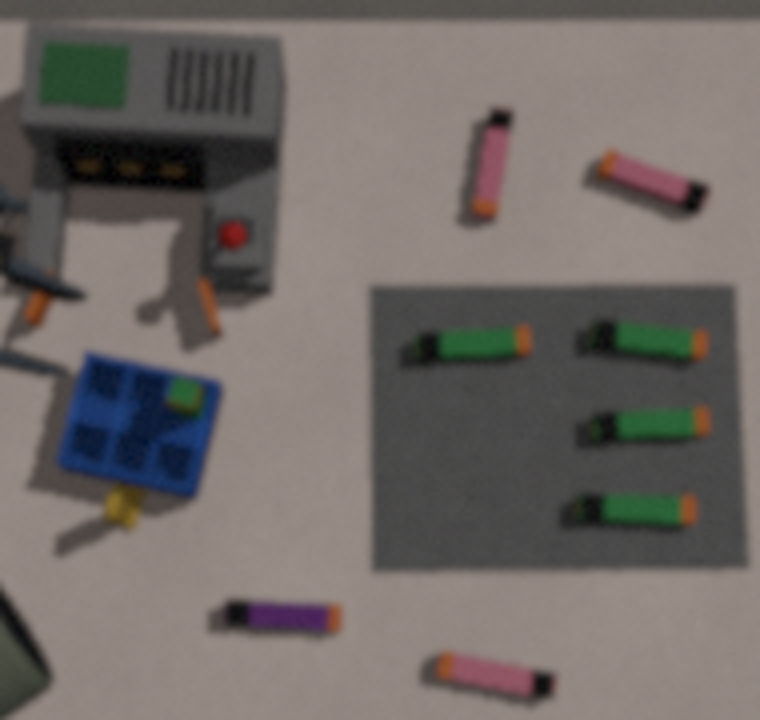

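Stick B stands seated in the tray, and the tray has not moved. Going to stick A.

```bash
python3 -m creep '{"offset":[[-0.0094,0.0118,0.0336],[-0.015,0.0113,0.0318],[-0.020,0.0107,0.029],[-0.0246,0.010,0.0256],[-0.0286,0.009,0.0215]],"rotation":[[-0.1,8.9,-1.9],[-0.1,8.9,-1.9],[-0.1,8.9,-1.9],[-0.1,8.9,-1.9],[-0.1,8.9,-1.9]]}' 0.4
python3 -m creep '{"offset":[[-0.032,0.008,0.0168],[-0.034,0.007,0.0117],[-0.036,0.0057,0.0063],[-0.0366,0.0045,0.0006],[-0.0364,0.0034,-0.005]],"rotation":[[-0.1,8.9,-1.9],[-0.1,8.9,-1.9],[-0.1,8.9,-1.9],[-0.1,8.9,-1.9],[-0.1,8.9,-1.9]]}'
python3 -m creep '{"offset":[[0,0,0],[0,0,0]],"rotation":[[0,0,0],[0,0,0]]}'
python3 - <<'E'
from h import *
w=grab_frame("wrist");save(w,"w13.png"); sticks("wrist",25,im=w)
go(*lie_pose((615,-158),-85.5,up=0,h=11))
E
```

```text
time_s: 13.72
ee_pos: [590.1, -1.6, 166.7]
ee_rot: [-176.3, 4.7, 86.5]
force: [0.5, -1.0, -0.3]
gripper_width: 54.7
time_s: 14.35
ee_pos: [614.6, -169.9, 94.3]
ee_rot: [-179.5, -40.3, 94.4]
force: [1.4, -0.2, -0.2]
gripper_width: 54.7
time_s: 14.6
ee_pos: [614.6, -168.3, 94.0]
ee_rot: [-179.3, -40.1, 94.3]
force: [0.4, 0.7, 0.9]
gripper_width: 54.4
wrist green px [325. 244.] area 741 centre [ 617.9 -156.9] yaw -85.2 green+orange len 78.0
tool-offset mm [-63.9   1.4  75.6] rotvec [-0.5  0.  -0. ] | world d [  0.7  -0.3 -99. ]
2 rows each turn [-0.26, 0.02, -0.01]
[[-0.0319, 0.0007, 0.0378], [-0.0319, 0.0005, 0.0378]]
```

View pics/w13.png

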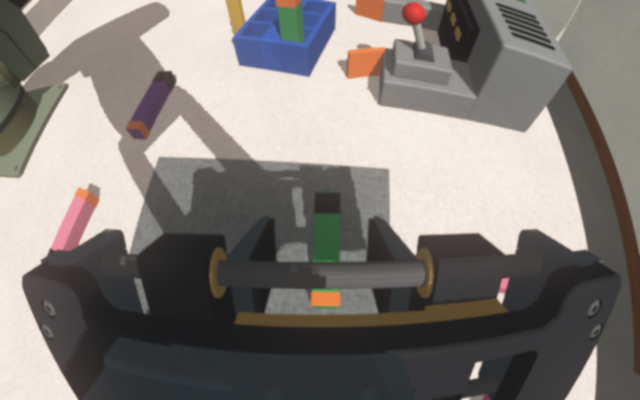

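Stick A is centred between the fingers, at about (326,240). Descend and grip.

```bash
python3 -m creep '{"offset":[[-0.032,0.001,0.038],[-0.024,0.0005,0.028],[-0.008,0,0.0095],[0,0,0]],"rotation":[[0,0,0],[0,0,0],[0,0,0],[0,0,0]]}' 0.4
python3 -m creep '{"offset":[[0,0,0],[0,0,0],[0,0,0],[0,0,0],[0,0,0]],"rotation":[[0,0,0],[0,0,0],[0,0,0],[0,0,0],[0,0,0]]}' 1 35
python3 - <<'E'
from h import *
p,R=tool(); json.dump([p.tolist(),R.as_quat().tolist()],open("g.json","w"))
w=grab_frame("wrist");save(w,"w14.png",(220,140,420,310),3)
E
python3 -m creep '{"offset":[[0.02,0,-0.024],[0.032,0,-0.038],[0.032,0,-0.038],[0.032,0,-0.038],[0,0,0]],"rotation":[[0,0,0],[0,0,0],[0,0,0],[0,0,0],[0,0,0]]}' 1 35
```

```text
time_s: 15.15
ee_pos: [616.5, -168.0, -2.3]
ee_rot: [-179.6, -39.9, 94.6]
force: [0.2, 0.5, -0.1]
gripper_width: 54.7
time_s: 15.78
ee_pos: [616.4, -169.4, -2.9]
ee_rot: [-179.6, -39.9, 94.5]
force: [0.6, -0.8, 4.1]
gripper_width: 23.9
time_s: 16.45
ee_pos: [618.8, -169.6, 180.4]
ee_rot: [-180.0, -39.6, 94.8]
force: [0.1, -0.4, -1.0]
gripper_width: 23.3
```

View pics/w14.png

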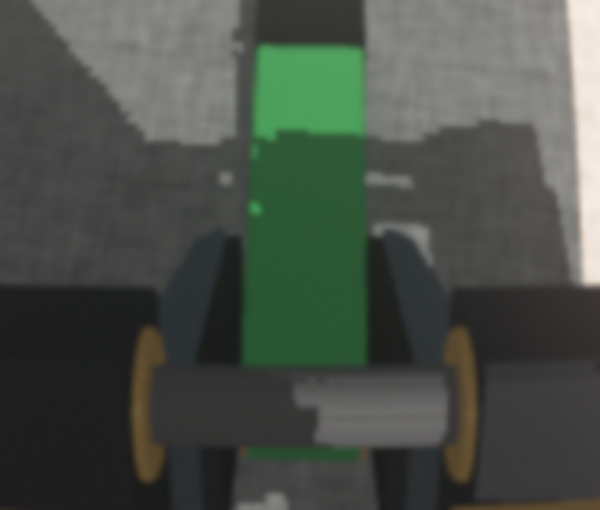

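```bash
cat >> h.py <<'E'
def well(i,j,c=(532.4,155.0),yaw=-13.1):
    t=np.radians(yaw); return np.array(c)+np.array([np.cos(t)*i-np.sin(t)*j,np.sin(t)*i+np.cos(t)*j])
def sp(xy,zc,S0,yaw_tray=-13.1):
    q=json.load(open("g.json")); p0=np.array(q[0]); R0=Ro.from_quat(q[1]); j=R0.as_matrix()[:,1]; j[2]=0; j/=np.linalg.norm(j)
    S=np.array(S0,float); S=S-j*(j@(S-p0)); print("lateral",(j@(np.array(S0)-p0)).round(1))
    return stand_pose(xy,zc,yaw_tray,S,np.degrees(np.arctan2(j[1],j[0]))-90)
E
python3 - <<'E'
from h import *
print(well(-30,-40)); go(*sp(well(-30,-40),190,(615,-158,13.5)))
E
```

```text
[494.11466868 122.84050053]
lateral -0.5
tool-offset mm [ 233.8 -104.8  166.4] rotvec [  1.8 -88.9  20.1] | world d [-128.4  276.5   21. ]
10 rows each turn [0.18, -8.89, 2.01]
[[0.0234, -0.0105, 0.0166], [0.0253, -0.0113, 0.0129], [0.0266, -0.0122, 0.0089], [0.0272, -0.0131, 0.0048], [0.0271, -0.014, 0.0006], [0.0264, -0.015, -0.0035], [0.025, -0.0159, -0.0075], [0.023, -0.0168, -0.0111], [0.0204, -0.0176, -0.0145], [0.0173, -0.0183, -0.0173]]
```

```bash
python3 -m creep '{"offset":[[0.026,0,-0.031],[0.0234,-0.0105,0.0166],[0.0253,-0.0113,0.013],[0.0266,-0.0122,0.009],[0.0272,-0.013,0.005]],"rotation":[[0,0,0],[0.2,-8.9,2],[0.2,-8.9,2],[0.2,-8.9,2],[0.2,-8.9,2]]}'
python3 -m creep '{"offset":[[0.027,-0.014,0.0006],[0.0264,-0.015,-0.0035],[0.025,-0.016,-0.0075],[0.023,-0.017,-0.011],[0.0204,-0.0176,-0.0145]],"rotation":[[0.2,-8.9,2],[0.2,-8.9,2],[0.2,-8.9,2],[0.2,-8.9,2],[0.2,-8.9,2]]}'
python3 -m creep '{"offset":[[0.0173,-0.018,-0.0173],[0,0,0],[0,0,0]],"rotation":[[0.2,-8.9,2],[0,0,0],[0,0,0]]}'
python3 - <<'E'
from h import *
go(*sp(well(-30,-40),150,(615,-158,13.5)))
t=grab_frame("top"); bluetray("top",t); s=grab_frame("scene"); save(s,"s15.png",(330,100,430,220),5)
E
```

```text
time_s: 17.08
ee_pos: [565.1, -57.6, 225.0]
ee_rot: [-175.9, -3.7, 87.4]
force: [-0.4, 0.2, -1.3]
gripper_width: 24.0
time_s: 17.7
ee_pos: [500.9, 81.1, 236.7]
ee_rot: [-177.5, 41.4, 79.9]
force: [0.5, 0.0, -2.2]
gripper_width: 24.1
time_s: 18.08
ee_pos: [489.1, 107.3, 238.8]
ee_rot: [-178.9, 50.1, 77.5]
force: [0.6, 0.9, -0.6]
gripper_width: 23.6
lateral -0.5
tool-offset mm [59.3  2.3 49.7] rotvec [-0.3  0.   0.6] | world d [  1.3  -0.4 -77.4]
2 rows each turn [-0.16, 0.02, 0.32]
[[0.0296, 0.0012, 0.0249], [0.0296, 0.0009, 0.0249]]
top blue px [266.1 208.2] 502 rect ((532.3633422851562, 154.089599609375), (128.8348388671875, 107.53842163085938), 76.91511535644531) corners [[465.0, 104.0], [570.0, 79.0], [599.0, 205.0], [495.0, 229.0]]
```

View pics/s15.png

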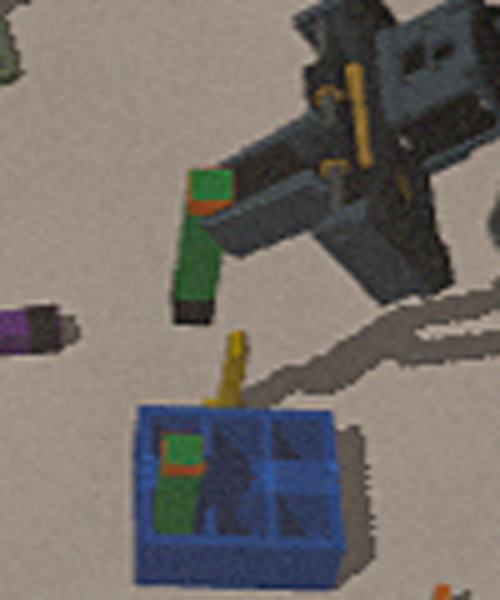

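```bash
python3 -m creep '{"offset":[[0.032,0.001,0.027],[0.032,0.001,0.027],[0.028,0,0.023],[0,0,0],[0,0,0]],"rotation":[[0,0,0.3],[0,0,0.3],[0,0,0],[0,0,0],[0,0,0]]}'
python3 - <<'E'
from h import *
go(*sp(well(-30,-40),66,(615,-158,13.5)))
s=grab_frame("scene"); save(s,"s16.png",(330,100,430,220),5)
E
```

```text
time_s: 18.8
ee_pos: [491.0, 106.8, 121.5]
ee_rot: [-180.0, 49.9, 76.2]
force: [-0.2, 0.5, -1.0]
gripper_width: 23.9
lateral -0.5
tool-offset mm [33.6 -0.6 28.5] rotvec [-0.3 -0.1 -0.2] | world d [ -0.7   0.  -44. ]
1 rows each turn [-0.28, -0.11, -0.22]
[[0.0336, -0.0006, 0.0285]]
```

View pics/s16.png

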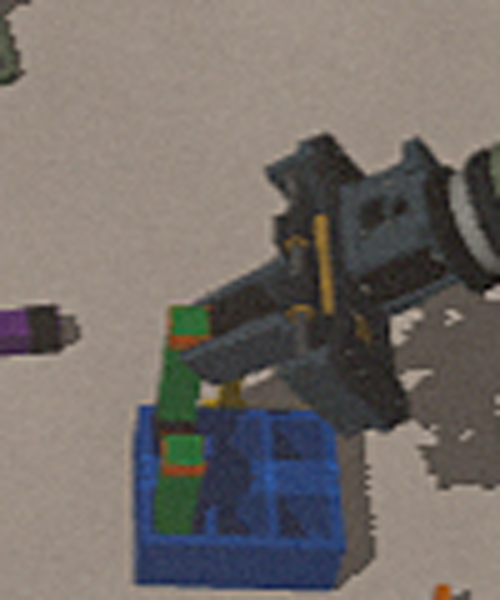

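The held stick's contact end is at the mouth of the (-30,-40) well, with no contact force. Continuing down.

```bash
python3 -m creep '{"offset":[[0.012,0,0.010],[0.011,0,0.009],[0.010,0,0.0085],[0,0,0]],"rotation":[[0,0,0],[0,0,0],[0,0,0],[0,0,0]]}'
python3 -m creep '{"offset":[[0,0,0],[0,0,0],[0,0,0]],"rotation":[[0,0,0],[0,0,0],[0,0,0]]}' 0.5
python3 -m creep '{"offset":[[0,0,-0.04],[0,0,-0.05],[-0.03,0,-0.04],[-0.045,0,-0.035],[0,0,0]],"rotation":[[0,0,0],[0,0,0],[0,0,0],[0,0,0],[0,0,0]]}' 0.4
python3 - <<'E'
from h import *
t=grab_frame("top"); sticks("top",25,im=t); bluetray("top",t); save(t,"t17.png",(230,130,430,260),4)
go(*lie_pose((617,-326),-95.5,up=130,h=11))
E
```

```text
time_s: 19.35
ee_pos: [489.6, 107.3, 75.5]
ee_rot: [-179.6, 50.1, 76.6]
force: [-0.1, -0.0, -2.2]
gripper_width: 24.0
time_s: 19.73
ee_pos: [490.3, 107.6, 77.2]
ee_rot: [-179.8, 50.0, 76.4]
force: [-0.2, 0.1, 0.1]
gripper_width: 45.5
time_s: 20.35
ee_pos: [510.2, 184.3, 244.5]
ee_rot: [179.6, 49.6, 76.0]
force: [0.6, 0.5, -0.9]
gripper_width: 54.3
top green [250. 118.] 197 no orange [885. 219.  25.]
top green px [393. 185.] area 119 centre [ 615.8 -327.8] yaw -96.3 green+orange len 89.0
top green px [393. 206.] area 119 centre [ 533.7 -325. ] yaw -86.4 green+orange len 86.0
top green px [390. 227.] area 123 centre [ 453.2 -309. ] yaw -91.3 green+orange len 87.0
top green [  4. 285.] 85 no orange [ 252. 1093.   25.]
top blue px [261.9 205.8] 805 rect ((532.3958740234375, 154.81192016601562), (130.05300903320312, 107.97053527832031), 77.00690460205078) corners [[465.0, 104.0], [570.0, 79.0], [600.0, 206.0], [494.0, 230.0]]
tool-offset mm [-221.4  226.6  441. ] rotvec [-0.7 89.6 -9.1] | world d [ 106.6 -519.8 -115.4]
10 rows each turn [-0.07, 8.96, -0.91]
[[-0.0221, 0.0227, 0.0441], [-0.0291, 0.0222, 0.0401], [-0.0353, 0.0216, 0.0351], [-0.0407, 0.021, 0.0292], [-0.0451, 0.0203, 0.0225], [-0.0483, 0.0195, 0.0152], [-0.0504, 0.0187, 0.0074], [-0.0513, 0.0179, -0.0005], [-0.0508, 0.0171, -0.0085], [-0.0492, 0.0163, -0.0163]]
```

View pics/t17.png

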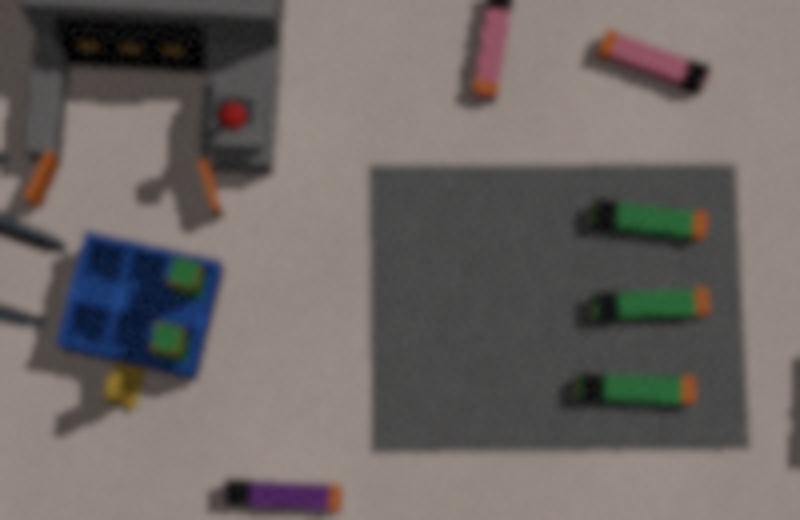

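Two sticks are seated. Next is stick C at (617,-327).

```bash
python3 -m creep '{"offset":[[-0.022,0.0227,0.044],[-0.029,0.022,0.040],[-0.035,0.0216,0.035],[-0.041,0.021,0.029],[-0.045,0.020,0.0225]],"rotation":[[-0.1,9,-0.9],[-0.1,9,-0.9],[-0.1,9,-0.9],[-0.1,9,-0.9],[-0.1,9,-0.9]]}' 0.4
python3 -m creep '{"offset":[[-0.048,0.0195,0.015],[-0.050,0.0187,0.0074],[-0.051,0.018,-0.0005],[-0.051,0.017,-0.0085],[-0.049,0.016,-0.016]],"rotation":[[-0.1,9,-0.9],[-0.1,9,-0.9],[-0.1,9,-0.9],[-0.1,9,-0.9],[-0.1,9,-0.9]]}'
python3 -m creep '{"offset":[[0,0,0],[0,0,0]],"rotation":[[0,0,0],[0,0,0]]}'
python3 - <<'E'
from h import *
w=grab_frame("wrist");save(w,"w18.png"); sticks("wrist",25,im=w); print(env.state()["qpos"].round(0))
go(*lie_pose((617,-326),-95.5,up=0,h=11))
E
```

```text
time_s: 21.02
ee_pos: [561.5, -77.1, 182.1]
ee_rot: [-178.3, 4.7, 80.6]
force: [1.5, 0.1, 0.2]
gripper_width: 54.8
time_s: 21.65
ee_pos: [614.6, -336.4, 124.3]
ee_rot: [179.9, -40.5, 84.4]
force: [1.6, -0.4, 0.4]
gripper_width: 54.9
time_s: 21.9
ee_pos: [614.4, -334.4, 122.9]
ee_rot: [-179.8, -40.3, 84.3]
force: [-0.0, -0.4, 0.8]
gripper_width: 54.7
wrist green px [182. 228.] area 72 centre [ 488.5 -305.1] yaw -55.9 green+orange len 93.0
wrist green px [327. 247.] area 555 centre [ 622.4 -327.1] yaw -96.8 green+orange len 86.0
wrist green px [238. 237.] area 73 centre [ 522.4 -303.5] yaw -118.4 green+orange len 71.0
wrist green px [327. 294.] area 200 centre [ 745.2 -400.2] yaw -5.7 green+orange len 276.0
[-45.  46.  61.  31.  99. -41.]
tool-offset mm [-85.    1.1  97.1] rotvec [ 0.1 -0.2  0. ] | world d [   1.    -2.4 -129.1]
2 rows each turn [0.03, -0.09, 0.01]
[[-0.0425, 0.0005, 0.0486], [-0.0424, 0.0006, 0.0486]]
```

View pics/w18.png

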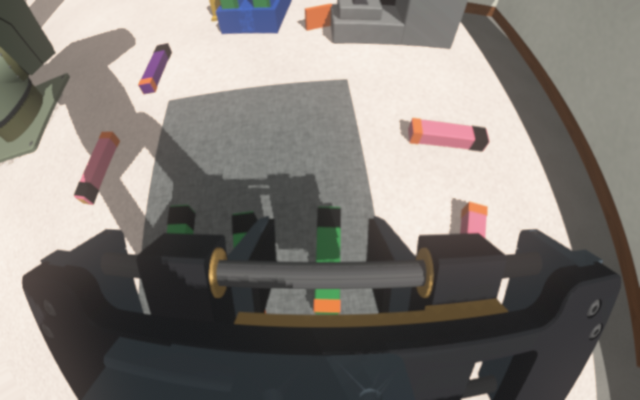

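Stick C is in the gap at (328,250), slightly right of the midline, so I correct by 3 mm, descend and grip.

```bash
python3 -m creep '{"offset":[[-0.040,0.002,0.046],[-0.034,0.002,0.039],[-0.011,0,0.012],[0,0,0]],"rotation":[[0,0,0],[0,0,0],[0,0,0],[0,0,0]]}' 0.4
python3 -m creep '{"offset":[[0,0,0],[0,0,0],[0,0,0],[0,0,0],[0,0,0]],"rotation":[[0,0,0],[0,0,0],[0,0,0],[0,0,0],[0,0,0]]}' 1 35
python3 - <<'E'
from h import *
p,R=tool(); json.dump([p.tolist(),R.as_quat().tolist()],open("g.json","w"))
w=grab_frame("wrist");save(w,"w19.png",(220,140,420,310),3)
E
python3 -m creep '{"offset":[[0.02,0,-0.024],[0.032,0,-0.038],[0.032,0,-0.038],[0.032,0,-0.038],[0.032,0,-0.038]],"rotation":[[0,0,0],[0,0,0],[0,0,0],[0,0,0],[0,0,0]]}' 1 35
python3 -m creep '{"offset":[[0,0,0]],"rotation":[[0,0,0]]}'
python3 - <<'E'
from h import *
print(well(30,0)); go(*sp(well(30,0),230,(618,-327,13.5)),13)
E
```

```text
time_s: 22.45
ee_pos: [619.6, -336.2, -1.5]
ee_rot: [179.8, -40.1, 84.7]
force: [-0.2, 0.6, 1.0]
gripper_width: 54.7
time_s: 23.08
ee_pos: [619.2, -337.7, -2.8]
ee_rot: [179.8, -40.1, 84.5]
force: [0.4, -1.0, 4.5]
gripper_width: 23.8
time_s: 23.75
ee_pos: [618.3, -337.7, 226.6]
ee_rot: [-180.0, -40.1, 84.4]
force: [0.4, -0.3, -1.0]
gripper_width: 23.6
time_s: 23.88
ee_pos: [619.6, -338.6, 230.3]
ee_rot: [179.4, -39.8, 84.8]
force: [0.1, -1.1, -0.8]
gripper_width: 23.7
[561.61927902 148.20046078]
lateral -2.2
tool-offset mm [ 362.5 -106.9  287.9] rotvec [  1.2 -89.6   8.2] | world d [-61.7 471.   10.2]
13 rows each turn [0.09, -6.89, 0.63]
[[0.0279, -0.0082, 0.0221], [0.0303, -0.0085, 0.0187], [0.0322, -0.0088, 0.0149], [0.0336, -0.0092, 0.011], [0.0346, -0.0095, 0.0069], [0.0351, -0.0099, 0.0027], [0.035, -0.0103, -0.0015], [0.0345, -0.0107, -0.0057], [0.0334, -0.0111, -0.0097], [0.0319, -0.0114, -0.0137], [0.0299, -0.0118, -0.0174], [0.0275, -0.0121, -0.0208], [0.0247, -0.0125, -0.0239]]
```

View pics/w19.png

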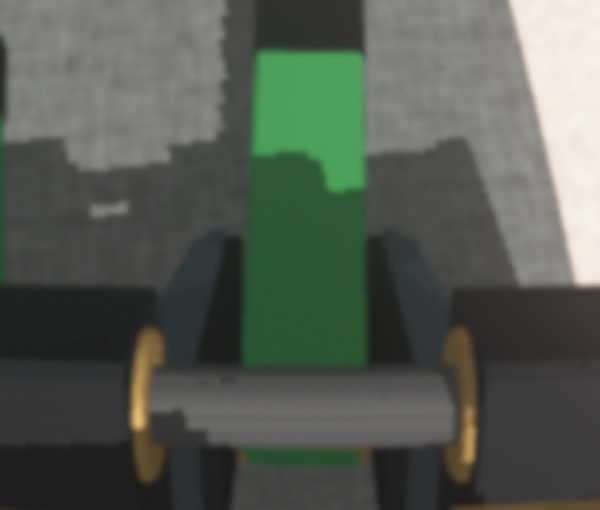

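```bash
python3 -m creep '{"offset":[[0.028,-0.008,0.022],[0.030,-0.0085,0.0187],[0.032,-0.009,0.015],[0.0336,-0.009,0.011],[0.0346,-0.0095,0.007]],"rotation":[[0.1,-6.9,0.6],[0.1,-6.9,0.6],[0.1,-6.9,0.6],[0.1,-6.9,0.6],[0.1,-6.9,0.6]]}'
python3 -m creep '{"offset":[[0.035,-0.010,0.0027],[0.035,-0.010,-0.0015],[0.0345,-0.0107,-0.0057],[0.0334,-0.011,-0.0097],[0.032,-0.0114,-0.0137]],"rotation":[[0.1,-6.9,0.6],[0.1,-6.9,0.6],[0.1,-6.9,0.6],[0.1,-6.9,0.6],[0.1,-6.9,0.6]]}'
python3 -m creep '{"offset":[[0.030,-0.012,-0.0174],[0.0275,-0.012,-0.021],[0.025,-0.0125,-0.024],[0,0,0],[0,0,0]],"rotation":[[0.1,-6.9,0.6],[0.1,-6.9,0.6],[0.1,-6.9,0.6],[0,0,0],[0,0,0]]}'
python3 - <<'E'
from h import *
t=grab_frame("top"); bluetray("top",t); s=grab_frame("scene"); save(s,"s20.png",(330,80,430,220),4)
go(*sp(well(30,0),104,(618,-327,13.5)))
E
```

```text
time_s: 24.5
ee_pos: [593.9, -156.0, 229.4]
ee_rot: [-178.3, -5.4, 81.7]
force: [0.5, 0.7, -0.9]
gripper_width: 23.3
time_s: 25.12
ee_pos: [570.2, 25.1, 234.7]
ee_rot: [-178.3, 29.3, 79.8]
force: [0.3, -0.2, -1.1]
gripper_width: 23.9
time_s: 25.75
ee_pos: [556.1, 132.8, 237.7]
ee_rot: [-179.0, 49.8, 78.1]
force: [0.3, -0.7, -0.6]
gripper_width: 23.4
top blue px [262.2 206.8] 743 rect ((532.2341918945312, 154.6874542236328), (130.20504760742188, 107.30292510986328), 77.64627838134766) corners [[466.0, 103.0], [571.0, 80.0], [599.0, 207.0], [494.0, 230.0]]
lateral -2.2
tool-offset mm [95.7  2.7 80. ] rotvec [-0.1 -0.2  0.5] | world d [   1.7    0.5 -124.7]
2 rows each turn [-0.07, -0.08, 0.27]
[[0.0478, 0.0014, 0.04], [0.0479, 0.0011, 0.0399]]
```

View pics/s20.png

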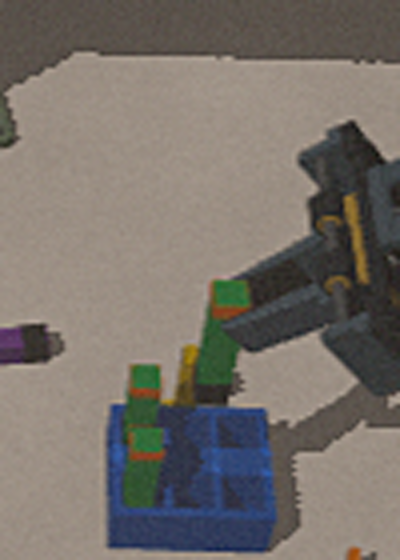

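```bash
python3 -m creep '{"offset":[[0.036,0.001,0.030],[0.036,0.001,0.030],[0.024,0.001,0.020],[0,0,0],[0,0,0]],"rotation":[[0,0,0.3],[0,0,0.2],[0,0,0],[0,0,0],[0,0,0]]}'
python3 - <<'E'
from h import *
go(*sp(well(30,0),66,(618,-327,13.5)))
s=grab_frame("scene"); save(s,"s21.png",(330,100,430,220),5)
E
```

```text
time_s: 26.48
ee_pos: [559.4, 133.0, 115.9]
ee_rot: [-180.0, 49.6, 76.9]
force: [-0.6, 0.2, -0.8]
gripper_width: 23.2
lateral -2.2
tool-offset mm [29.4 -1.2 26.3] rotvec [-0.1 -0.2 -0. ] | world d [ -1.4  -0.7 -39.4]
1 rows each turn [-0.06, -0.23, -0.05]
[[0.0294, -0.0012, 0.0263]]
```

View pics/s21.png

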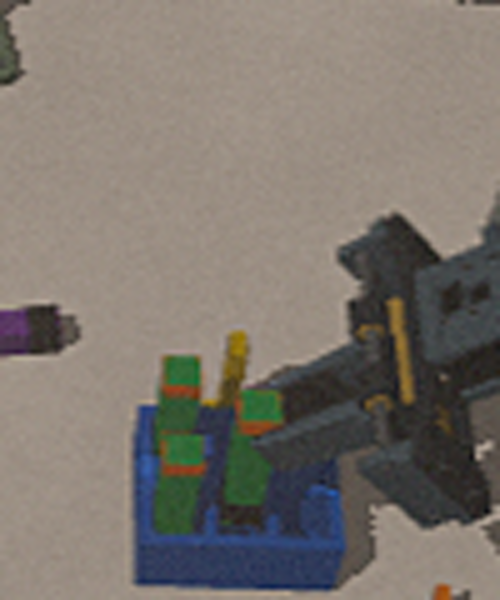

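The contact end is entering the middle (+30,0) well at crop (243,515). Finish seating, release and retract.

```bash
python3 -m creep '{"offset":[[0.010,-0.001,0.009],[0.010,0,0.009],[0.009,0,0.008],[0,0,0]],"rotation":[[0,0,0],[0,0,0],[0,0,0],[0,0,0]]}'
python3 -m creep '{"offset":[[0,0,0],[0,0,0],[0,0,0]],"rotation":[[0,0,0],[0,0,0],[0,0,0]]}' 0.5
python3 -m creep '{"offset":[[0,0,-0.04],[0,0,-0.05],[-0.03,0,-0.04],[-0.045,0,-0.035],[0,0,0]],"rotation":[[0,0,0],[0,0,0],[0,0,0],[0,0,0],[0,0,0]]}' 0.4
python3 - <<'E'
from h import *
t=grab_frame("top"); sticks("top",25,im=t); bluetray("top",t); save(t,"t22.png",(230,130,430,260),4)
go(*lie_pose((536,-326),-86,up=130,h=11),13)
E
```

```text
time_s: 27.02
ee_pos: [557.1, 132.6, 73.7]
ee_rot: [-179.7, 49.8, 77.3]
force: [-0.3, -0.3, -1.8]
gripper_width: 23.5
time_s: 27.4
ee_pos: [557.3, 132.9, 75.4]
ee_rot: [-179.8, 49.7, 77.2]
force: [-0.2, 0.1, -0.1]
gripper_width: 45.6
time_s: 28.02
ee_pos: [576.1, 208.9, 243.9]
ee_rot: [179.5, 49.3, 76.6]
force: [0.5, 0.3, 0.1]
gripper_width: 54.7
top green [250. 118.] 186 no orange [886. 217.  25.]
top green px [393. 206.] area 116 centre [ 533.6 -326.2] yaw -85.7 green+orange len 89.0
top green px [389. 227.] area 121 centre [ 453.2 -308.9] yaw -91.5 green+orange len 87.0
top green [  3. 285.] 90 no orange [ 252. 1094.   25.]
top blue px [261.3 207.2] 696 rect ((532.3877563476562, 155.33706665039062), (131.14230346679688, 107.41629028320312), 76.5651626586914) corners [[465.0, 104.0], [569.0, 79.0], [600.0, 207.0], [495.0, 232.0]]
tool-offset mm [-263.3   84.5  484.3] rotvec [ -1.5  88.8 -18.8] | world d [ -38.7 -544.5 -114.4]
13 rows each turn [-0.11, 6.83, -1.44]
[[-0.0203, 0.0065, 0.0373], [-0.0247, 0.0059, 0.0346], [-0.0288, 0.0051, 0.0314], [-0.0324, 0.0043, 0.0278], [-0.0356, 0.0034, 0.0237], [-0.0382, 0.0024, 0.0193], [-0.0403, 0.0014, 0.0146], [-0.0418, 0.0003, 0.0097], [-0.0426, -0.0008, 0.0047], [-0.0429, -0.0018, -0.0004], [-0.0424, -0.0029, -0.0055], [-0.0414, -0.004, -0.0105], [-0.0397, -0.005, -0.0154]]
```

View pics/t22.png

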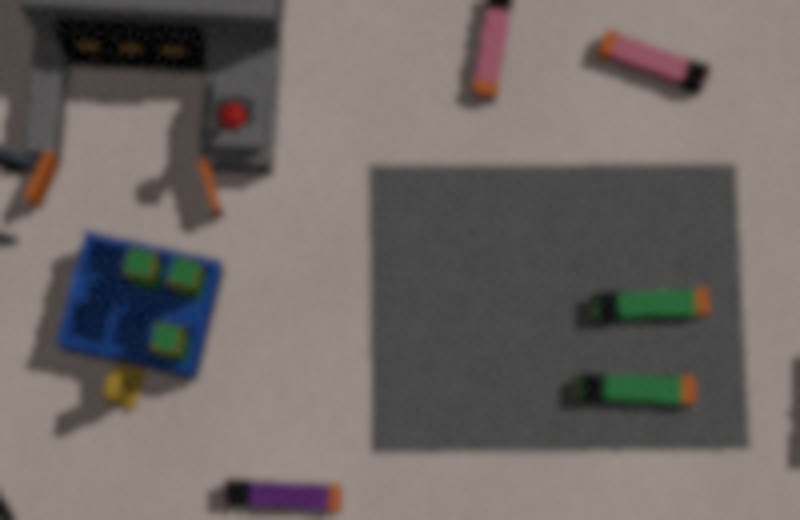

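Three are seated. Next is stick D.

```bash
python3 -m creep '{"offset":[[-0.020,0.0065,0.037],[-0.0247,0.006,0.0346],[-0.029,0.005,0.0314],[-0.0324,0.0043,0.028],[-0.0356,0.0034,0.024]],"rotation":[[-0.1,6.8,-1.4],[-0.1,6.8,-1.4],[-0.1,6.8,-1.4],[-0.1,6.8,-1.4],[-0.1,6.8,-1.4]]}' 0.4
python3 -m creep '{"offset":[[-0.038,0.0024,0.0193],[-0.040,0.0014,0.0146],[-0.042,0,0.0097],[-0.0426,-0.001,0.0047],[-0.043,-0.002,-0.0004]],"rotation":[[-0.1,6.8,-1.4],[-0.1,6.8,-1.4],[-0.1,6.8,-1.4],[-0.1,6.8,-1.4],[-0.1,6.8,-1.5]]}'
python3 -m creep '{"offset":[[-0.0424,-0.003,-0.0055],[-0.0414,-0.004,-0.0105],[-0.040,-0.005,-0.0154],[0,0,0],[0,0,0]],"rotation":[[-0.1,6.8,-1.5],[-0.1,6.8,-1.5],[-0.1,6.9,-1.5],[0,0,0],[0,0,0]]}'
python3 - <<'E'
from h import *
w=grab_frame("wrist");save(w,"w23.png"); sticks("wrist",25,im=w,amin=300)
go(*lie_pose((536,-326),-86,up=0,h=11))
E
```

```text
time_s: 28.7
ee_pos: [558.5, -2.6, 194.0]
ee_rot: [-176.3, 15.3, 84.1]
force: [1.5, 0.3, 0.0]
gripper_width: 54.7
time_s: 29.32
ee_pos: [541.8, -211.8, 151.9]
ee_rot: [-177.1, -19.2, 89.1]
force: [1.9, 0.1, -0.5]
gripper_width: 54.7
time_s: 29.95
ee_pos: [532.6, -336.4, 126.3]
ee_rot: [-179.5, -39.7, 93.5]
force: [0.1, 0.3, 0.1]
gripper_width: 55.0
wrist green px [328. 244.] area 774 centre [ 539.5 -325.5] yaw -87.4 green+orange len 85.0
tool-offset mm [-83.8   4.3 100.8] rotvec [-0.1  0.4 -0.3] | world d [ 3.600e+00 -1.000e-01 -1.311e+02]
2 rows each turn [-0.07, 0.2, -0.15]
[[-0.0419, 0.0021, 0.0504], [-0.0421, 0.002, 0.0503]]
```

View pics/w23.png

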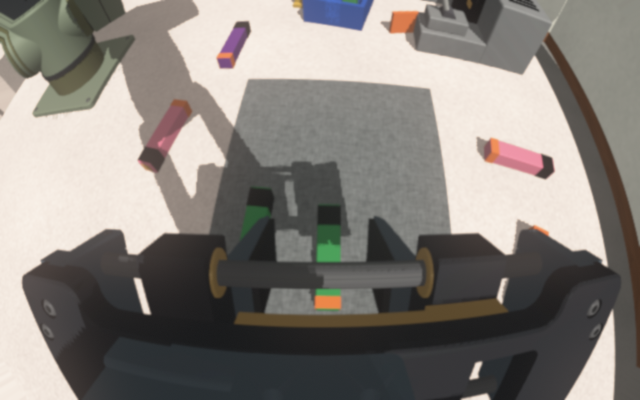

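Stick D is in the gap at (328,245). I add about 5 mm sideways, descend and grip.

```bash
python3 -m creep '{"offset":[[-0.040,0.003,0.048],[-0.033,0.002,0.040],[-0.0105,0,0.0125],[0,0,0]],"rotation":[[0,0,0],[0,0,0],[0,0,0],[0,0,0]]}' 0.4
python3 -m creep '{"offset":[[0,0,0],[0,0,0],[0,0,0],[0,0,0],[0,0,0]],"rotation":[[0,0,0],[0,0,0],[0,0,0],[0,0,0],[0,0,0]]}' 1 35
python3 - <<'E'
from h import *
p,R=tool(); json.dump([p.tolist(),R.as_quat().tolist()],open("g.json","w"))
w=grab_frame("wrist");save(w,"w24.png",(220,140,420,310),3)
E
python3 -m creep '{"offset":[[0.02,0,-0.024],[0.032,0,-0.038],[0.032,0,-0.038],[0.032,0,-0.038],[0.032,0,-0.038]],"rotation":[[0,0,0],[0,0,0],[0,0,0],[0,0,0],[0,0,0]]}' 1 35
python3 -m creep '{"offset":[[0,0,0]],"rotation":[[0,0,0]]}'
python3 - <<'E'
from h import *
print(well(-30,0)); go(*sp(well(-30,0),230,(537,-326,13.5)),13)
E
```

```text
time_s: 30.5
ee_pos: [537.9, -336.0, -1.7]
ee_rot: [-179.7, -39.6, 93.7]
force: [-0.2, 0.6, 0.7]
gripper_width: 54.8
time_s: 31.12
ee_pos: [537.8, -337.3, -2.0]
ee_rot: [-179.7, -39.5, 93.7]
force: [-0.0, -0.5, 5.0]
gripper_width: 23.4
time_s: 31.8
ee_pos: [538.2, -334.8, 227.7]
ee_rot: [-179.6, -39.5, 93.5]
force: [0.5, -0.7, -0.6]
gripper_width: 23.4
time_s: 31.92
ee_pos: [539.4, -335.8, 230.6]
ee_rot: [179.9, -39.2, 93.9]
force: [0.5, -0.3, -1.8]
gripper_width: 23.9
[503.18072098 161.79953922]
lateral -0.0
tool-offset mm [382.1  -7.2 297.4] rotvec [  1.9 -88.9  18.9] | world d [-39.8 482.5  10.7]
13 rows each turn [0.15, -6.84, 1.46]
[[0.0294, -0.0006, 0.0229], [0.0319, -0.0013, 0.0192], [0.0339, -0.0021, 0.0153], [0.0354, -0.0029, 0.0112], [0.0364, -0.0038, 0.0069], [0.0369, -0.0047, 0.0025], [0.0368, -0.0057, -0.0019], [0.0361, -0.0066, -0.0062], [0.035, -0.0075, -0.0104], [0.0333, -0.0084, -0.0145], [0.0311, -0.0093, -0.0183], [0.0284, -0.0101, -0.0219], [0.0254, -0.0109, -0.025]]
```

View pics/w24.png

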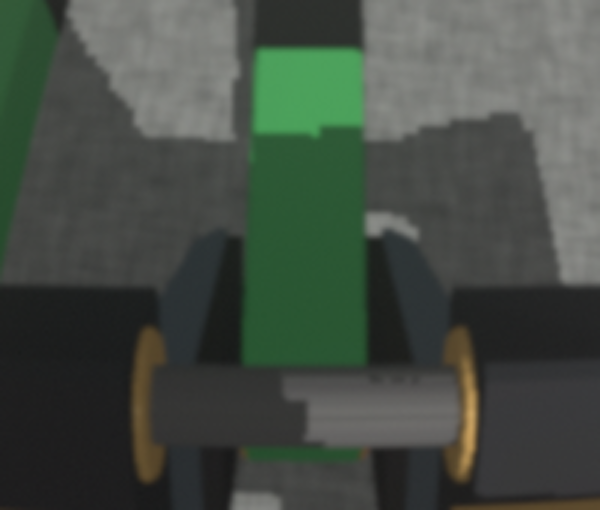

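```bash
python3 -m creep '{"offset":[[0.0294,-0.0006,0.023],[0.032,-0.0013,0.019],[0.034,-0.002,0.0153],[0.0354,-0.003,0.011],[0.0364,-0.004,0.007]],"rotation":[[0.1,-6.8,1.5],[0.1,-6.8,1.5],[0.1,-6.8,1.5],[0.1,-6.8,1.5],[0.1,-6.8,1.5]]}'
python3 -m creep '{"offset":[[0.037,-0.005,0.0025],[0.037,-0.006,-0.002],[0.036,-0.0066,-0.006],[0.035,-0.0075,-0.0104],[0.0333,-0.0084,-0.0145]],"rotation":[[0.1,-6.8,1.5],[0.1,-6.8,1.5],[0.1,-6.8,1.5],[0.1,-6.8,1.5],[0.1,-6.8,1.5]]}'
python3 -m creep '{"offset":[[0.031,-0.0093,-0.018],[0.0284,-0.010,-0.022],[0.0254,-0.011,-0.025],[0,0,0],[0,0,0]],"rotation":[[0.2,-6.9,1.4],[0.2,-6.9,1.4],[0.2,-6.9,1.4],[0,0,0],[0,0,0]]}'
python3 - <<'E'
from h import *
t=grab_frame("top"); bluetray("top",t)
go(*sp(well(-30,0),104,(537,-326,13.5)))
E
```

```text
time_s: 32.55
ee_pos: [522.4, -148.2, 231.4]
ee_rot: [-176.3, -5.1, 86.8]
force: [1.2, 0.9, -2.2]
gripper_width: 23.5
time_s: 33.17
ee_pos: [508.1, 37.9, 237.8]
ee_rot: [-177.1, 29.4, 81.3]
force: [0.9, -0.4, -1.2]
gripper_width: 23.4
time_s: 33.8
ee_pos: [500.3, 147.7, 241.3]
ee_rot: [-179.4, 50.1, 76.8]
force: [-0.0, 0.0, -0.4]
gripper_width: 23.8
top blue px [264.  208.4] 504 rect ((531.7479858398438, 154.919921875), (130.11495971679688, 107.15941619873047), 75.86334228515625) corners [[464.0, 105.0], [568.0, 79.0], [600.0, 205.0], [496.0, 231.0]]
lateral -0.0
tool-offset mm [96.8  0.2 81.9] rotvec [-0.6 -0.5 -0. ] | world d [  -0.7   -0.3 -126.8]
2 rows each turn [-0.28, -0.24, -0.01]
[[0.0484, 0.0001, 0.041], [0.0486, -0.0001, 0.0408]]
```

```bash
python3 -m creep '{"offset":[[0.036,0,0.030],[0.036,0,0.030],[0.025,0,0.022],[0,0,0],[0,0,0]],"rotation":[[0,0,0],[0,0,0],[0,0,0],[0,0,0],[0,0,0]]}'
python3 - <<'E'
from h import *
go(*sp(well(-30,0),66,(537,-326,13.5)))
s=grab_frame("scene"); save(s,"s25.png",(330,100,430,220),5)
E
```

```text
time_s: 34.48
ee_pos: [500.4, 147.2, 117.3]
ee_rot: [-179.7, 49.9, 76.4]
force: [0.4, 1.3, -1.0]
gripper_width: 23.2
lateral -0.0
tool-offset mm [30.1 -0.5 26.3] rotvec [-0.5 -0.6 -0.2] | world d [ -0.7  -0.5 -40. ]
1 rows each turn [-0.5, -0.61, -0.19]
[[0.0301, -0.0005, 0.0263]]
```

View pics/s25.png

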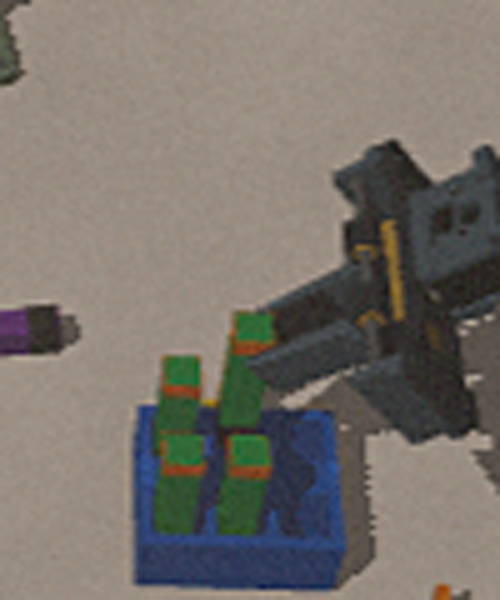

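Entering the (-30,0) well. Finish, release and retract.

```bash
python3 -m creep '{"offset":[[0.010,0,0.009],[0.010,0,0.009],[0.010,0,0.008],[0,0,0]],"rotation":[[0,0,0],[0,0,0],[0,0,0],[0,0,0]]}'
python3 -m creep '{"offset":[[0,0,0],[0,0,0],[0,0,0]],"rotation":[[0,0,0],[0,0,0],[0,0,0]]}' 0.5
python3 -m creep '{"offset":[[0,0,-0.04],[0,0,-0.05],[-0.03,0,-0.04],[-0.045,0,-0.035],[0,0,0]],"rotation":[[0,0,0],[0,0,0],[0,0,0],[0,0,0],[0,0,0]]}' 0.4
python3 - <<'E'
from h import *
t=grab_frame("top"); sticks("top",25,im=t); bluetray("top",t); save(t,"t26.png",(230,130,430,260),4)
go(*lie_pose((456,-309),-91.5,up=130,h=11),13)
E
```

```text
time_s: 35.02
ee_pos: [498.9, 147.0, 74.4]
ee_rot: [-179.4, 50.1, 76.8]
force: [0.0, -0.1, -0.2]
gripper_width: 23.7
time_s: 35.4
ee_pos: [499.4, 147.3, 76.1]
ee_rot: [-179.6, 49.9, 76.6]
force: [0.0, 0.8, -0.2]
gripper_width: 45.5
time_s: 36.02
ee_pos: [519.8, 223.7, 243.8]
ee_rot: [179.8, 49.5, 76.1]
force: [0.8, 0.4, -0.1]
gripper_width: 54.6
top green [251. 118.] 196 no orange [886. 216.  25.]
top green px [260. 212.] area 40 centre [497.1 175.3] yaw -179.7 green+orange len 83.0
top green px [389. 227.] area 118 centre [ 453.2 -308.9] yaw -91.8 green+orange len 87.0
top green [  3. 285.] 89 no orange [ 253. 1094.   25.]
top blue px [261.4 206. ] 574 rect ((532.7882080078125, 154.72677612304688), (130.08030700683594, 106.99921417236328), 76.91514587402344) corners [[466.0, 103.0], [570.0, 79.0], [600.0, 206.0], [495.0, 230.0]]
tool-offset mm [-263.    67.5  487.2] rotvec [ -1.3  89.3 -13.5] | world d [ -63.4 -542.2 -114.6]
13 rows each turn [-0.1, 6.87, -1.04]
[[-0.0202, 0.0052, 0.0375], [-0.0247, 0.0047, 0.0348], [-0.0287, 0.0042, 0.0316], [-0.0324, 0.0036, 0.0279], [-0.0355, 0.0029, 0.0239], [-0.0382, 0.0022, 0.0194], [-0.0403, 0.0015, 0.0147], [-0.0418, 0.0007, 0.0098], [-0.0426, -0.0001, 0.0047], [-0.0429, -0.0009, -0.0004], [-0.0425, -0.0016, -0.0055], [-0.0415, -0.0024, -0.0106], [-0.0399, -0.0031, -0.0155]]
```

View pics/t26.png

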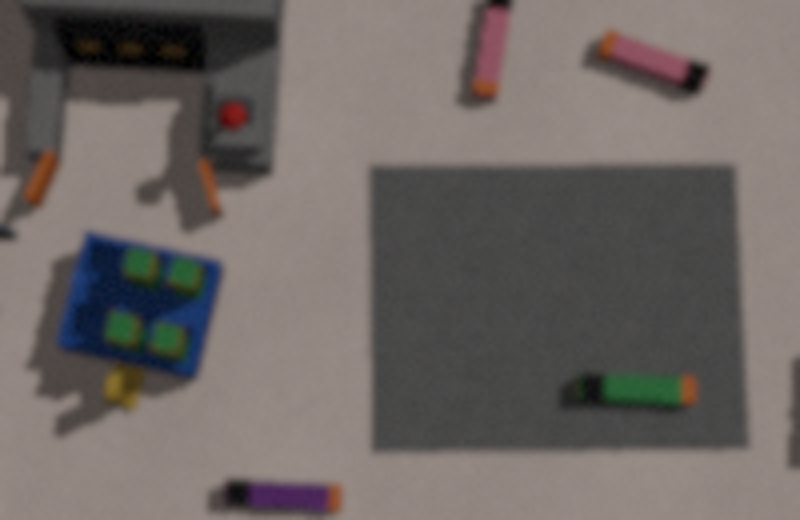

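Four are seated. Last is stick E.

```bash
python3 -m creep '{"offset":[[-0.020,0.005,0.0375],[-0.0247,0.005,0.035],[-0.029,0.004,0.0316],[-0.0324,0.0036,0.028],[-0.0355,0.003,0.024]],"rotation":[[-0.1,6.9,-1],[-0.1,6.9,-1],[-0.1,6.9,-1],[-0.1,6.9,-1],[-0.1,6.9,-1]]}' 0.4
python3 -m creep '{"offset":[[-0.038,0.0022,0.0194],[-0.040,0.0015,0.0147],[-0.042,0.0007,0.0098],[-0.0426,0,0.0047],[-0.043,-0.001,-0.0004]],"rotation":[[-0.1,6.9,-1],[-0.1,6.9,-1],[-0.1,6.9,-1],[-0.1,6.9,-1],[-0.1,6.9,-1]]}'
python3 -m creep '{"offset":[[-0.0425,-0.0016,-0.0055],[-0.0415,-0.0024,-0.0106],[-0.040,-0.003,-0.0155],[0,0,0],[0,0,0]],"rotation":[[-0.1,6.9,-1],[-0.1,6.9,-1.2],[-0.1,6.8,-1.2],[0,0,0],[0,0,0]]}'
python3 - <<'E'
from h import *
w=grab_frame("wrist");save(w,"w27.png"); sticks("wrist",25,im=w,amin=300)
go(*lie_pose((456,-309),-91.5,up=0,h=11))
E
```

```text
time_s: 36.7
ee_pos: [492.8, 12.8, 194.2]
ee_rot: [-177.3, 15.1, 81.4]
force: [0.6, -0.3, -0.3]
gripper_width: 54.9
time_s: 37.33
ee_pos: [467.6, -195.3, 150.7]
ee_rot: [-178.0, -19.7, 84.9]
force: [0.1, 0.3, 0.2]
gripper_width: 54.6
time_s: 37.95
ee_pos: [452.9, -318.6, 124.0]
ee_rot: [-180.0, -40.2, 88.3]
force: [1.0, -0.0, 0.5]
gripper_width: 54.6
wrist green px [325. 245.] area 710 centre [ 458.4 -309.6] yaw -92.1 green+orange len 85.0
tool-offset mm [-83.4   2.4  97.9] rotvec [ 0.1 -0.1 -0.1] | world d [   2.5   -0.8 -128.6]
2 rows each turn [0.06, -0.04, -0.03]
[[-0.0417, 0.0012, 0.049], [-0.0417, 0.0012, 0.049]]
```

View pics/w27.png

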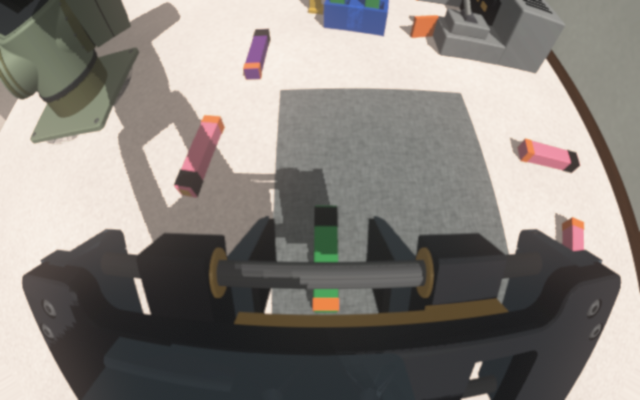

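Stick E is centred at (326,250). Descend, grip and lift.

```bash
python3 -m creep '{"offset":[[-0.040,0.0025,0.047],[-0.033,0.002,0.039],[-0.0105,0,0.012],[0,0,0]],"rotation":[[0,0,0],[0,0,0],[0,0,0],[0,0,0]]}' 0.4
python3 -m creep '{"offset":[[0,0,0],[0,0,0],[0,0,0],[0,0,0],[0,0,0]],"rotation":[[0,0,0],[0,0,0],[0,0,0],[0,0,0],[0,0,0]]}' 1 35
python3 - <<'E'
from h import *
p,R=tool(); json.dump([p.tolist(),R.as_quat().tolist()],open("g.json","w"))
w=grab_frame("wrist");save(w,"w28.png",(220,140,420,310),3)
E
python3 -m creep '{"offset":[[0.02,0,-0.024],[0.032,0,-0.038],[0.032,0,-0.038],[0.032,0,-0.038],[0.032,0,-0.038]],"rotation":[[0,0,0],[0,0,0],[0,0,0],[0,0,0],[0,0,0]]}' 1 35
python3 -m creep '{"offset":[[0,0,0]],"rotation":[[0,0,0]]}'
python3 - <<'E'
from h import *
print(well(-30,40)); go(*sp(well(-30,40),230,(456,-309.5,13.5)),13)
E
```

```text
time_s: 38.5
ee_pos: [458.4, -319.5, -2.6]
ee_rot: [179.9, -40.0, 88.5]
force: [0.6, -0.0, 0.4]
gripper_width: 54.9
time_s: 39.12
ee_pos: [458.1, -320.8, -3.0]
ee_rot: [179.9, -40.0, 88.4]
force: [-1.2, -1.4, 5.5]
gripper_width: 23.3
time_s: 39.8
ee_pos: [457.5, -320.3, 227.0]
ee_rot: [180.0, -40.0, 88.4]
force: [0.7, -1.2, -1.3]
gripper_width: 23.7
time_s: 39.92
ee_pos: [458.7, -321.5, 229.3]
ee_rot: [179.5, -39.7, 88.7]
force: [0.7, 0.7, -1.9]
gripper_width: 23.7
[512.24677328 200.75857791]
lateral -2.4
tool-offset mm [398.   35.3 314.9] rotvec [  1.6 -89.4  12.5] | world d [ 49.8 506.2  11.9]
13 rows each turn [0.12, -6.87, 0.96]
[[0.0306, 0.0027, 0.0242], [0.0333, 0.0022, 0.0204], [0.0356, 0.0017, 0.0162], [0.0373, 0.0011, 0.0119], [0.0384, 0.0005, 0.0073], [0.039, -0.0002, 0.0027], [0.0391, -0.0008, -0.002], [0.0385, -0.0015, -0.0067], [0.0374, -0.0021, -0.0113], [0.0358, -0.0028, -0.0156], [0.0336, -0.0034, -0.0198], [0.0309, -0.004, -0.0237], [0.0278, -0.0045, -0.0272]]
```

View pics/w28.png

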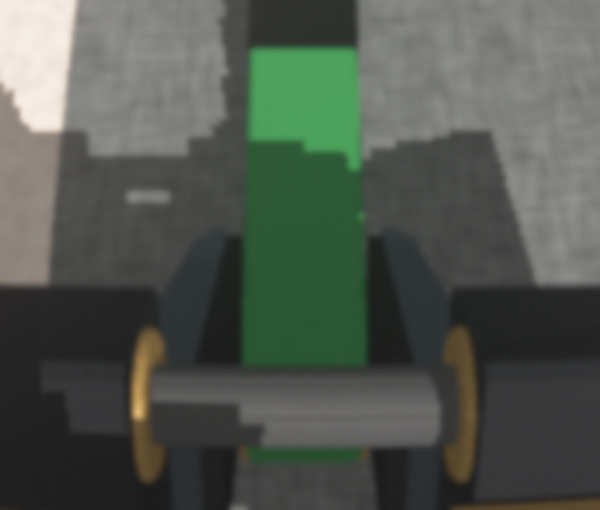

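```bash
python3 -m creep '{"offset":[[0.0306,0.0027,0.024],[0.0333,0.002,0.020],[0.0356,0.0017,0.016],[0.0373,0.001,0.012],[0.0384,0.0005,0.0073]],"rotation":[[0.1,-6.9,1],[0.1,-6.9,1],[0.1,-6.9,1],[0.1,-6.9,1],[0.1,-6.9,1]]}'
python3 -m creep '{"offset":[[0.039,0,0.0027],[0.039,-0.001,-0.002],[0.0385,-0.0015,-0.0067],[0.0374,-0.002,-0.0113],[0.0358,-0.003,-0.0156]],"rotation":[[0.1,-6.9,1],[0.1,-6.9,1],[0.1,-6.9,1],[0.1,-6.9,1],[0.1,-6.9,1]]}'
python3 -m creep '{"offset":[[0.0336,-0.003,-0.020],[0.031,-0.004,-0.024],[0.028,-0.0045,-0.027],[0,0,0],[0,0,0]],"rotation":[[0.1,-6.9,1],[0.2,-6.8,0.8],[0.2,-6.8,0.8],[0,0,0],[0,0,0]]}'
python3 - <<'E'
from h import *
t=grab_frame("top"); bluetray("top",t)
go(*sp(well(-30,40),104,(456,-309.5,13.5)))
E
```

```text
time_s: 40.55
ee_pos: [476.1, -125.0, 231.1]
ee_rot: [-177.7, -5.2, 83.7]
force: [0.7, 0.4, -1.9]
gripper_width: 24.2
time_s: 41.18
ee_pos: [496.3, 69.7, 236.3]
ee_rot: [-178.0, 29.5, 80.1]
force: [0.4, 0.2, -1.0]
gripper_width: 23.6
time_s: 41.8
ee_pos: [509.3, 185.0, 239.1]
ee_rot: [-179.1, 49.9, 77.5]
force: [0.8, -0.2, -0.5]
gripper_width: 23.6
top blue px [262.1 206.2] 548 rect ((532.6290283203125, 154.85757446289062), (130.18357849121094, 106.05946350097656), 76.20625305175781) corners [[466.0, 104.0], [569.0, 79.0], [600.0, 205.0], [497.0, 231.0]]
lateral -2.4
tool-offset mm [95.6  0.3 80.6] rotvec [-0.6 -0.1  0.2] | world d [  -0.8    0.3 -125. ]
2 rows each turn [-0.28, -0.07, 0.1]
[[0.0478, 0.0002, 0.0403], [0.0478, -0.0001, 0.0402]]
```

```bash
python3 -m creep '{"offset":[[0.036,0,0.030],[0.036,0,0.030],[0.024,0,0.021],[0,0,0],[0,0,0]],"rotation":[[0,0,0],[0,0,0],[0,0,0],[0,0,0],[0,0,0]]}'
python3 - <<'E'
from h import *
go(*sp(well(-30,40),66,(456,-309.5,13.5)))
s=grab_frame("scene"); save(s,"s29.png",(330,100,430,220),5)
E
```

```text
time_s: 42.48
ee_pos: [508.8, 184.9, 116.0]
ee_rot: [-179.4, 49.7, 77.1]
force: [0.9, -0.1, -1.1]
gripper_width: 24.0
lateral -2.4
tool-offset mm [29.4  0.  25.3] rotvec [-0.5 -0.3  0.1] | world d [ -0.3  -0.2 -38.8]
1 rows each turn [-0.53, -0.31, 0.08]
[[0.0294, 0.0, 0.0253]]
```

View pics/s29.png

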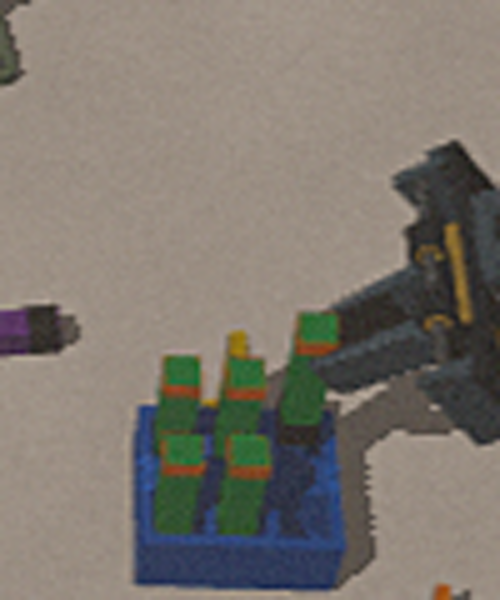

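```bash
python3 -m creep '{"offset":[[0.010,0,0.009],[0.010,0,0.008],[0.009,0,0.008],[0,0,0]],"rotation":[[0,0,0],[0,0,0],[0,0,0],[0,0,0]]}'
python3 -m creep '{"offset":[[0,0,0],[0,0,0],[0,0,0]],"rotation":[[0,0,0],[0,0,0],[0,0,0]]}' 0.5
python3 -m creep '{"offset":[[0,0,-0.04],[0,0,-0.05],[-0.03,0,-0.04],[-0.045,0,-0.035],[0,0,0]],"rotation":[[0,0,0],[0,0,0],[0,0,0],[0,0,0],[0,0,0]]}' 0.4
python3 - <<'E'
from h import *
t=grab_frame("top"); bluetray("top",t); save(t,"t30.png",(220,100,320,240),5)
s=grab_frame("scene"); save(s,"s30.png",(330,140,480,320),4); w=grab_frame("wrist"); save(w,"w30.png")
E
```

```text
time_s: 43.02
ee_pos: [508.2, 185.2, 74.8]
ee_rot: [-179.2, 49.9, 77.4]
force: [2.3, -1.2, -2.0]
gripper_width: 23.5
time_s: 43.4
ee_pos: [507.7, 185.5, 76.7]
ee_rot: [-179.2, 49.8, 77.3]
force: [0.1, 0.2, 0.7]
gripper_width: 45.3
time_s: 44.02
ee_pos: [527.9, 261.5, 244.9]
ee_rot: [-179.8, 49.4, 76.9]
force: [-0.4, -0.3, -0.5]
gripper_width: 54.7
top blue px [263.5 205.6] 483 rect ((531.9503173828125, 155.32217407226562), (130.91004943847656, 106.57225799560547), 76.5651626586914) corners [[465.0, 104.0], [569.0, 79.0], [599.0, 207.0], [495.0, 231.0]]
```

View pics/t30.png

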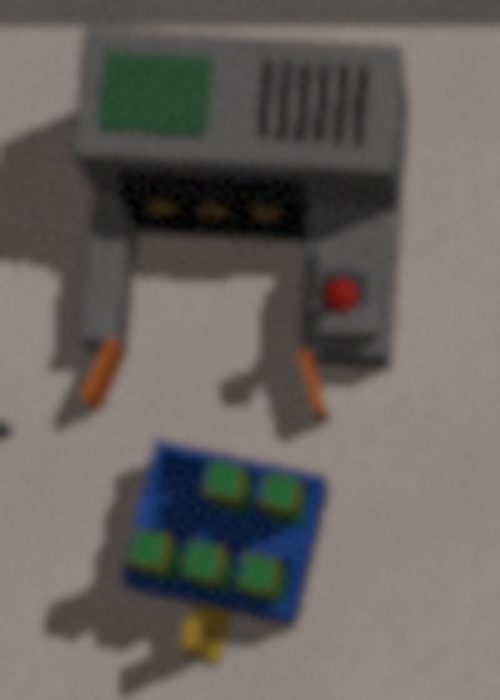

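View pics/s30.png

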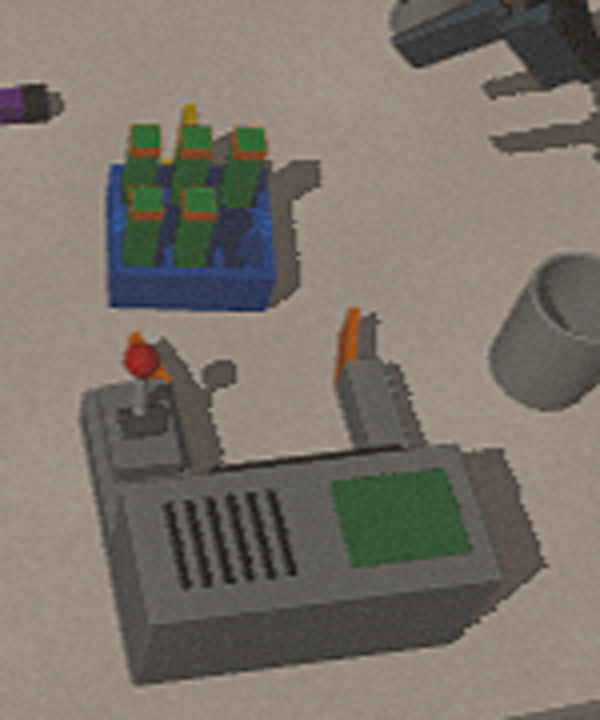

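View pics/w30.png

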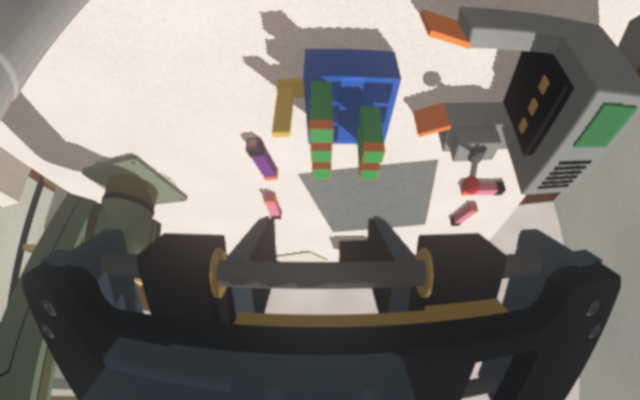

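All five sticks stand level in the tray: t30 shows tops at (226,480), (280,493), (150,550), (205,560) and (262,573) in the crop. Now I turn the tool to see the handle and the charger with the wrist camera.

Run:
```python
from h import *
print(env.state()["qpos"].round(0))
go([420,180,300],Ro.from_euler("xyz",[180,0,-5],degrees=True))
go([420,180,300],Ro.from_euler("xyz",[180,0,175],degrees=True))
```

```text
[ 41.  41.  60. -30. 119.  49.]
tool-offset mm [-112.  -86.   40.] rotvec [35.  41.3 76.4] | world d [-106.7  -80.5   60.7]
10 rows each turn [3.5, 4.13, 7.64]
[[-0.0112, -0.0086, 0.004], [-0.0125, -0.0068, 0.0036], [-0.0135, -0.0048, 0.003], [-0.0142, -0.0028, 0.0023], [-0.0146, -0.0008, 0.0013], [-0.0146, 0.0012, 0.0003], [-0.0143, 0.0031, -0.0009], [-0.0137, 0.0049, -0.0022], [-0.0127, 0.0065, -0.0035], [-0.0114, 0.0078, -0.0048]]
tool-offset mm [-112.  -86.   40.] rotvec [-42.8  36.3 -91.1] | world d [-106.7  -80.5   60.7]
11 rows each turn [-3.89, 3.3, -8.28]
[[-0.0102, -0.0078, 0.0036], [-0.0091, -0.0094, 0.0025], [-0.0078, -0.0108, 0.0013], [-0.0062, -0.0118, 0.0002], [-0.0044, -0.0126, -0.001], [-0.0024, -0.013, -0.002], [-0.0004, -0.013, -0.003], [0.0017, -0.0127, -0.0039], [0.0037, -0.012, -0.0045], [0.0056, -0.011, -0.0051], [0.0074, -0.0097, -0.0054]]
```

```bash
python3 -m creep '{"offset":[[-0.011,-0.0086,0.004],[-0.0125,-0.007,0.0036],[-0.0135,-0.005,0.003],[-0.014,-0.003,0.0023],[-0.0146,-0.001,0.0013]],"rotation":[[3.5,4.1,7.6],[3.5,4.1,7.6],[3.5,4.1,7.6],[3.5,4.1,7.6],[3.5,4.1,7.6]]}' 0.3
python3 -m creep '{"offset":[[-0.0146,0.001,0],[-0.0143,0.003,-0.001],[-0.0137,0.005,-0.002],[-0.0127,0.0065,-0.0035],[-0.0114,0.008,-0.005]],"rotation":[[3.5,4.1,7.6],[3.5,4.1,7.6],[3.5,4.1,7.6],[3.5,4.1,7.7],[3.5,4.2,7.7]]}'
python3 -m creep '{"offset":[[0,0,0],[0,0,0],[0,0,0]],"rotation":[[0,0,0],[0,0,0],[0,0,0]]}'
python3 - <<'E'
from h import *
w=grab_frame("wrist"); save(w,"w31.png"); print(env.state()["qpos"].round(0))
E
```

```text
time_s: 44.8
ee_pos: [472.7, 220.5, 268.5]
ee_rot: [170.0, 24.9, 31.6]
force: [0.1, 0.5, -0.4]
gripper_width: 64.1
time_s: 45.42
ee_pos: [419.3, 180.1, 299.5]
ee_rot: [179.9, 0.3, -5.2]
force: [0.2, -0.3, 0.2]
gripper_width: 64.1
time_s: 45.8
ee_pos: [420.8, 181.3, 299.9]
ee_rot: [179.9, 0.3, -4.8]
force: [0.5, 0.7, 0.6]
gripper_width: 64.1
[ 22.   5.  91.   0.  84. 117.]
```

View pics/w31.png

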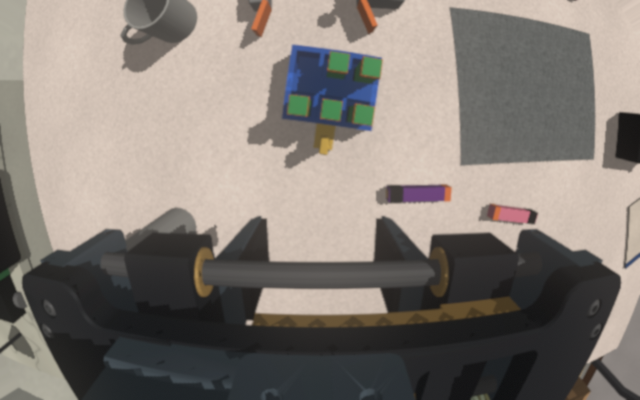

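```bash
python3 -m creep '{"offset":[[0.05,0,-0.01],[0.05,0,-0.01],[0.05,0,-0.01],[0.03,0,0],[0,0,0]],"rotation":[[0,0,0],[0,0,0],[0,0,0],[0,0,0],[0,0,0]]}' 0.3
python3 - <<'E'
from h import *
import pickle
p=camera_params("wrist"); w=grab_frame("wrist"); save(w,"w32.png"); pickle.dump((p,w),open("w32.pkl","wb")); print(tool()[0])
E
```

```text
time_s: 46.48
ee_pos: [601.6, 165.6, 327.7]
ee_rot: [179.8, 0.4, -4.9]
force: [0.3, -0.1, 0.1]
gripper_width: 64.0
[600.20173918 165.78328415 328.50985941]
```

View pics/w32.png

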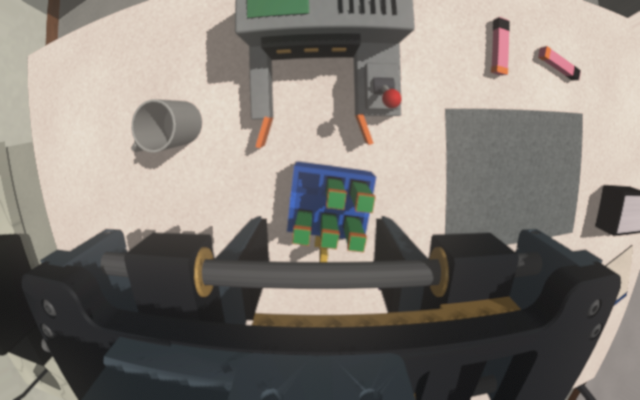

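Run:
```python
from h import *
import pickle
p,w=pickle.load(open("w32.pkl","rb"))
save(np.clip(w.astype(float)*1.3,0,255).astype(np.uint8),"w32c.png",(230,10,430,160),4)
```

```text
(no output)
```

View pics/w32c.png

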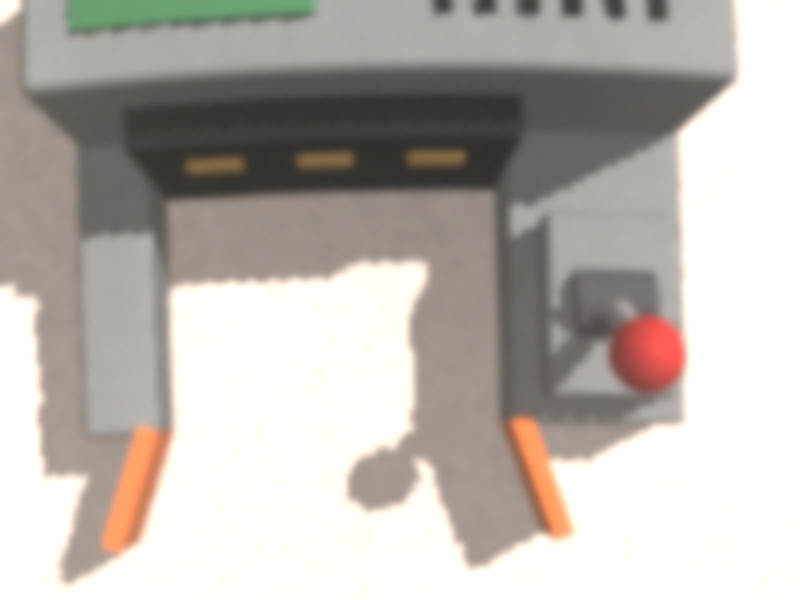

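Run:
```python
from h import *
import pickle
p,w=pickle.load(open("w32.pkl","rb"))
def P(cx,cy,z): return onplane("wrist",(230+cx/4,10+cy/4),z,p).round(1)
for n,c,z in [("L base front",(170,430),0),("L base mid",(169,290),0),("R base mid",(499,250),0),("R base front",(503,410),0),("back base L",(168,198),0),("back base R",(497,188),0),
 ("L top inner front",(158,430),45),("L top inner back",(155,235),45),("R top inner front",(507,420),45),("lead L tip",(104,548),45),("lead R tip",(570,533),45),("blk BL",(548,213),70),("backtop L",(125,110),100),("backtop R",(522,98),100),("body front L",(25,92),130),("body front R",(737,78),130),("ball",(648,353),120)]:
    print(n,P(*c,z))
print("top cam ball", two("wrist",(230+648/4,10+353/4),"top",(288.3,158.5),p1=p))
g=p,w
bluetray("wrist",w,p)
```

```text
L base front [682.4 240.8   0. ]
L base mid [742.3 235.6   0. ]
R base mid [747.   96.3   0. ]
R base front [678.4 100.2   0. ]
back base L [782.5 232.7   0. ]
back base R [774.1  94.7   0. ]
L top inner front [682.4 238.7  45. ]
L top inner back [759.2 232.8  45. ]
R top inner front [674.2 104.1  45. ]
lead L tip [638.7 265.1  45. ]
lead R tip [628.4  82.4  45. ]
blk BL [750.7  85.6  70. ]
backtop L [796.5 231.4 100. ]
backtop R [787.8  95.7 100. ]
body front L [799.9 259.  130. ]
body front R [786.6  27.9 130. ]
ball [694.3  64.3 120. ]
top cam ball (array([695.10624068,  62.92138455, 116.16743294]), np.float64(1.5720183769848808))
wrist blue px [320.8 181.8] 1268 rect ((550.619384765625, 154.198486328125), (128.46839904785156, 91.36858367919922), 78.55561828613281) corners [[493.0, 100.0], [583.0, 82.0], [608.0, 208.0], [519.0, 226.0]]
```

The wrist view gives the charger a yaw of about -3.6°. Its origin is near (723.4,167.2), which agrees across the back stop, cheek fronts and lead-in tips within about 3 mm. The inner gap reads about 138 mm against the stated 136. Next I check the fin's position.

Run:
```python
from h import *
t=grab_frame("top"); H=hsv(t); m=cv2.inRange(H,(20,110,70),(34,255,255)); m[:150]=0;m[260:]=0;m[:,:230]=0;m[:,320:]=0
for c,a,l in blobs(m>0,4): print("yellow",c,a,onplane("top",c,85),onplane("top",c,60))
f=well(-84,0); print("fin",f, "px",proj("top",[*f,85]),proj("top",[*f,13]))
go([f[0],f[1],150],Ro.from_euler("xyz",[180,0,-13.1],degrees=True))
```

```text
fin [450.58601875 174.03870982] px [257.42021477 226.90772448] [260.0123757  229.12823914]
tool-offset mm [-148.     4.1  180.1] rotvec [0.1 0.3 8.2] | world d [-148.9    8.2 -179.3]
4 rows each turn [0.03, 0.08, 2.06]
[[-0.037, 0.001, 0.045], [-0.037, 0.0024, 0.045], [-0.0369, 0.0037, 0.0449], [-0.0369, 0.0051, 0.0449]]
```

```bash
python3 -m creep '{"offset":[[-0.050,0.001,0.01],[-0.050,0.0035,0.045],[-0.048,0.008,0.06],[0,0,0.06],[0,0,0]],"rotation":[[0,0,2.7],[0,0,2.7],[0,0,2.8],[0,0,0],[0,0,0]]}' 0.3
python3 -m creep '{"offset":[[0,0,0]],"rotation":[[0,0,0]]}'
python3 - <<'E'
from h import *
f=well(-84,0)
go([f[0],f[1],100],Ro.from_euler("xyz",[180,0,-13.1],degrees=True))
w=grab_frame("wrist"); save(w,"w33.png"); print(proj("wrist",[*f,85]))
E
```

```text
time_s: 47.2
ee_pos: [458.8, 171.2, 167.8]
ee_rot: [179.6, 0.6, -13.0]
force: [1.3, -1.0, 0.1]
gripper_width: 63.3
time_s: 47.32
ee_pos: [465.0, 172.8, 173.1]
ee_rot: [-180.0, -0.0, -13.1]
force: [0.2, -0.6, -0.2]
gripper_width: 63.8
tool-offset mm [-14.4   2.1  73.1] rotvec [-0. -0.  0.] | world d [-14.5   1.2 -73.1]
2 rows each turn [-0.01, -0.02, 0.02]
[[-0.0072, 0.0011, 0.0365], [-0.0072, 0.0011, 0.0365]]
[324.47637003 211.04765998]
```

View pics/w33.png

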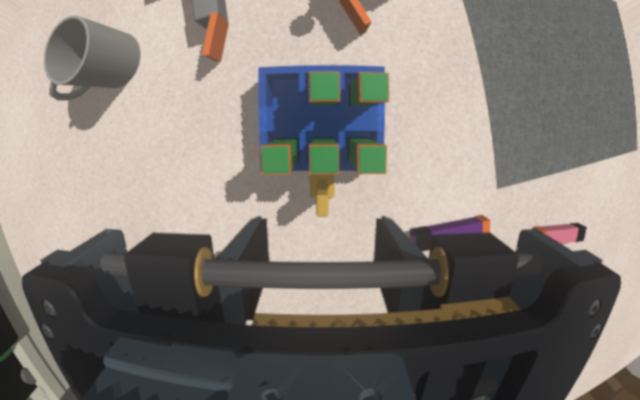

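The fin top shows at (322,212), matching the predicted (324,211). Lowering onto the fin.

```bash
python3 -m creep '{"offset":[[-0.0144,0.0015,0.02],[0,0,0.05],[0,0,0.03],[0,0,0.026],[0,0,0]],"rotation":[[0,0,0],[0,0,0],[0,0,0],[0,0,0],[0,0,0]]}' 0.3
python3 -m creep '{"offset":[[0,0,0],[0,0,0]],"rotation":[[0,0,0],[0,0,0]]}'
python3 - <<'E'
from h import *
f=well(-84,0)
go([f[0],f[1],44],Ro.from_euler("xyz",[180,0,-13.1],degrees=True))
w=grab_frame("wrist"); save(w,"w34.png");s=grab_frame("scene"); save(s,"s34.png",(320,80,460,240),4)
E
```

```text
time_s: 48.0
ee_pos: [449.7, 174.0, 45.1]
ee_rot: [179.9, 0.2, -13.1]
force: [1.0, -0.9, 0.6]
gripper_width: 64.4
time_s: 48.25
ee_pos: [450.3, 174.3, 46.4]
ee_rot: [-180.0, -0.0, -13.1]
force: [-0.7, -0.2, 0.6]
gripper_width: 63.6
tool-offset mm [0.4 0.2 2.4] rotvec [-0. -0.  0.] | world d [ 0.3 -0.2 -2.4]
1 rows each turn [-0.01, -0.01, 0.01]
[[0.0004, 0.0002, 0.0024]]
```

View pics/w34.png

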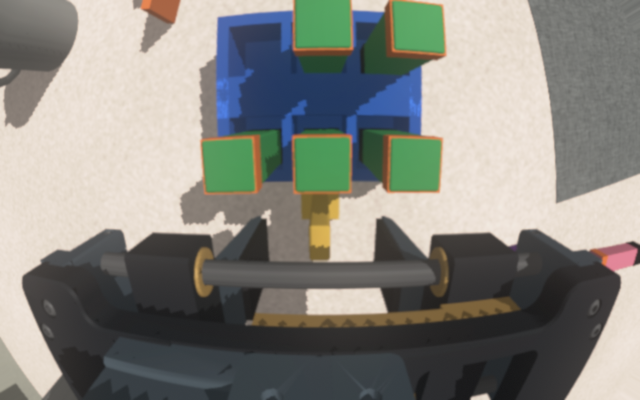

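View pics/s34.png

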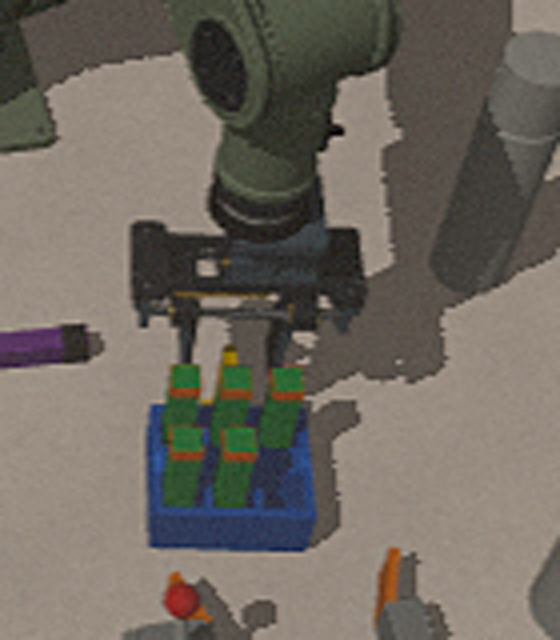

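The fin is centred between the fingers and the gripper body stays clear of the stick tops. Closing on it.

```bash
python3 -m creep '{"offset":[[0,0,0.003],[0,0,0],[0,0,0],[0,0,0],[0,0,0]],"rotation":[[0,0,0],[0,0,0],[0,0,0],[0,0,0],[0,0,0]]}' 1 45
python3 -m creep '{"offset":[[0,0,0],[0,0,0],[0,0,0]],"rotation":[[0,0,0],[0,0,0],[0,0,0]]}'
python3 - <<'E'
from h import *
t=grab_frame("top"); bluetray("top",t); print(env.state()["gripper_width"])
E
```

```text
time_s: 48.98
ee_pos: [448.8, 173.8, 41.7]
ee_rot: [179.9, 0.2, -13.1]
force: [-0.5, -0.1, 0.4]
gripper_width: 16.6
time_s: 49.35
ee_pos: [448.9, 174.2, 41.7]
ee_rot: [179.9, 0.1, -13.1]
force: [1.2, 3.5, -2.6]
gripper_width: 11.7
top blue px [273.5 206.5] 200 rect ((522.4459838867188, 119.19805145263672), (82.94535827636719, 89.48014068603516), 10.668543815612793) corners [[473.0, 155.0], [490.0, 68.0], [571.0, 83.0], [555.0, 171.0]]
11.455830090618985
```

```bash
cat >> h.py <<'E'
CH=np.array([723.4,167.2]); CY=-3.6
def tray_to(cx,cy=0,yaw=CY,z=42,L=85.7,n=4):
    t=np.radians(CY); o=CH+[np.cos(t)*cx-np.sin(t)*cy,np.sin(t)*cx+np.cos(t)*cy]; y=np.radians(yaw)
    tc=o-L*np.array([np.cos(y),np.sin(y)])
    go([tc[0],tc[1],z],Ro.from_euler("xyz",[180,0,yaw],degrees=True),n)
E
python3 - <<'E'
from h import *
tray_to(-155)
E
```

```text
tool-offset mm [ 31.5 -15.6  -0.4] rotvec [ 0.   0.2 -9.5] | world d [34.2  8.1  0.3]
4 rows each turn [0.01, 0.04, -2.37]
[[0.0079, -0.0039, -0.0001], [0.008, -0.0036, -0.0001], [0.0082, -0.0032, -0.0001], [0.0083, -0.0029, -0.0001]]
```

```bash
python3 -m creep '{"offset":[[0.008,-0.004,0],[0.008,-0.0036,0],[0.008,-0.0032,0],[0.008,-0.003,0],[0,0,0]],"rotation":[[0,0,-2.4],[0,0,-2.4],[0,0,-2.4],[0,0,-2.3],[0,0,0]]}'
python3 -m creep '{"offset":[[0,0,0],[0,0,0]],"rotation":[[0,0,0],[0,0,0]]}'
python3 - <<'E'
from h import *
tray_to(-110)
w=grab_frame("wrist"); save(w,"w35.png");s=grab_frame("scene"); save(s,"s35.png",(320,100,480,280),4)
E
```

```text
time_s: 50.02
ee_pos: [481.0, 180.3, 41.7]
ee_rot: [179.7, 0.4, -3.6]
force: [-3.2, -3.1, 4.5]
gripper_width: 11.6
time_s: 50.28
ee_pos: [481.0, 180.3, 41.7]
ee_rot: [179.7, 0.3, -3.6]
force: [-2.2, -3.8, 4.3]
gripper_width: 11.6
tool-offset mm [47.  -2.2 -0.6] rotvec [ 0.3  0.3 -0. ] | world d [47.  -0.8  0.3]
4 rows each turn [0.06, 0.09, -0.01]
[[0.0117, -0.0006, -0.0001], [0.0117, -0.0005, -0.0001], [0.0117, -0.0005, -0.0001], [0.0117, -0.0005, -0.0001]]
```

View pics/w35.png

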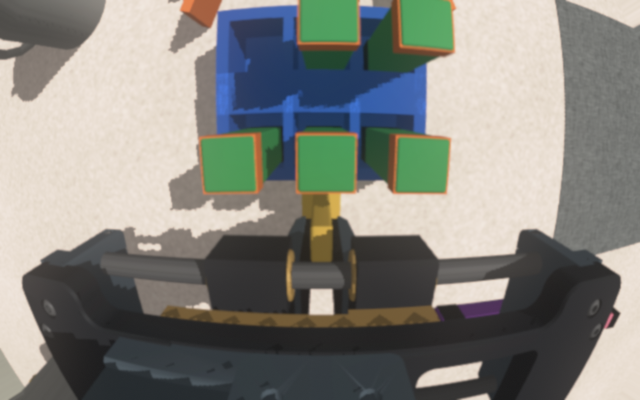

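View pics/s35.png

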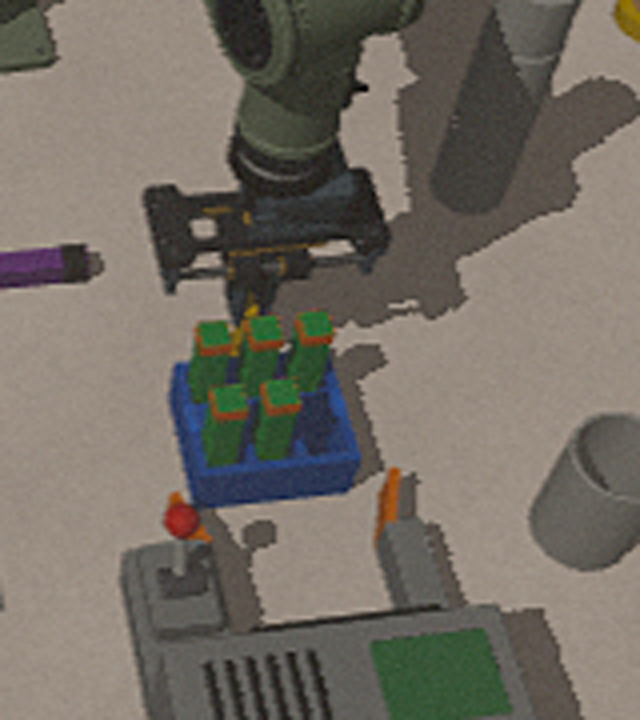

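Run:
```python
from h import *
t=grab_frame("top"); save(t,"t36.png",(220,100,320,240),5); bluetray("top",t)
for q in [(218,14),(220,130),(427,60),(422,133)]: print(q,onplane("wrist",q,52).round(1))
p,R=tool(); print(p+R.apply([85.7,65,0]),p+R.apply([85.7,-65,0]))
```

```text
top blue px [270.1 195.6] 169 rect ((579.7256469726562, 139.0988311767578), (63.606929779052734, 83.82865142822266), 84.67135620117188) corners [[535.0, 111.0], [619.0, 104.0], [624.0, 167.0], [541.0, 175.0]]
(218, 14) [628.7 236.5  52. ]
(220, 130) [553.1 239.7  52. ]
(427, 60) [589.7 108.4  52. ]
(422, 133) [543.2 114.   52. ]
[562.4709034  109.96061027  41.4653025 ] [570.70734435 239.69817153  40.89413028]
```

View pics/t36.png

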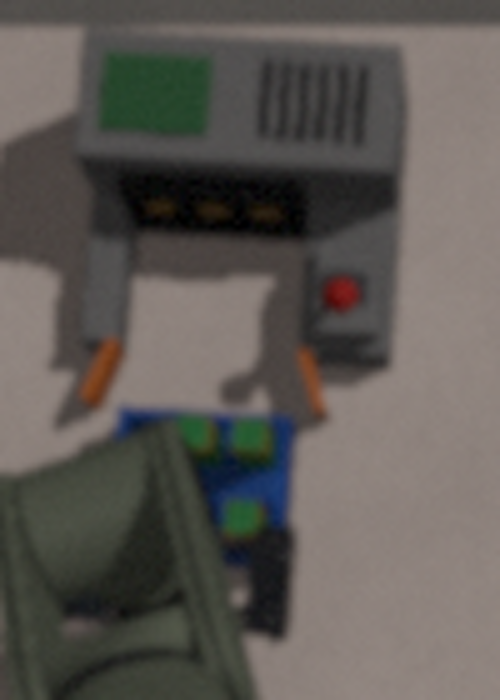

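```bash
python3 -m creep '{"offset":[[0.010,-0.001,0],[0.010,-0.001,0],[0.010,0,0],[0.010,0,0],[0,0,0]],"rotation":[[0,0,0],[0,0,0],[0,0,0],[0,0,0],[0,0,0]]}'
python3 - <<'E'
from h import *
tray_to(-70)
w=grab_frame("wrist"); save(w,"w37.png")
t=grab_frame("top"); save(t,"t37.png",(230,130,310,220),7)
E
```

```text
time_s: 51.05
ee_pos: [520.1, 180.9, 41.7]
ee_rot: [179.8, 0.5, -3.7]
force: [-6.6, -0.1, 6.8]
gripper_width: 11.5
tool-offset mm [48.   0.8 -0.7] rotvec [ 0.2  0.5 -0.1] | world d [47.9 -3.9  0.3]
4 rows each turn [0.04, 0.12, -0.01]
[[0.012, 0.0002, -0.0002], [0.012, 0.0002, -0.0002], [0.012, 0.0002, -0.0001], [0.012, 0.0002, -0.0001]]
```

View pics/w37.png

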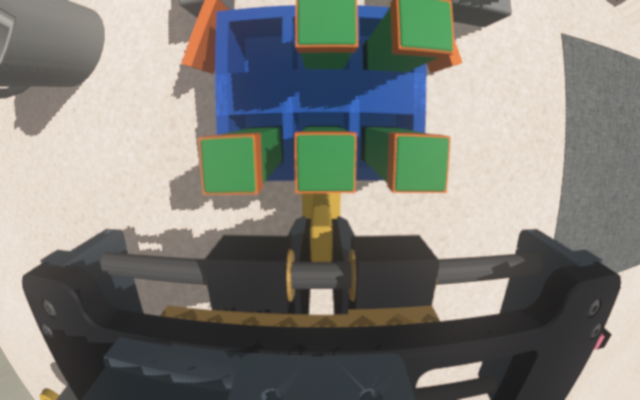

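View pics/t37.png

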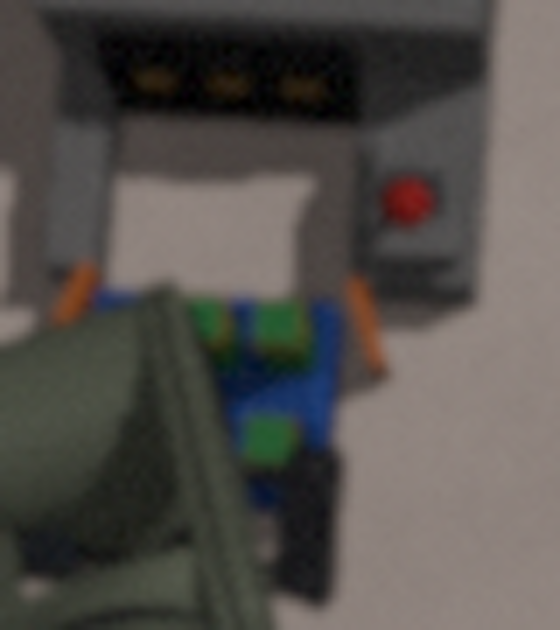

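```bash
python3 -m creep '{"offset":[[0.006,0.001,0],[0.006,0.001,0],[0.006,0.0005,0],[0,0,0]],"rotation":[[0,0,0],[0,0,0],[0,0,0],[0,0,0]]}'
python3 - <<'E'
from h import *
t=grab_frame("top"); save(t,"t38.png",(230,130,310,220),7); print(env.state()["force"],env.state()["torque"])
s=grab_frame("scene"); save(s,"s38.png",(340,160,460,300),5)
E
```

```text
time_s: 51.65
ee_pos: [537.2, 177.6, 41.7]
ee_rot: [179.9, 0.6, -3.6]
force: [-7.9, 0.8, 9.0]
gripper_width: 11.5
[-7.49440111  1.19583504  8.37469937] [0.18793999 1.34620808 0.05987965]
```

View pics/t38.png

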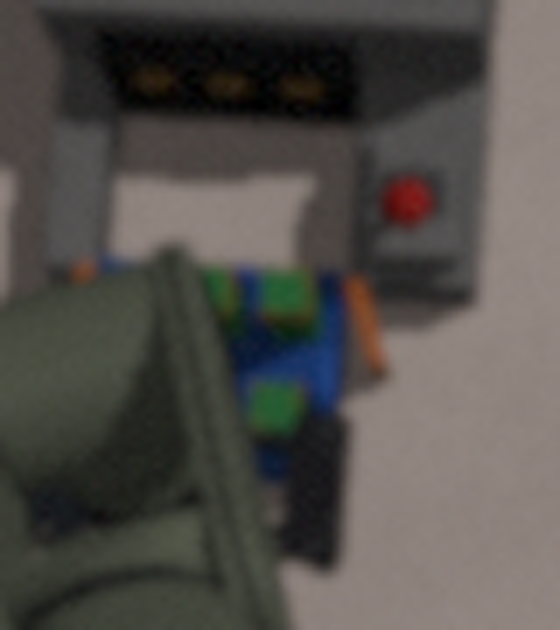

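View pics/s38.png

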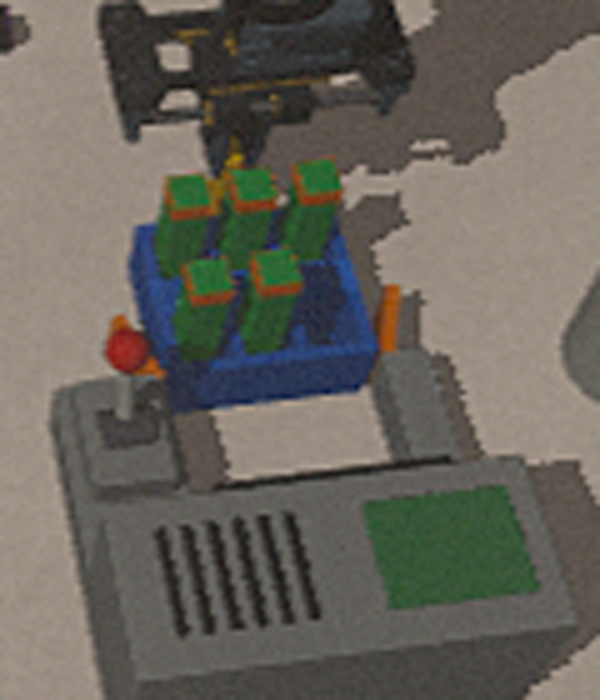

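```bash
python3 -m creep '{"offset":[[0.005,0,0],[0.005,0,0],[0.005,0,0],[0,0,0]],"rotation":[[0,0,0],[0,0,0],[0,0,0],[0,0,0]]}'
python3 -m creep '{"offset":[[0.005,0,0],[0.005,0,0],[0.005,0,0],[0,0,0]],"rotation":[[0,0,0],[0,0,0],[0,0,0],[0,0,0]]}'
python3 - <<'E'
from h import *
t=grab_frame("top"); save(t,"t39.png",(230,130,310,220),7); print(env.state()["force"],env.state()["torque"]); tray_to(0)
E
```

```text
time_s: 52.25
ee_pos: [551.6, 176.5, 41.7]
ee_rot: [179.8, 0.6, -3.6]
force: [-10.4, 0.1, 9.3]
gripper_width: 11.4
time_s: 52.75
ee_pos: [566.6, 175.6, 41.7]
ee_rot: [179.8, 0.6, -3.6]
force: [-9.5, 0.2, 8.8]
gripper_width: 11.7
[-9.1247665  0.3258404  9.1115802] [ 0.0657923   1.51896254 -0.04156581]
tool-offset mm [71.3 -1.5 -1. ] rotvec [ 0.2  0.6 -0. ] | world d [71.3 -3.   0.3]
4 rows each turn [0.04, 0.15, -0.01]
[[0.0178, -0.0004, -0.0003], [0.0178, -0.0004, -0.0002], [0.0178, -0.0004, -0.0002], [0.0178, -0.0004, -0.0001]]
```

View pics/t39.png

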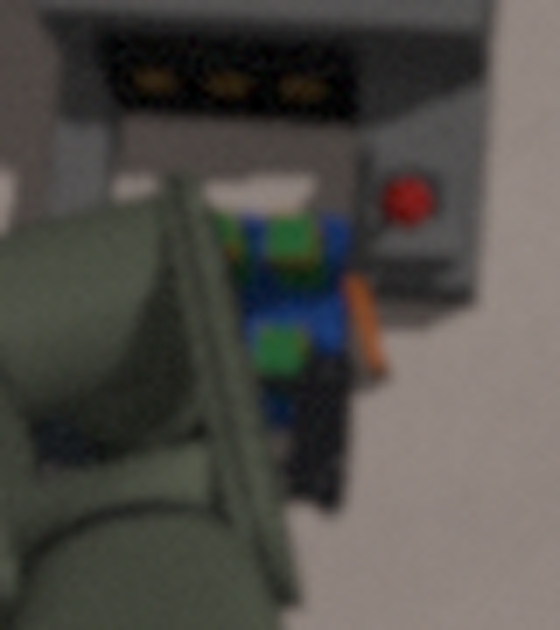

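The tray is between the cheeks with only friction force (about 9 N back, no side force). Continuing.

```bash
python3 -m creep '{"offset":[[0.006,0,0],[0.006,0,0],[0.006,0,0],[0.006,0,0],[0,0,0]],"rotation":[[0,0,0],[0,0,0],[0,0,0],[0,0,0],[0,0,0]]}'
python3 -m creep '{"offset":[[0.006,0,0],[0.006,0,0],[0.006,0,0],[0.006,0,0],[0,0,0]],"rotation":[[0,0,0],[0,0,0],[0,0,0],[0,0,0],[0,0,0]]}'
python3 -m creep '{"offset":[[0.004,0,0],[0.004,0,0],[0.004,0,0],[0,0,0]],"rotation":[[0,0,0],[0,0,0],[0,0,0],[0,0,0]]}'
```

```text
time_s: 53.42
ee_pos: [590.9, 174.2, 41.8]
ee_rot: [179.8, 0.6, -3.6]
force: [-9.5, -0.0, 9.3]
gripper_width: 11.6
time_s: 54.05
ee_pos: [615.0, 172.7, 41.8]
ee_rot: [179.9, 0.6, -3.6]
force: [-8.1, 0.7, 8.5]
gripper_width: 11.6
time_s: 54.55
ee_pos: [626.4, 172.0, 41.8]
ee_rot: [179.9, 0.6, -3.6]
force: [-10.2, -0.1, 8.2]
gripper_width: 12.1
```

```bash
python3 -m creep '{"offset":[[0.004,0,0],[0.003,0,0],[0,0,0]],"rotation":[[0,0,0],[0,0,0],[0,0,0]]}'
python3 -m creep '{"offset":[[0.003,0,0],[0,0,0]],"rotation":[[0,0,0],[0,0,0]]}'
python3 -m creep '{"offset":[[0.002,0,0],[0,0,0]],"rotation":[[0,0,0],[0,0,0]]}'
python3 -m creep '{"offset":[[0.002,0,0],[0,0,0]],"rotation":[[0,0,0],[0,0,0]]}'
```

```text
time_s: 54.92
ee_pos: [632.4, 171.7, 41.8]
ee_rot: [179.8, 0.7, -3.6]
force: [-11.9, -0.2, 10.9]
gripper_width: 11.9
time_s: 55.18
ee_pos: [632.4, 171.7, 41.8]
ee_rot: [179.8, 1.1, -3.6]
force: [-18.3, 0.7, 14.7]
gripper_width: 11.6
time_s: 55.42
ee_pos: [632.3, 171.7, 41.8]
ee_rot: [179.8, 1.3, -3.6]
force: [-22.0, 1.6, 17.7]
gripper_width: 11.6
time_s: 55.68
ee_pos: [632.3, 171.6, 41.7]
ee_rot: [179.8, 1.6, -3.6]
force: [-26.2, 2.2, 20.5]
gripper_width: 11.6
```

Run:
```python
from h import *
w=grab_frame("wrist"); save(w,"w40.png"); s=grab_frame("scene"); save(s,"s40.png",(340,160,460,300),5)
```

```text
(no output)
```

View pics/w40.png

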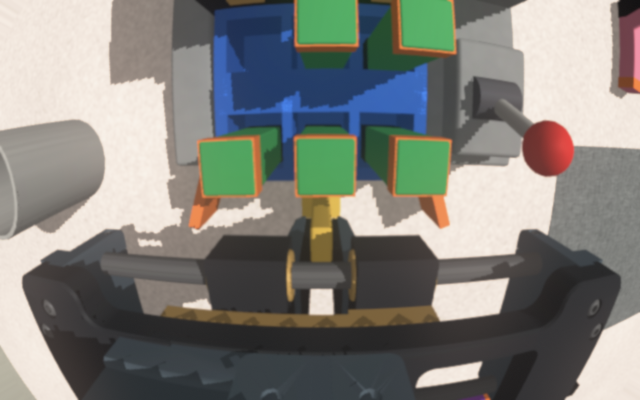

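View pics/s40.png

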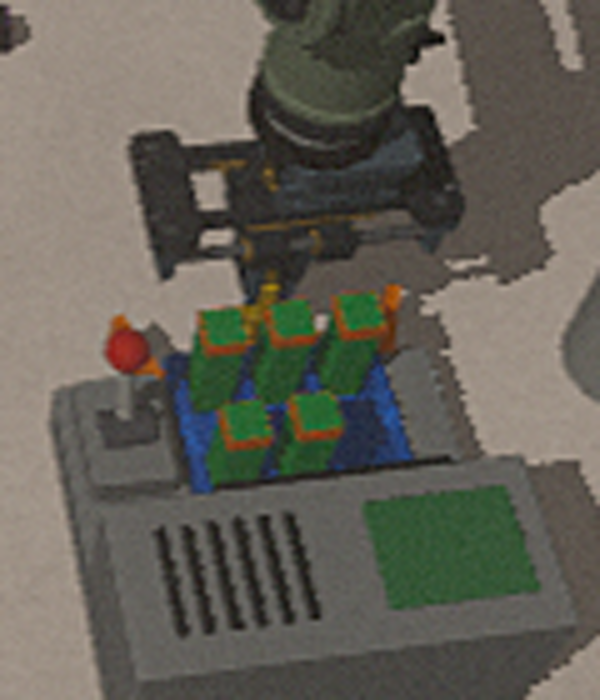

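Run:
```python
from h import *
im=cv2.imread("pics/w40.png")[:,:,::-1]; save(im,"w40c.png",(160,90,480,240),2.5)
p=camera_params("wrist")
for q,z in [((285,180),52),((370,180),52),((180,163),45),((475,163),45),((500,163),45)]: print(q,onplane("wrist",q,z).round(1))
print(tool()[0],env.state()["force"])
```

```text
(285, 180) [669.8 192.5  52. ]
(370, 180) [666.5 139.8  52. ]
(180, 163) [685.6 264.8  45. ]
(475, 163) [673.1  63.5  45. ]
(500, 163) [672.6  42.1  45. ]
[632.28759357 171.61525678  41.75973237] [-25.76503512   2.16811857  19.84107001]
```

View pics/w40c.png

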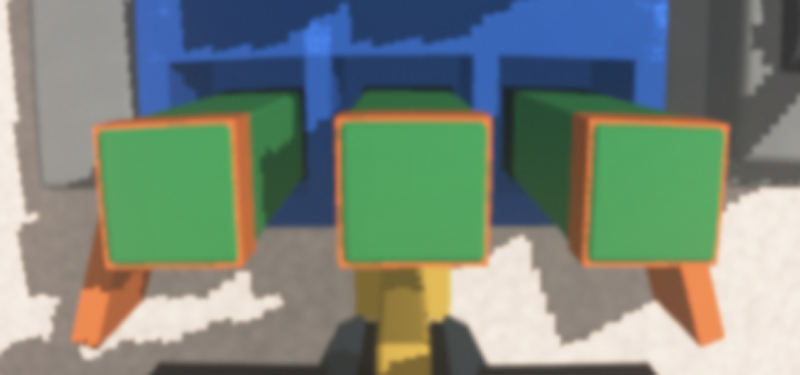

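The push met a firm stop. The tray's front edge (x≈668) is about 11 mm ahead of the cheek fronts (x≈679), against 10 mm expected at home. One firmer nudge to be sure, then I relax.

```bash
python3 -m creep '{"offset":[[0.003,0,0],[0.003,0,0],[0,0,0]],"rotation":[[0,0,0],[0,0,0],[0,0,0]]}'
python3 -m creep '{"offset":[[-0.004,0,0],[-0.004,0,0],[-0.004,0,0],[0,0,0]],"rotation":[[0,0,0],[0,0,0],[0,0,0],[0,0,0]]}'
```

```text
time_s: 56.15
ee_pos: [632.6, 171.6, 41.6]
ee_rot: [179.7, 2.3, -3.7]
force: [-36.3, 2.5, 26.9]
gripper_width: 12.1
time_s: 56.65
ee_pos: [633.4, 171.6, 41.5]
ee_rot: [179.8, 0.7, -3.6]
force: [-9.7, 0.5, 9.2]
gripper_width: 11.8
```

```bash
python3 -m creep '{"offset":[[-0.002,0,0],[0,0,0]],"rotation":[[0,0,0],[0,0,0]]}'
python3 -m creep '{"offset":[[0,0,0],[0,0,0],[0,0,0],[0,0,0]],"rotation":[[0,0,0],[0,0,0],[0,0,0],[0,0,0]]}' 0.4
python3 -m creep '{"offset":[[0,0,-0.04],[0,0,-0.05],[0,0,-0.05],[0,0,-0.05],[0,0,0]],"rotation":[[0,0,0],[0,0,0],[0,0,0],[0,0,0],[0,0,0]]}'
python3 - <<'E'
from h import *
import pickle
p=camera_params("wrist");w=grab_frame("wrist"); pickle.dump((p,w),open("w41.pkl","wb")); save(w,"w41.png"); t=grab_frame("top"); save(t,"t41.png",(220,100,320,240),5)
E
```

```text
time_s: 56.9
ee_pos: [633.6, 171.6, 41.5]
ee_rot: [179.9, 0.5, -3.6]
force: [-4.6, 1.0, 7.0]
gripper_width: 11.6
time_s: 57.4
ee_pos: [636.4, 171.8, 40.9]
ee_rot: [179.9, 0.2, -3.6]
force: [0.4, -0.6, -0.7]
gripper_width: 48.6
time_s: 58.02
ee_pos: [639.3, 172.7, 236.5]
ee_rot: [-179.9, -0.4, -3.6]
force: [0.2, -0.3, 0.0]
gripper_width: 54.5
```

View pics/w41.png

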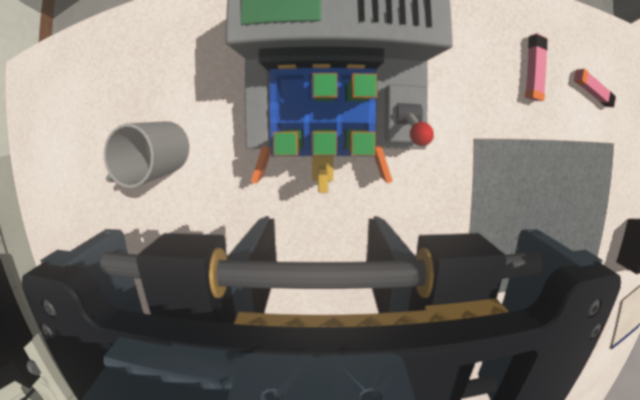

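View pics/t41.png

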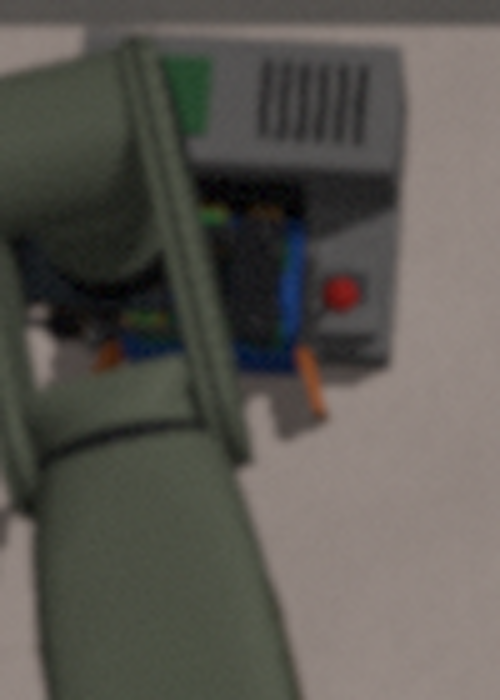

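Run:
```python
from h import *
import pickle
p,w=pickle.load(open("w41.pkl","rb")); save(np.clip(w*1.4,0,255).astype(np.uint8),"w41c.png",(235,35,435,185),4)
```

```text
(no output)
```

View pics/w41c.png

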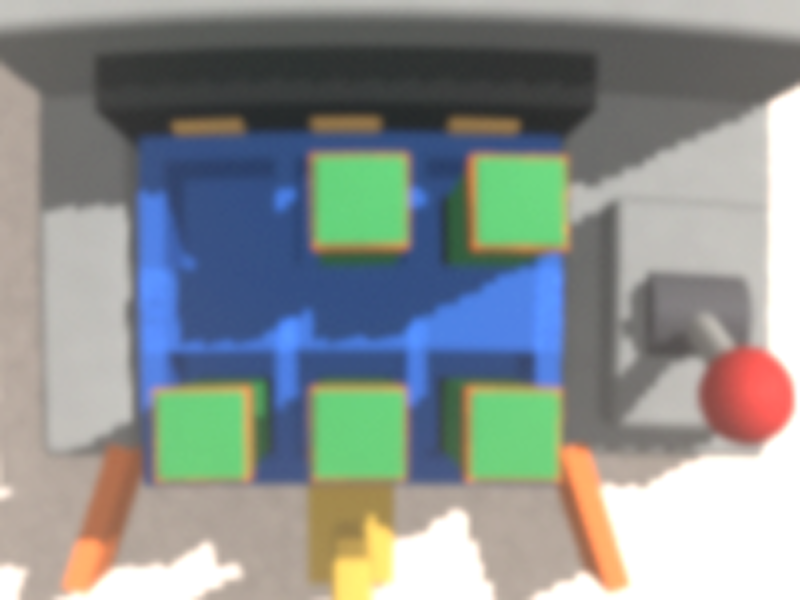

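The rear rim is flush against the back stop and the side gaps are even, so the tray is home. Now I locate the lever ball.

Run:
```python
from h import *
import pickle
p,w=pickle.load(open("w41.pkl","rb"))
def red(im,box):
    H=hsv(im); m=((cv2.inRange(H,(0,150,80),(4,255,255))|cv2.inRange(H,(174,150,80),(180,255,255)))>0); k=np.zeros(m.shape,bool);k[box[1]:box[3],box[0]:box[2]]=1
    return max(blobs(m&k,4),key=lambda q:q[1])[:2]
b=red(w,(390,100,450,160)); t=red(grab_frame("top"),(270,140,310,180)); s=red(grab_frame("scene"),(340,200,400,260)); print(b,t,s)
print(two("wrist",b[0],"top",t[0],p1=p)); print(two("wrist",b[0],"scene",s[0],p1=p)); print(two("top",t[0],"scene",s[0]))
go([640,67,150],Ro.from_euler("xyz",[180,0,-3.6],degrees=True))
```

```text
(array([423.97119342, 132.3127572 ]), np.int32(243)) (array([288.07142857, 158.25      ]), np.int32(28)) (array([364.96078431, 229.56862745]), np.int32(51))
(array([695.28978569,  62.76345507, 121.75066959]), np.float64(0.4961770676296874))
(array([696.12650443,  64.12566541, 124.95660631]), np.float64(1.2843687126894938))
(array([695.17909939,  63.97516316, 122.4008049 ]), np.float64(2.2494934059746456))
tool-offset mm [ 11.1 104.2  79.4] rotvec [0.1 0.4 0. ] | world d [   4.  -104.9  -79.3]
2 rows each turn [0.07, 0.18, 0.01]
[[0.0055, 0.0521, 0.0397], [0.0054, 0.0522, 0.0397]]
```

```bash
python3 -m creep '{"offset":[[0.002,0.035,0],[0.004,0.035,0.01],[0.005,0.034,0.03],[0,0,0.04],[0,0,0]],"rotation":[[0,0,0],[0,0,0],[0,0,0],[0,0,0],[0,0,0]]}' 1 20
python3 -m creep '{"offset":[[0,0,0],[0,0,0],[0,0,0]],"rotation":[[0,0,0],[0,0,0],[0,0,0]]}'
python3 - <<'E'
from h import *
go([640,67,82],Ro.from_euler("xyz",[180,0,-3.6],degrees=True)); print(env.state()["gripper_width"])
w=grab_frame("wrist"); save(w,"w42.png")
E
```

```text
time_s: 58.85
ee_pos: [637.8, 66.8, 146.4]
ee_rot: [179.8, 0.8, -3.6]
force: [0.0, 0.5, -0.9]
gripper_width: 7.6
time_s: 59.22
ee_pos: [641.7, 68.0, 152.6]
ee_rot: [179.9, 0.0, -3.6]
force: [0.2, 0.5, -0.1]
gripper_width: 0.7
tool-offset mm [-1.6  1.1 70.6] rotvec [0.1 0.  0. ] | world d [ -1.7  -1.  -70.6]
2 rows each turn [0.03, 0.02, 0.02]
[[-0.0008, 0.0005, 0.0353], [-0.0008, 0.0005, 0.0353]]
0.6649747274202373
```

View pics/w42.png

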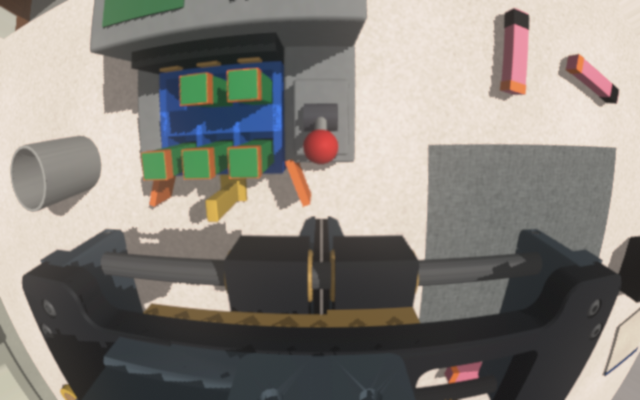

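The closed fingers (320,225) line up with the ball (321,147). Lower, then push forward.

```bash
python3 -m creep '{"offset":[[0,0,0.035],[0,0,0.033],[0,0,0],[0,0,0]],"rotation":[[0,0,0],[0,0,0],[0,0,0],[0,0,0]]}'
python3 -m creep '{"offset":[[0.008,0,0],[0.008,0,0],[0.006,0,0],[0,0,0]],"rotation":[[0,0,0],[0,0,0],[0,0,0],[0,0,0]]}'
python3 -m creep '{"offset":[[0.006,0,0],[0.006,0,0],[0.006,0,0],[0,0,0]],"rotation":[[0,0,0],[0,0,0],[0,0,0],[0,0,0]]}'
python3 - <<'E'
from h import *
w=grab_frame("wrist"); save(w,"w43.png");s=grab_frame("scene"); save(s,"s43.png",(340,160,460,300),5)
E
```

```text
time_s: 59.78
ee_pos: [642.0, 67.7, 84.8]
ee_rot: [179.9, 0.0, -3.6]
force: [0.4, -0.1, 0.1]
gripper_width: 0.5
time_s: 60.28
ee_pos: [663.4, 66.1, 83.1]
ee_rot: [179.9, 0.2, -3.6]
force: [-0.1, 0.3, -0.2]
gripper_width: 0.6
time_s: 60.78
ee_pos: [681.6, 64.9, 82.9]
ee_rot: [179.9, 0.1, -3.6]
force: [0.0, 0.5, 0.8]
gripper_width: 0.5
```

View pics/w43.png

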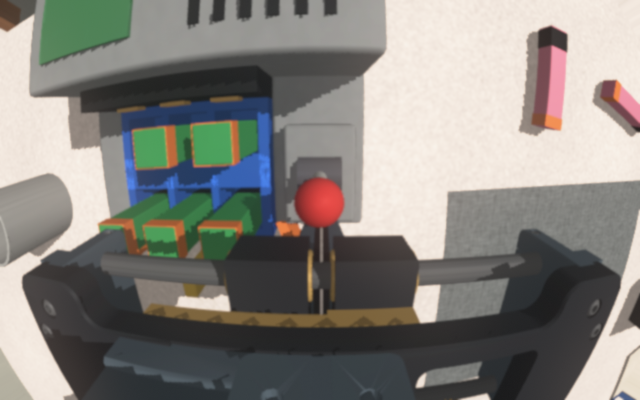

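View pics/s43.png

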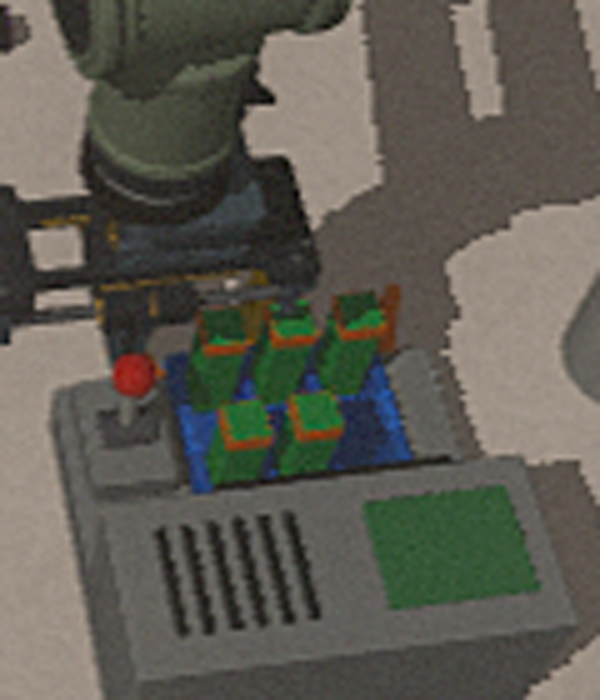

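The ball is already moving, from crop (127,352) to (133,375). Continuing the push.

```bash
python3 -m creep '{"offset":[[0.006,0,0],[0.006,0,0],[0.006,0,0],[0,0,0]],"rotation":[[0,0,0],[0,0,0],[0,0,0],[0,0,0]]}'
python3 -m creep '{"offset":[[0.006,0,0],[0.006,0,0],[0.006,0,0],[0,0,0]],"rotation":[[0,0,0],[0,0,0],[0,0,0],[0,0,0]]}'
python3 -m creep '{"offset":[[0.004,0,0],[0.004,0,0],[0,0,0]],"rotation":[[0,0,0],[0,0,0],[0,0,0]]}'
```

```text
time_s: 61.38
ee_pos: [699.5, 63.8, 82.8]
ee_rot: [179.9, 0.1, -3.6]
force: [0.5, -0.0, -0.2]
gripper_width: 0.6
time_s: 61.88
ee_pos: [714.9, 62.8, 82.5]
ee_rot: [179.9, 0.5, -3.6]
force: [-5.8, 0.4, 1.0]
gripper_width: 0.4
time_s: 62.25
ee_pos: [715.2, 62.8, 82.4]
ee_rot: [179.9, 1.4, -3.6]
force: [-22.3, 0.8, 9.1]
gripper_width: 0.8
```

Run:
```python
from h import *
w=grab_frame("wrist"); save(w,"w44.png");s=grab_frame("scene"); save(s,"s44.png",(340,160,460,300),5)
```

```text
(no output)
```

View pics/w44.png

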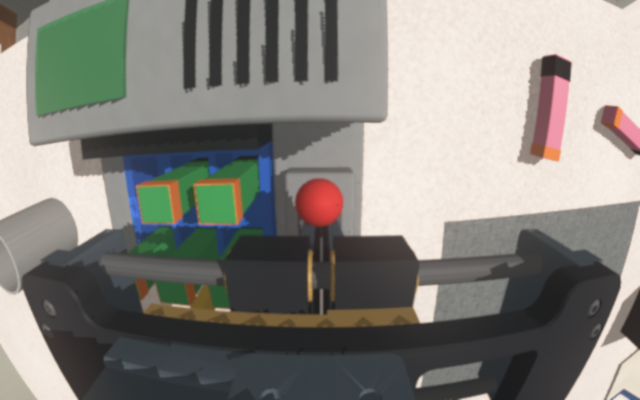

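View pics/s44.png

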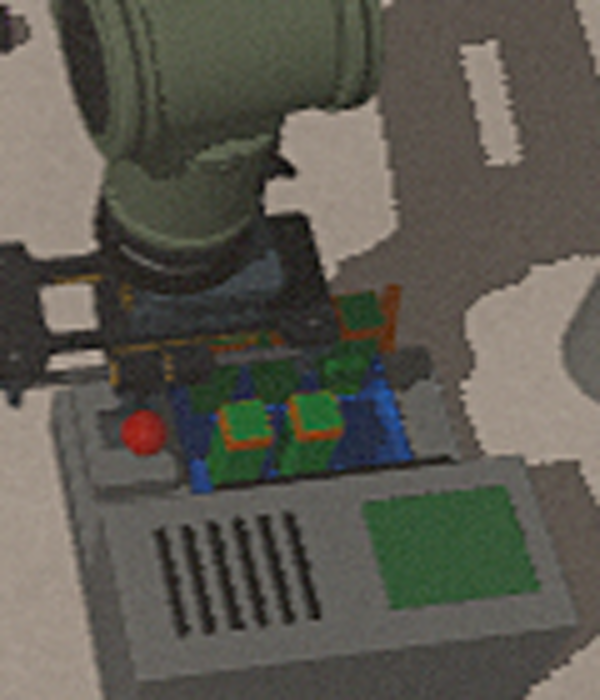

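```bash
python3 - <<'E'
from h import *
print(two("wrist",(319.5,202.5),"scene",(369,246.4)), env.state()["force"], tool()[0])
E
python3 -m creep '{"offset":[[0.004,0,0],[0,0,0]],"rotation":[[0,0,0],[0,0,0]]}'
```

```text
(array([744.53737206,  63.61028853, 114.87701057]), np.float64(2.4927562443325684)) [-21.42426918   1.38957169   9.7301413 ] [715.1400378   62.8532619   82.42054015]
time_s: 62.6
ee_pos: [715.1, 62.8, 82.5]
ee_rot: [179.8, 1.9, -3.6]
force: [-30.5, 1.7, 14.4]
gripper_width: 0.5
```

The lever stands against a hard stop at 30 N after a free swing. I back off, rise and check.

```bash
python3 -m creep '{"offset":[[-0.015,0,0],[-0.03,0,0],[-0.03,0,-0.03],[0,0,-0.06],[0,0,-0.06]],"rotation":[[0,0,0],[0,0,0],[0,0,0],[0,0,0],[0,0,0]]}'
python3 -m creep '{"offset":[[-0.05,0,-0.02],[-0.05,0,0],[-0.05,0,0],[0,0,0],[0,0,0]],"rotation":[[0,0,0],[0,0,0],[0,0,0],[0,0,0],[0,0,0]]}'
python3 - <<'E'
from h import *
def red(im,box):
    H=hsv(im); m=((cv2.inRange(H,(0,150,60),(4,255,255))|cv2.inRange(H,(174,150,60),(180,255,255)))>0); k=np.zeros(m.shape,bool);k[box[1]:box[3],box[0]:box[2]]=1
    return max(blobs(m&k,4),key=lambda q:q[1])[:2]
t=grab_frame("top");s=grab_frame("scene");p=camera_params("wrist");w=grab_frame("wrist")
a=red(t,(270,120,310,180));b=red(s,(340,200,400,270)); print(a,b,two("top",a[0],"scene",b[0]))
save(w,"w45.png"); save(s,"s45.png",(330,160,470,300),5); save(t,"t45.png",(220,100,320,240),5)
print(env.state()["force"])
E
```

```text
time_s: 63.22
ee_pos: [654.5, 66.7, 235.1]
ee_rot: [179.9, 0.1, -3.6]
force: [1.8, 0.2, -0.4]
gripper_width: 0.5
time_s: 63.85
ee_pos: [506.0, 76.3, 254.5]
ee_rot: [179.9, 0.0, -3.6]
force: [0.1, -0.1, 0.7]
gripper_width: 0.5
(array([288.65625, 145.     ]), np.int32(32)) (array([368.37931034, 246.05172414]), np.int32(58)) (array([746.04970564,  61.58331721, 118.78862206]), np.float64(0.6982678605533623))
[ 0.31961291 -0.24716061 -0.2717012 ]
```

View pics/s45.png

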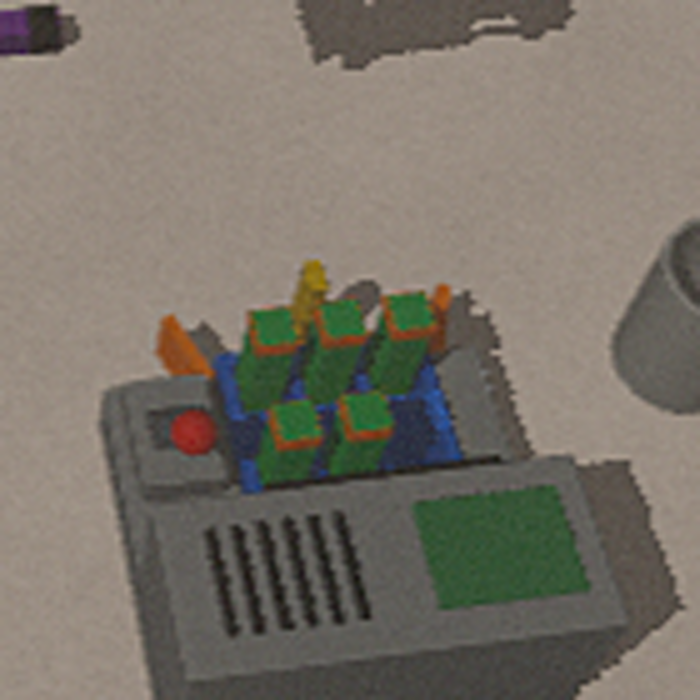

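View pics/w45.png

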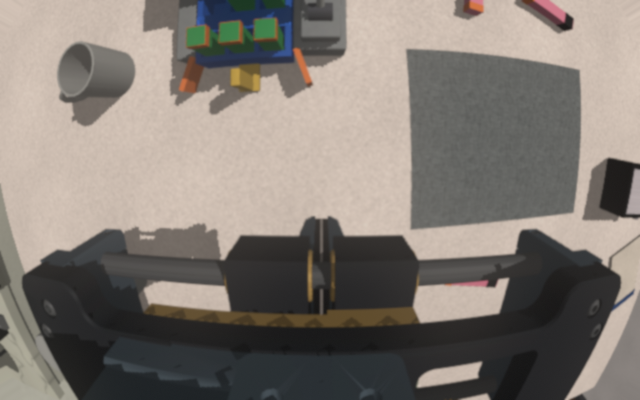

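View pics/t45.png

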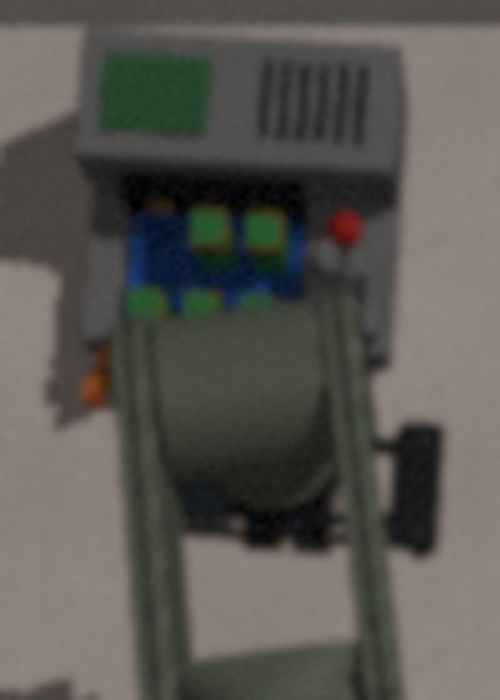

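The ball reads as moved only about 51 mm in x, against 57.5 mm for the full throw. I want a closer look at the lever against its block before handing in.

```bash
python3 -m creep '{"offset":[[0.05,0,0],[0.05,0,0],[0.05,0,0],[0.05,0,0],[0,0,0]],"rotation":[[0,0,0],[0,0,0],[0,0,0],[0,0,0],[0,0,0]]}'
python3 -m creep '{"offset":[[0,0,0],[0,0,0],[0,0,0]],"rotation":[[0,0,0],[0,0,0],[0,0,0]]}'
python3 - <<'E'
from h import *
import pickle
p=camera_params("wrist");w=grab_frame("wrist");pickle.dump((p,w),open("w46.pkl","wb")); save(np.clip(w*1.3,0,255).astype(np.uint8),"w46.png",(250,60,400,180),5); print(tool()[0])
p0,w0=pickle.load(open("w41.pkl","rb")); save(np.clip(w0*1.3,0,255).astype(np.uint8),"w41d.png",(360,50,460,170),5)
E
```

```text
time_s: 64.62
ee_pos: [707.5, 63.1, 248.9]
ee_rot: [179.9, 0.3, -3.6]
force: [-0.0, -0.7, -0.1]
gripper_width: 0.5
time_s: 65.0
ee_pos: [703.6, 63.9, 254.2]
ee_rot: [179.9, 0.1, -3.6]
force: [0.5, -0.0, 0.3]
gripper_width: 0.2
[703.66337975  63.87599076 254.07889536]
```

View pics/w46.png

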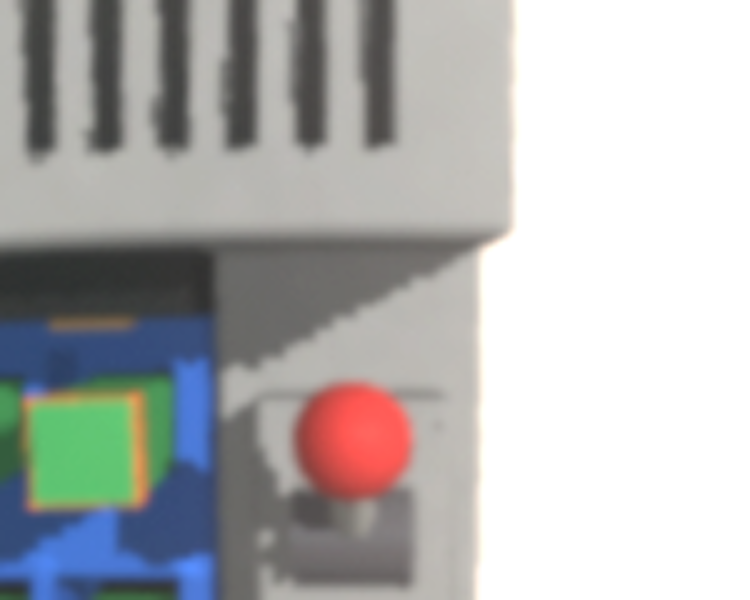

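View pics/w41d.png

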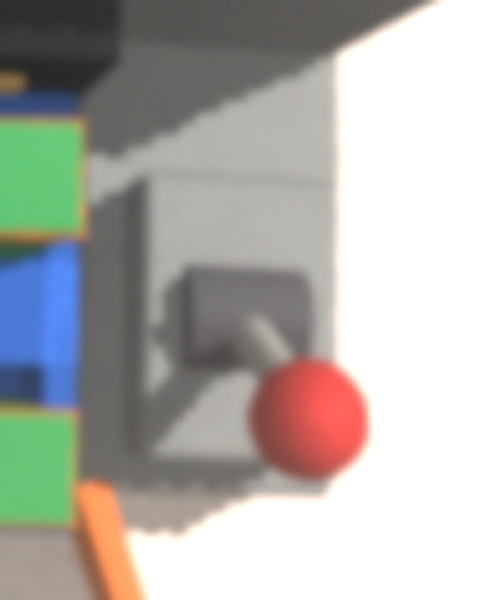

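Run:
```python
from h import *
import pickle
p0,_=pickle.load(open("w41.pkl","rb"));p1,_=pickle.load(open("w46.pkl","rb"))
for nm,q,p,z in [("ball0",(421.8,133.4),p0,119.7),("ball1",(320.6,148.2),p1,119.7),("piv0",(409.6,113.4),p0,72),("piv1",(320.4,168),p1,72),("blk back0",(402,85.7),p0,70),("blk front0",(395,141),p0,70),("blk back1",(315,138.8),p1,70)]: print(nm,onplane("wrist",q,z,p).round(1))
o=[702.0,0]
s=grab_frame("scene");save(np.clip(s*1.3,0,255).astype(np.uint8),"s46.png",(340,220,400,270),10)
for th in(-.5,-.3,.3,.4,.5):
  pv=np.array([717.5,64.5,67]); X=pv+60*np.array([np.sin(th)*.998,-np.sin(th)*.063,np.cos(th)]); print(th,X.round(1),proj("wrist",X,p0).round(1),proj("wrist",X,p1).round(1),proj("scene",X).round(1))
```

```text
ball0 [694.3  64.4 119.7]
ball1 [744.8  62.4 119.7]
piv0 [716.1  63.3  72. ]
piv1 [715.4  64.5  72. ]
blk back0 [749.8  70.5  70. ]
blk front0 [683.2  82.2  70. ]
blk back1 [752.   68.9  70. ]
-0.5 [688.8  66.3 119.7] [420.2 138.6] [320.2 198.6] [364.7 228. ]
-0.3 [699.8  65.6 124.3] [421.9 128.3] [320.2 189.9] [365.6 230.6]
0.3 [735.2  63.4 124.3] [422.6  94.4] [320.3 157.6] [368.1 241.6]
0.4 [740.8  63.  122.3] [422.   89.2] [320.3 152.1] [368.4 243.7]
0.5 [746.2  62.7 119.7] [421.3  84.4] [320.3 146.9] [368.7 245.9]
```

View pics/s46.png

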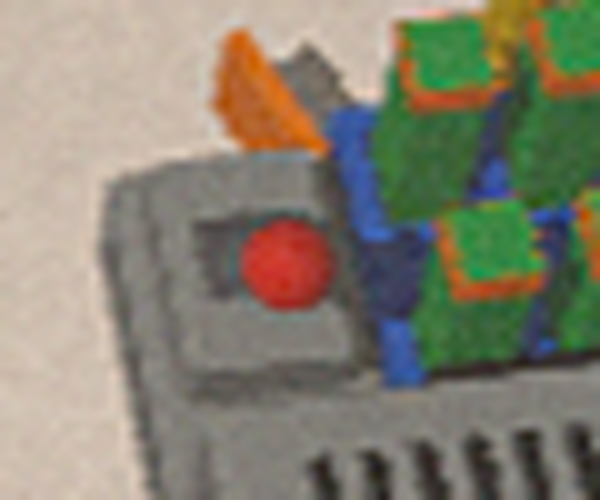

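Measured against its own pivot (x≈716), the ball now sits at +29 mm. It appears at wrist (320.6,148.2), where the 0.5 rad model predicts (320.3,146.9), and at scene (368.8,246.4), where it predicts (368.7,245.9). So the lever is fully over; it had simply started a little short of its rear stop. I move clear for the last check.

```bash
python3 -m creep '{"offset":[[-0.05,0,-0.02],[-0.06,0.02,0],[-0.06,0.04,0],[-0.06,0.05,0],[-0.05,0.05,0]],"rotation":[[0,0,0],[0,0,0],[0,0,0],[0,0,0],[0,0,0]]}'
python3 -m creep '{"offset":[[0,0.05,0],[0,0.05,0],[0,0,0],[0,0,0]],"rotation":[[0,0,0],[0,0,0],[0,0,0],[0,0,0]]}'
python3 - <<'E'
from h import *
t=grab_frame("top");s=grab_frame("scene"); save(t,"t47.png"); save(s,"s47.png")
save(t,"t47c.png",(220,100,320,220),6)
H=hsv(t); g=cv2.inRange(H,(45,110,40),(78,255,255)); g[:140]=0; g[200:]=0; g[:,:230]=0; g[:,320:]=0
H=hsv(s); k=cv2.inRange(H,(45,110,40),(78,255,255))
for c,a,l in blobs(g>0,10): print("top green",c.round(1),a,onplane("top",c,116).round(0))
t_=np.radians(-3.6)
for i,j in[(30,-40),(30,0),(-30,-40),(-30,0),(-30,40)]:
    X=np.array([719.5,167.2])+[np.cos(t_)*i-np.sin(t_)*j,np.sin(t_)*i+np.cos(t_)*j]; print("expect",X.round(0),proj("top",[*X,116]).round(1),proj("scene",[*X,116]).round(1))
print(env.state()["force"],env.state()["time_s"])
E
```

```text
time_s: 65.72
ee_pos: [440.5, -59.3, 274.5]
ee_rot: [179.9, 0.1, -3.5]
force: [0.4, -0.7, 0.1]
gripper_width: 0.4
time_s: 66.22
ee_pos: [436.2, -158.0, 274.3]
ee_rot: [180.0, 0.2, -3.6]
force: [0.1, 1.1, -0.4]
gripper_width: 0.4
top green [261. 145.] 43 [747. 162. 116.]
top green [272.  145.5] 40 [745. 122. 116.]
top green [248.4 160.7] 33 [688. 207. 116.]
top green [259.7 161.2] 35 [686. 166. 116.]
top green [271.4 162.2] 31 [682. 124. 116.]
expect [747. 125.] [271.1 145. ] [390.2 242.9]
expect [749. 165.] [260.2 144.4] [404.1 241.3]
expect [687. 129.] [269.9 160.9] [385.4 224.5]
expect [690. 169.] [258.8 160.3] [398.9 223. ]
expect [692. 209.] [247.8 159.7] [412.3 221.5]
[ 0.06497022  0.31764246 -0.84629517] 66.325
```

View pics/t47.png

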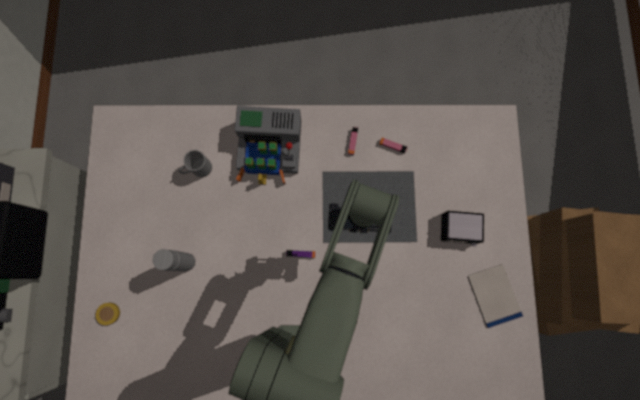

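View pics/s47.png

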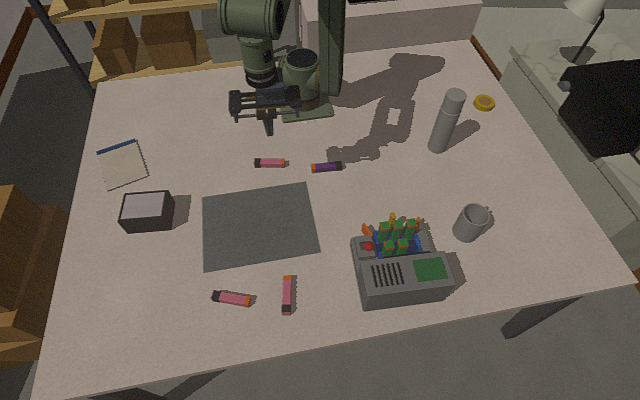

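Everything is in place. The mat is empty, five stick tops match z=116 (seated) within about 1–2 px, and the tray is home with the lever over. The flask (174,260), mug (198,163) and meter (463,227) have not moved.

```bash
python3 -c "
from workcell import env
print(env.job_done())"
```

```text
the job is handed in; nothing more can be done
None
```

The job is done and handed in at about 66 s. All five green sticks on the bench stand contact end down in their own wells. The tray is home in the charger's bay, and the red lever was thrown to "on" after that.

**Last checks that agreed:**
- **Sticks:** the five tops match the seated height of 116 mm within about 1–2 px.
- **Tray:** its rear rim is flush with the back stop. It stopped firmly when pushed, with about 36 N at the wrist. Its front edge is about 11 mm ahead of the cheek fronts, against 10 mm expected at home.
- **Lever:** the ball sits about 29 mm past its pivot, against a hard stop at 30 N, which fits fully over.
- **Bystanders:** the flask, mug, meter and the pink and purple look-alikes were left alone.

**Checks that disagreed:**
- **Fingertip position:** the fingertips sit roughly 15–20 mm short of the reported TCP. The jaws closed above the first stick twice, without touching it, before I corrected for this.
- **Lever travel:** I measured about 51 mm of ball travel instead of the full 57.5 mm. The pivot-relative fit suggests the lever started slightly short of its rear stop; the end position is at the stop.
- **Charger position:** the tray stopped about 5 mm before my first estimate of home, so that estimate was a few millimetres off.

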